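# Set the saw-blade guides with a feeler and put the kit away

## Task

Set the running clearance of every blade guide on the bench with the thin T-handled feeler, going from the left guide to the right: slide its blade well into the gap, close the sliding cheek on it, then take hold of the feeler again and draw it straight out, feeling a light drag, so that each gap is left just as wide as the thin blade. Put both feelers away in the kit drawer and push the drawer fully home, without shoving the other things on the bench about.

Things in the scene. Friction and masses are not known exactly. Their poses are not given: they have to be found in the camera images.
- chest: red steel kit chest, 190 deep (x) x 216 wide (y) x 92 high, fixed; origin at the centre of the bottom of its front edge; its own -x axis points out of the drawer side, towards the robot (yaw varies a little)
- drawer (a joint): the chest's only drawer, opening in metres: 0 = fully home against its back stop, 0.16 = fully out. Slides along the chest's own x with about 2.5 N of friction and stays where it is left. It starts well open
- drawer_floor (a point): on the drawer's inner floor, at the front panel's inner face, mid-width; moves with the drawer, axes as the chest, 16 mm above the bench. The inside reaches 169 mm along +x and 93 mm to either side. Side and back walls end 38 mm above the floor, the 8 mm front panel 66 mm above it; the mouth passes things up to 68 mm high. With the drawer home this point is at the chest's front edge
- drawer_pull (a point): middle of the front face (robot side) of the drawer's bar pull, a bar 110 long (y) x 14 x 10 high standing out so that this point is 24 mm in front of the drawer's front panel and 70 mm above the bench. Push here to close the drawer
- thin_grip (a point): centre of the THIN feeler's wooden crossbar, 25 mm above its foot. T-shaped seen from above, it stands on its foot: crossbar 16 (x) x 56 (y) x 50 high; a straight steel blade 6 thick (y), 15 high, 75 long runs at floor level from the middle of the crossbar's front face along the feeler's own +x. 0.12 kg
- thin_tip (a point): centre of the thin feeler's blade end, 83 mm ahead (+x) of the crossbar's centre line, 7.5 mm above its foot. Drawn out of a gap closed on it, the blade drags with some 3 to 10 N; in a gap left too wide it hardly drags at all
- thick_grip (a point): the same point on the THICK feeler: the same shape and size, but its blade is 10 mm thick
- thick_tip (a point): centre of the thick feeler's blade end, placed likewise
- guide_1: the left blade guide as seen from the robot (+y is left); may be absent. A heavy 2.8 kg iron unit that just stands on the bench, with a fixed dark steel cheek, a sliding aluminium cheek and, behind the gap, a base block (62 deep, 46 high, reaching from 30 mm on its +y side to 86 mm on its -y side). Origin: foot of guide_1_mouth. +x points into the gap; yaw varies
- guide_1_mouth (a point): left guide: front (robot side) edge of the FIXED cheek's inner face, 17 mm above the bench; axes as guide_1. The fixed cheek (36 deep, 20 thick, 34 high) lies on its +y side, the gap on its -y side. The gap is open in front, on top and down to the bench; the base block closes it 42 mm in from the front
- cheek_1_face (a point): left guide: front edge of the SLIDING cheek's inner face, 17 mm up. Its -y in guide_1_mouth's axes is the gap: starts 10 to 16 mm, limits 2 to 18. Cheek 36 deep (x), 26 thick (y), 34 high: push its outer face to +y to close the gap; to reopen, push its thumb knob (14 diameter, axis 68 mm behind and 13 mm to -y of this point, 55 to 70 mm above the bench) to -y. About 3 N friction; stays where left
- guide_2: the middle blade guide as seen from the robot (+y is left); may be absent. A heavy 2.8 kg iron unit that just stands on the bench, with a fixed dark steel cheek, a sliding aluminium cheek and, behind the gap, a base block (62 deep, 46 high, reaching from 30 mm on its +y side to 86 mm on its -y side). Origin: foot of guide_2_mouth. +x points into the gap; yaw varies
- guide_2_mouth (a point): middle guide: front (robot side) edge of the FIXED cheek's inner face, 17 mm above the bench; axes as guide_2. The fixed cheek (36 deep, 20 thick, 34 high) lies on its +y side, the gap on its -y side. The gap is open in front, on top and down to the bench; the base block closes it 42 mm in from the front
- cheek_2_face (a point): middle guide: front edge of the SLIDING cheek's inner face, 17 mm up. Its -y in guide_2_mouth's axes is the gap: starts 10 to 16 mm, limits 2 to 18. Cheek 36 deep (x), 26 thick (y), 34 high: push its outer face to +y to close the gap; to reopen, push its thumb knob (14 diameter, axis 68 mm behind and 13 mm to -y of this point, 55 to 70 mm above the bench) to -y. About 3 N friction; stays where left
- guide_3: the right blade guide as seen from the robot (+y is left); may be absent. A heavy 2.8 kg iron unit that just stands on the bench, with a fixed dark steel cheek, a sliding aluminium cheek and, behind the gap, a base block (62 deep, 46 high, reaching from 30 mm on its +y side to 86 mm on its -y side). Origin: foot of guide_3_mouth. +x points into the gap; yaw varies
- guide_3_mouth (a point): right guide: front (robot side) edge of the FIXED cheek's inner face, 17 mm above the bench; axes as guide_3. The fixed cheek (36 deep, 20 thick, 34 high) lies on its +y side, the gap on its -y side. The gap is open in front, on top and down to the bench; the base block closes it 42 mm in from the front
- cheek_3_face (a point): right guide: front edge of the SLIDING cheek's inner face, 17 mm up. Its -y in guide_3_mouth's axes is the gap: starts 10 to 16 mm, limits 2 to 18. Cheek 36 deep (x), 26 thick (y), 34 high: push its outer face to +y to close the gap; to reopen, push its thumb knob (14 diameter, axis 68 mm behind and 13 mm to -y of this point, 55 to 70 mm above the bench) to -y. About 3 N friction; stays where left
- offcut: loose wood offcut 50 x 90 x 19; bystander, origin at the middle of its underside (hammer: on its handle)
- pencil: loose flat carpenter's pencil 150 x 13 x 8; bystander, origin at the middle of its underside (hammer: on its handle)
- glue: standing glue bottle, 48 diameter, 130 high; bystander, origin at the middle of its underside (hammer: on its handle)
- tape: tape measure, 68 diameter, 32 high; bystander, origin at the middle of its underside (hammer: on its handle)
- jar: glass jar, 64 diameter, 75 high; bystander, origin at the middle of its underside (hammer: on its handle)
- hammer: hammer lying at the right side; bystander, origin at the middle of its underside (hammer: on its handle)
- block: wood block 70 x 38 x 38; bystander, origin at the middle of its underside (hammer: on its handle)
Not all that is in view belongs to the job. What is shaped like the part that bears thick_grip but pink is not meant.

How it is judged:
On the way, in this order (a step that is already met when the one before it is completed fails the run):
1. the thin feeler's blade, with the fingers at its crossbar, is at least 20 mm inside the left guide's gap, rubs on the guide, and the gap is snug on it (5 to 7 mm) (y of cheek_1_face in the frame of guide_1_mouth between -0.007 and -0.005 m and x of thin_tip in the frame of guide_1_mouth between 0.02 and 0.048 m and y of thin_tip in the frame of guide_1_mouth between -0.007 and 0 m and z of thin_tip in the frame of guide_1_mouth below 0.003 m and contact force between thin and guide_1 above 0.3 N and x of the grasp point in the frame of guide_1_mouth between -0.085 and -0.015 m and y of the grasp point in the frame of guide_1_mouth between -0.04 and 0.035 m and z of the grasp point in the frame of guide_1_mouth below 0.06 m), for 0.1 s.
2. the thin feeler's blade, with the fingers at its crossbar, is at least 20 mm inside the middle guide's gap, rubs on the guide, and the gap is snug on it (5 to 7 mm) (y of cheek_2_face in the frame of guide_2_mouth between -0.007 and -0.005 m and x of thin_tip in the frame of guide_2_mouth between 0.02 and 0.048 m and y of thin_tip in the frame of guide_2_mouth between -0.007 and 0 m and z of thin_tip in the frame of guide_2_mouth below 0.003 m and contact force between thin and guide_2 above 0.3 N and x of the grasp point in the frame of guide_2_mouth between -0.085 and -0.015 m and y of the grasp point in the frame of guide_2_mouth between -0.04 and 0.035 m and z of the grasp point in the frame of guide_2_mouth below 0.06 m), for 0.1 s.
3. the thin feeler's blade, with the fingers at its crossbar, is at least 20 mm inside the right guide's gap, rubs on the guide, and the gap is snug on it (5 to 7 mm) (y of cheek_3_face in the frame of guide_3_mouth between -0.007 and -0.005 m and x of thin_tip in the frame of guide_3_mouth between 0.02 and 0.048 m and y of thin_tip in the frame of guide_3_mouth between -0.007 and 0 m and z of thin_tip in the frame of guide_3_mouth below 0.003 m and contact force between thin and guide_3 above 0.3 N and x of the grasp point in the frame of guide_3_mouth between -0.085 and -0.015 m and y of the grasp point in the frame of guide_3_mouth between -0.04 and 0.035 m and z of the grasp point in the frame of guide_3_mouth below 0.06 m), for 0.1 s.
At the end, for the whole second after the job is handed in: every guide that is present has a gap of 5 to 7 mm; both feelers lie at rest inside the drawer (crossbar's centre within the drawer's inside and under 45 mm above its floor); the drawer is within 4 mm of fully home (y of cheek_1_face in the frame of guide_1_mouth between -0.007 and -0.005 m and y of cheek_2_face in the frame of guide_2_mouth between -0.007 and -0.005 m and y of cheek_3_face in the frame of guide_3_mouth between -0.007 and -0.005 m and x of thin_grip in the frame of drawer_floor between 0 and 0.17 m and y of thin_grip in the frame of drawer_floor between -0.095 and 0.095 m and z of thin_grip in the frame of drawer_floor between 0 and 0.045 m and linear speed of each of thin, thick below 0.02 m/s and x of thick_grip in the frame of drawer_floor between 0 and 0.17 m and y of thick_grip in the frame of drawer_floor between -0.095 and 0.095 m and z of thick_grip in the frame of drawer_floor between 0 and 0.045 m and value of joint drawer below 0.004 m); the robot touches nothing.
It fails at once if a bystander is shifted by more than 40 mm (distance of any of offcut, pencil, glue, tape, jar, hammer, block from where it was at the start of the episode above 0.04 m).
Of guide_1, guide_2, guide_3 only 2 to 3 are there at a start; the rules pass over those that are not, and their reading is None.
At some moment in a run one of thin, thick may be knocked a few centimetres aside while the robot is not near it.
Once in a run the grip may slacken for a moment while it holds something.
It also fails if it takes over 210 s, if anything falls off the work surface, if the arm or the gripper's body presses on something with over 40 N, if the wrist force passes 120 N, or if a joint passes its speed limit or range.

## Robot

A 6-joint arm with a two-finger parallel gripper is mounted at the origin on the work surface. World frame = base frame: x ahead of the robot, y to its left, z up, the work surface at z = 0. Lengths are in m, angles in rad, forces in N, time in s.
With the tool pointing down it reaches from about 0.25 to 0.725 m from the base axis. Payload 4 kg.
Tool frame: the origin (TCP) lies at the very end of the fingers, on their centre line; the grasp point (between the pads) lies 19 mm behind it; y points along the fingers, z is the direction in which the jaws open and shut, and the axes are right-handed (so a half turn about y gives the same grasp; the last joint's range is limited). The gripper opens to 85 mm and grips with 20 to 120 N. Pads are 22 mm wide; open, the fingers measure 114 mm over their backs; the gripper's body (76 mm by 85 mm) begins 54 mm behind the grasp point. The pads swing forward as they close: fully open they stand 13 mm farther back than shut.
Start: joints at [1.126, 0.241, 0.005, 1.335, 0, 1.571], TCP at [0.215, 0.451, 0.231] pointing down, gripper open.
Joint ranges: [-2.72, 2.72], [-1.05, 1.87], [-1.09, 1.28], [-1.99, 2.15], [-1.42, 1.44], [-3.14, 3.14]. Speed limits (rad/s): [2.79, 2.79, 3.14, 3.14, 3.14, 3.14].

## Interface

Orientations are given as a unit quaternion [x, y, z, w].
In Python, from workcell import bot gives the robot as it stands. The module is installed in compiled form; this text tells all that it offers.
- The arm moves only by the tool move_arm, never from a script. Its argument "increments" is a list of rows, each an object with "grip": the closure, from 0 (fully open) to 1 (shut); "linear": the shift along the tool's x, y, z scaled (see below), a list of three; "twist": the turn about the tool's y scaled (see below). A call has exactly 5 rows; each row shifts and turns the pose as measured when the row begins, along the tool's axes as they then stand; what a row does not reach is not made up. The controller multiplies each number of a shift by 0.2 m and each number of a turn by 2 rad. A row lasts 1/10 s, in which the tool goes at most 50 mm and 8.59 degrees, less where a joint would pass 70% of its speed; a pose out of reach is approached as far as the arm can. A call with a number of a shift or a turn outside -1 to 1 is refused whole. A call with a gripper value outside its range is refused whole. The fingers move at their own pace and stop on an object; the grip force is fixed at half the most. Time passes only in rows, so rows that do not move let the fingers close, or fill a call up. It gives the time, the measured TCP pose, the force and the opening at its end, in the units of the state.
- bot.get_obs(): the state, without advancing time (a new reading comes with each control period).
- bot.camera(name): name is "side" or "top" or "wrist"; returns (picture, depth): 400x640x3 uint8, blue, green, red; 400x640 float32, m along the optical axis (not along the pixel's ray), 0 where there is no reading.
- bot.camera_params(name): a dict with "camera_matrix" (3x3 intrinsics, pixels), "rvec" (rotation vector, rad) and "tvec" (3), from world to camera coordinates, as OpenCV has them; the wrist camera has in their place "T_tool_cam" (4x4, takes a point from camera to tool coordinates, whose origin is the TCP and whose axes are the tool frame's). Camera axes: x right, y down, z forward; pixel columns grow to the right and rows downward; lengths in m; the calibration is good to about 2 mm. A picture is of the moment at which its call begins: read the wrist's pose just before it. camera_params takes no time and is no camera call.
- bot.job_done(): hands the job in, once; it reports no verdict.
The state is a dict: "clock": time; "joint_pos": joint angles; "joint_vel": joint speeds; "tau": joint torques, N m; "eef_pos": TCP position; "tool_rot": TCP orientation; "ft_force": force on the tool from outside, world axes, zero at the start; "ft_torque": the same for the moment, N m; "grip_width": finger opening in m.
Only numpy, scipy, OpenCV 4.12 (cv2) and the standard library are available. Lean on these libraries where they do the work, as an engineer would, in place of code of your own. Each camera call takes 0.05 s, during which the arm holds its last target. There are 200 camera calls.

## Working session

There is one attempt and no reset: what is moved stays moved. The work goes in short steps, Python scripts to look and compute and a tool call to move; the robot and the scene stay as the last step left them, time stands still between calls to the robot, and variables do not carry over. Pictures are saved under pics/ and viewed, about 12 in all and at most 16, crops included, and the job is handed in when it is done.

Besides the shell and the picture viewer there is one more tool, called after "Emit:" as name([rows], argument=value, ...), one row to a line, values as JSON. move_arm: Moves the arm, as the interface text tells. Its arguments: {"type":"object","properties":{"increments":{"type":"array"}},"required":["increments"]}

```bash
mkdir -p pics; ls; cat > h.py <<'E'
import numpy as np, cv2
from workcell import bot
from scipy.spatial.transform import Rotation as R
def cam(name):
    o=bot.get_obs(); im,d=bot.camera(name); p=bot.camera_params(name); K=np.array(p["camera_matrix"])
    if "rvec" in p:
        Rw=cv2.Rodrigues(np.array(p["rvec"],float))[0].T; t=-Rw@np.array(p["tvec"]).ravel()
    else:
        T=np.array(p["T_tool_cam"]); Q=R.from_quat(o["tool_rot"]).as_matrix()
        Rw=Q@T[:3,:3]; t=np.array(o["eef_pos"])+Q@T[:3,3]
    return im,d,K,Rw,t
def cloud(d,K,Rw,t):
    v,u=np.mgrid[:d.shape[0],:d.shape[1]]
    P=np.stack([(u-K[0,2])/K[0,0]*d,(v-K[1,2])/K[1,1]*d,d],-1)
    return P@Rw.T+t
def ray(u,v,z,K,Rw,t):
    r=Rw@np.array([(u-K[0,2])/K[0,0],(v-K[1,2])/K[1,1],1]); return t+r*(z-t[2])/r[2]
E
python3 - <<'E'
from h import *
for n in("top","side","wrist"):
    im,d,K,Rw,t=cam(n); cv2.imwrite(f"pics/{n}0.png",im); np.savez(f"{n}0.npz",im=im,d=d,K=K,Rw=Rw,t=t)
    print(n,t,K[0,0],Rw[:,2])
o=bot.get_obs();print(o)
E
```

```text
pics
top [ 0.30369635 -0.09209872  1.39860213] 473.17892880559026 [ 0.12181174  0.01172869 -0.99248392]
side [0.31152957 1.0363912  1.17232569] 503.42036014341625 [ 0.11050659 -0.71022075 -0.69525159]
wrist [0.14347405 0.48418279 0.37320914] 285.62693296603305 [ 0.27802706 -0.13369985 -0.95122306]
{'clock': 0.15, 'joint_pos': array([ 1.12600096e+00,  2.41258229e-01,  4.03382280e-03,  1.33515052e+00,
       -1.58285664e-05,  1.57080146e+00]), 'joint_vel': array([-0.00072296, -0.00296678,  0.00470382, -0.00107231, -0.00090773,
       -0.00071677]), 'tau': array([-6.00313488e-04, -3.72634578e+01,  2.52638590e+01,  1.23428361e-02,
        1.55142629e-05,  1.45998013e-05]), 'eef_pos': array([0.21494328, 0.45093266, 0.23060834]), 'tool_rot': array([ 0.69023672, -0.15608512,  0.15584983, -0.68914551]), 'ft_force': array([0.29178946, 0.15161662, 0.39694075]), 'ft_torque': array([ 0.00259158, -0.00636536,  0.00960602]), 'grip_width': 0.08544330632448498}
```

View pics/top0.png

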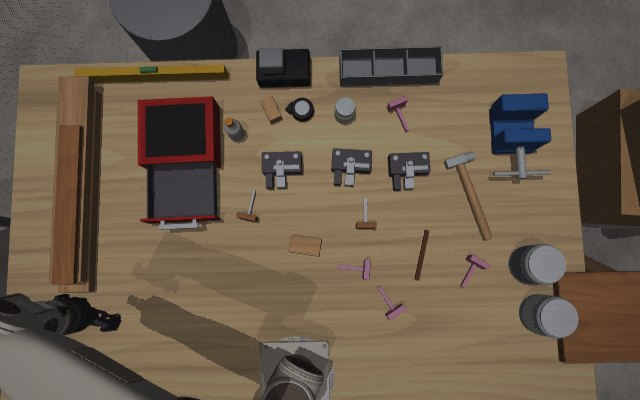

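View pics/side0.png

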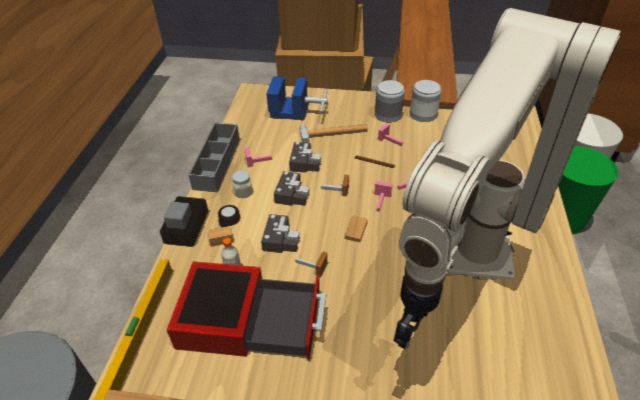

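The top view shows the chest at (180,160), with the open drawer's pull at (180,223). Three guides stand at (281,168), (351,165) and (409,168). Wooden feelers lie at (247,215) and (366,225); the pink ones are decoys. The side view agrees.

```bash
python3 - <<'E'
from h import *
z=np.load("top0.npz"); im,d,K,Rw,t=[z[k] for k in("im","d","K","Rw","t")]
P=cloud(d,K,Rw,t)
for n,(u,v) in dict(g1=(281,150),g2=(351,150),g3=(409,150),f1=(247,216),f1b=(252,195),f2=(366,225),f2b=(366,202),pull=(180,224),off=(305,244),tape=(302,109),bench=(330,260)).items(): print(n,P[v,u].round(3),im[v,u])
hsv=cv2.cvtColor(im,cv2.COLOR_BGR2HSV)
for n,(u0,u1,v0,v1) in dict(f1=(232,262,186,226),f2=(352,382,190,234)).items():
    print(n)
    for v in range(v0,v1,3): print(v,(1000*P[v,u0:u1,2]).round().astype(int))
w=np.load("wrist0.npz"); print(bot.camera_params("wrist")["T_tool_cam"])
s=cv2.resize(im[140:240,220:440],None,fx=3.6,fy=3.6,interpolation=cv2.INTER_CUBIC); cv2.imwrite("pics/crop0.png",s)
E
```

```text
g1 [0.659 0.034 0.002] [ 97 127 144]
g2 [ 0.642 -0.175  0.047] [64 61 61]
g3 [ 0.647 -0.351  0.007] [100 131 143]
f1 [0.456 0.13  0.046] [ 51  75 109]
f1b [0.521 0.12  0.018] [136 137 142]
f2 [ 0.421 -0.211  0.05 ] [ 50  76 112]
f2b [ 0.492 -0.216  0.016] [150 142 144]
pull [0.435 0.317 0.07 ] [146 142 139]
off [ 0.372 -0.034  0.017] [ 72  98 129]
tape [ 0.774 -0.034  0.035] [144 142 138]
bench [ 0.325 -0.106 -0.001] [ 91 120 140]
f1
186 [-3 -4 -3 -4 -2  1  0  1 -2  7  1  1  0 -1  7  3  6  4  0  1 -3 -1  2 -4
 -1 -1  3 -2  4  6]
189 [ 1  0  8  4 -4 -3  5 -5 -9 -4 -1 -5 10 -3  5 -1 -4  5 -5  3 -3 -2  1 -1
  7 -2 -4  3  4  1]
192 [ 2  1  1  1 -3 -9 -4 -1 -1  3  1  1 -2  5  3 -2 -1  4  3  0 -5 17 18  7
 -7  1  2  0  1 -6]
195 [-2  5  3 -1  5  2 -1  1  0  3  5  2 -5  1  3 -2 -2 -5 -3  2 18 14 10 -1
  1 -7  0 -5 -3  0]
198 [ 6 -2 -4 -1  4 -3 -2  1  5  2  0  0  3 -3  2  1  0 -1 -4  1 16 19 -1 -3
  2  0 -1 -1 -2  0]
201 [ 2 -4  0  1  1  0  2  1  0  2  1  1 -7 -4  0  1 -2 -1 -3  7 12  4  0  3
  0  0  1  5  2 -1]
204 [ 0 -1 -1  3 -1 -2  1  0  2  0  1  2 -4 -2 -4 -3 -1  2 18 17 10 -2  4  3
  1
[... 1874 characters left out ...]
50   52   49   53   52   49   44   51   50   49    2    5   -6 1399
   -2   -1]
226 [ 5  1 -6  7 46 51 48 52 52 49 54 50 49 47 57 54 52 48 50 43 58 50 48 47
 -2  3  4  4 -1  2]
229 [ 2 -2 -2 -3 -5 -6 -4  2 -1 -5 -2 -1  1  3 -4  4  2 -3  1  0 -4  2 -1  2
 -2  1  0  1  6  2]
232 [   1    0   -1    2   -3   -1    3   -1    1    0    4   -3    2    3
 1399   -3    1    0    4    0   -5    2   -4    0    4    1   -2   -1
   -4    0]
[[ 2.16628367e-04  9.51232554e-01  3.08474604e-01 -7.88265769e-02]
 [-8.37776172e-04 -3.08474330e-01  9.51232298e-01 -1.42698474e-01]
 [ 9.99999626e-01 -4.64496573e-04  7.30095677e-04 -8.95864598e-04]
 [ 0.00000000e+00  0.00000000e+00  0.00000000e+00  1.00000000e+00]]
```

View pics/crop0.png

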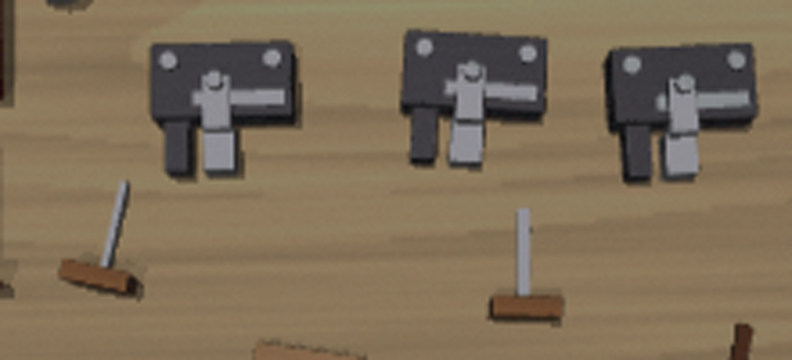

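The left wooden feeler has the narrower blade, about 2 px against 3 px, so I take it as the thin one. I'll move in for a wrist view.

Emit:
move_arm([
  {"grip":0,"linear":[0,0,0],"twist":-0.074},
  {"grip":0,"linear":[0,0,0],"twist":-0.074},
  {"grip":0,"linear":[0,0,0],"twist":-0.074},
  {"grip":0,"linear":[0.12,0,-0.2],"twist":0},
  {"grip":0,"linear":[0.12,0,-0.2],"twist":0},
])

```text
clock: 0.65
eef_pos: [0.2623, 0.373, 0.2281]
tool_rot: [0.708, 0.007, -0.009, -0.706]
ft_force: [0.2, 0.2, 0.5]
grip_width: 0.0854
```

Emit:
move_arm([
  {"grip":0,"linear":[0.12,0,-0.2],"twist":0},
  {"grip":0,"linear":[0.12,0,-0.2],"twist":0},
  {"grip":0,"linear":[0.12,0,-0.2],"twist":0},
  {"grip":0,"linear":[0.12,0,-0.2],"twist":0},
  {"grip":0,"linear":[0.12,0,-0.2],"twist":0},
])

```text
clock: 1.15
eef_pos: [0.3891, 0.1683, 0.2274]
tool_rot: [0.709, 0.008, -0.011, -0.705]
ft_force: [0.6, 0.6, -0.3]
grip_width: 0.0855
```

```bash
python3 - <<'E'
from h import *
im,d,K,Rw,t=cam("wrist"); cv2.imwrite("pics/w1.png",im); np.savez("w1.npz",im=im,d=d,K=K,Rw=Rw,t=t)
P=cloud(d,K,Rw,t); print(t, bot.get_obs()["eef_pos"])
hsv=cv2.cvtColor(im,cv2.COLOR_BGR2HSV)
print(hsv[::40,::64])
E
```

```text
[0.31041348 0.16579446 0.37039202] [0.39267696 0.16227677 0.22741779]
[[[ 19 113 214]
  [ 18 116 182]
  [ 19 111 181]
  [ 20 113 104]
  [ 20 113 138]
  [ 19 112 221]
  [ 20 109 225]
  [ 20 108 226]
  [ 21 105 228]
  [ 20 112 225]]

 [[ 19 114 205]
  [ 20 113 183]
  [ 19 116 191]
  [ 19 110 137]
  [ 18 109 133]
  [ 19 114 208]
  [ 19 114 205]
  [ 18 113 208]
  [ 18 112 214]
  [ 19 114 217]]

 [[170 124  97]
  [ 19 111 213]
  [ 19 115 178]
  [ 18 114 175]
  [ 19 117 124]
  [ 18 112 207]
  [ 19 114 213]
  [ 19 109 217]
  [ 19 114 215]
  [ 19 113 213]]

 [[ 20 108 227]
  [ 19 115 220]
  [ 19 111 198]
  [ 19 113 200]
  [ 19 111 140]
  [ 19 118 214]
  [ 19 113 212]
  [ 19 114 219]
  [ 19 110 223]
  [ 20 110 223]]

 [[ 19 114 219]
  [ 19 113 218]
  [ 16 140 207]
  [ 16 137 173]
  [ 19 111 135]
  [ 18 111 131]
  [ 19 112 202]
  [ 19 111 211]
  [ 19 116 214]
  [ 19 114 217]]

 [[ 15 178 158]
  [ 19 114 220]
  [ 19 110 223]
  [ 19 112 195]
  [ 19 113 191]
  [ 20 115 217]
  [ 19 110 222]
  [ 18 114 139]
  [ 20 109 223]
  [ 19 110 221]]

 [[ 20 109 227]
  [ 21 108 227]
  [ 21 106 228]
  [ 21 108 228]
  [ 20 116 203]
  [ 19 112 225]
  [  2 244  93]
  [  1 214  94]
  [  1 248  78]
  [ 19 113 218]]

 [[120   9  28]
  [ 19  76 217]
  [ 21 107 228]
  [ 19 109 215]
  [  0  28  36]
  [ 20 110 225]
  [135   6  85]
  [120  20  38]
  [150  12  43]
  [ 18 113 209]]

 [[ 98  60  17]
  [ 70   7 210]
  [  6  80  16]
  [132  80  16]
  [150   9  82]
  [ 18 112 219]
  [ 60   5  51]
  [100  85  18]
  [137  78  23]
  [ 19 112 216]]

 [[171 126  97]
  [ 21 108 113]
  [  0  22  23]
  [140  92  25]
  [ 97 121  19]
  [ 96 159  16]
  [150  18  14]
  [ 90  13  20]
  [120  25  31]
  [110  73  21]]]
```

View pics/w1.png

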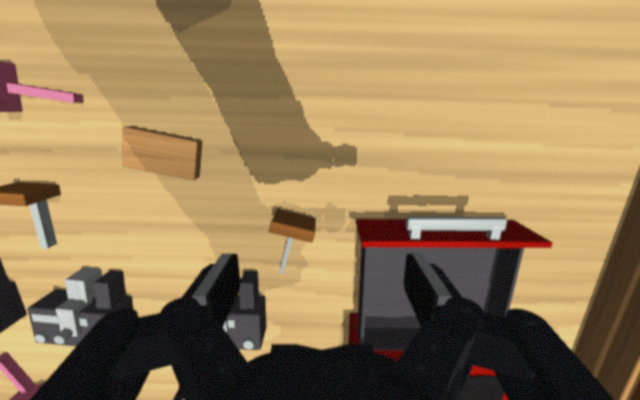

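The wrist view's lower edge faces away from the robot. The thin feeler shows at (290,225), with its blade running to (284,270). The fingers hide guide 1, so I'll move to where all the guides sit mid-image.

Emit:
move_arm([
  {"grip":0,"linear":[0.13,0,-0.18],"twist":0},
  {"grip":0,"linear":[0.13,0,-0.18],"twist":0},
  {"grip":0,"linear":[0.13,0,-0.18],"twist":0},
  {"grip":0,"linear":[0.13,0,-0.18],"twist":0},
  {"grip":0,"linear":[0.13,-0.05,-0.18],"twist":0},
])

```text
clock: 1.7
eef_pos: [0.5252, -0.0179, 0.2368]
tool_rot: [0.71, 0.005, -0.009, -0.704]
ft_force: [0.3, 1.0, 0.5]
grip_width: 0.0853
```

Emit:
move_arm([
  {"grip":0,"linear":[0.13,-0.05,-0.18],"twist":0},
  {"grip":0,"linear":[0.13,0,-0.18],"twist":-0.01},
  {"grip":0,"linear":[0,0,0],"twist":0},
  {"grip":0,"linear":[0,0,0],"twist":0},
  {"grip":0,"linear":[0,0,0],"twist":0},
])

```text
clock: 2.2
eef_pos: [0.5822, -0.0957, 0.2442]
tool_rot: [0.709, 0.009, -0.015, -0.705]
ft_force: [-0.8, -0.1, 0.8]
grip_width: 0.0852
```

```bash
python3 - <<'E'
from h import *
im,d,K,Rw,t=cam("wrist"); cv2.imwrite("pics/w2.png",im); np.savez("w2.npz",im=im,d=d,K=K,Rw=Rw,t=t)
o=bot.get_obs();print(t,o["eef_pos"],R.from_quat(o["tool_rot"]).as_matrix().round(3))
E
```

```text
[ 0.5042563  -0.09829613  0.38761213] [ 0.58202779 -0.0953606   0.24435791] [[ 0.999 -0.009 -0.034]
 [ 0.034 -0.007  0.999]
 [-0.009 -1.    -0.007]]
```

View pics/w2.png

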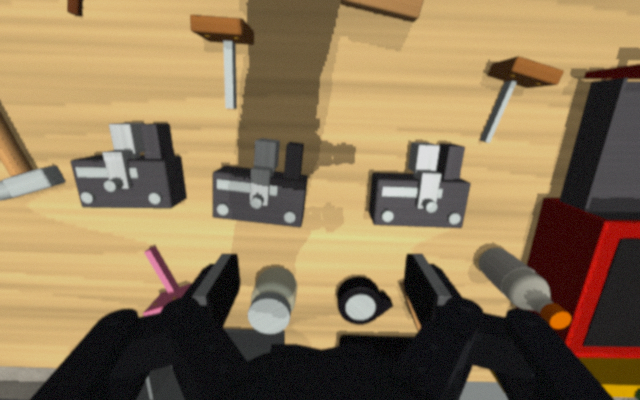

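All three guides and both feelers are clear. Feelers sit at (220,28) and (525,72). The guide mouths are near (143,125) for guide 3, (284,145) for guide 2 and (440,147) for guide 1. Next I'll project the image onto the height planes to read coordinates.

```bash
cat >> h.py <<'E'
def ortho(im,K,Rw,t,x0,y0,z,W,H,mm=0.5):
    # image: right = +y decreasing? col grows to -y, row grows to -x ; top-left = (x0,y0)
    v,u=np.mgrid[:H,:W]; X=np.stack([x0-v*mm/1e3,y0-u*mm/1e3,np.full(v.shape,z)],-1)-t
    C=X@Rw; m=(C[...,:2]/C[...,2:]); 
    return cv2.remap(im,(m[...,0]*K[0,0]+K[0,2]).astype(np.float32),(m[...,1]*K[1,1]+K[1,2]).astype(np.float32),cv2.INTER_CUBIC)
def grid(o,x0,y0,mm=0.5,step=20):
    o=o.copy()
    for r in range(0,o.shape[0],step): cv2.line(o,(0,r),(3 if (r//step)%5 else 9,r),(0,255,255),1)
    for c in range(0,o.shape[1],step): cv2.line(o,(c,0),(c,3 if (c//step)%5 else 9),(0,255,255),1)
    return o
E
python3 - <<'E'
from h import *
z=np.load("w2.npz"); im,d,K,Rw,t=[z[k] for k in("im","d","K","Rw","t")]
rows=[]
A=[grid(ortho(im,K,Rw,t,0.68,y0,0.034,264,240),0,0) for y0 in(0.065,-0.13,-0.29)]
B=[grid(ortho(im,K,Rw,t,0.56,0.18,0.05,264,300),0,0),grid(ortho(im,K,Rw,t,0.56,0.18,0.015,264,300),0,0),grid(ortho(im,K,Rw,t,0.54,-0.15,0.015,264,300),0,0)]
cv2.imwrite("pics/o2.png",np.vstack([np.hstack(A),np.hstack(B)]))
E
```

```text
(no output)
```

View pics/o2.png

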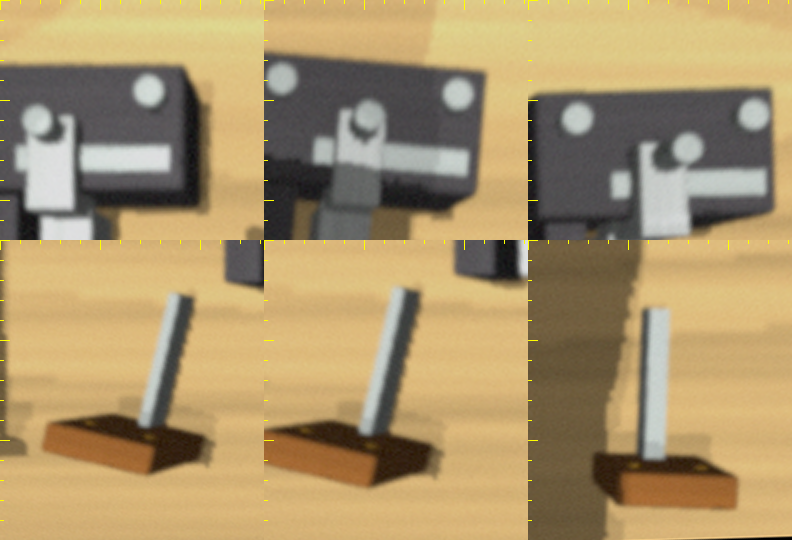

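The left feeler's blade measures about 6 mm and the right about 10 mm, so the left one is thin. Its crossbar centre is near (0.456, 0.131), yaw about -12.8°. The guide crops need shifting down to show the cheeks.

```bash
python3 - <<'E'
from h import *
z=np.load("w2.npz"); im,d,K,Rw,t=[z[k] for k in("im","d","K","Rw","t")]
A=[grid(ortho(im,K,Rw,t,0.62,y0,0.034,264,280,.3),0,0) for y0 in(0.085,-0.115,-0.28)]
A=np.hstack(A); cv2.imwrite("pics/o3.png",cv2.convertScaleAbs(A,alpha=1.3,beta=25))
E
```

```text
(no output)
```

View pics/o3.png

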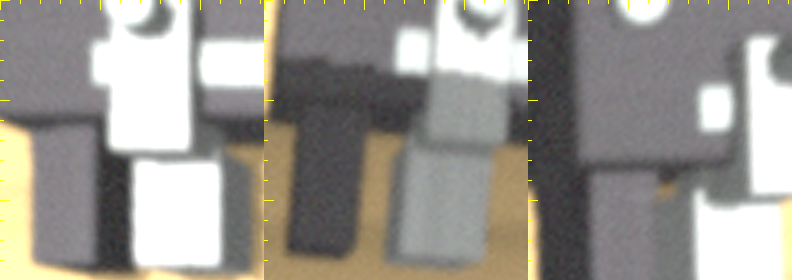

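Guide 1 has its mouth at about (0.541, 0.056), yaw about 0°, gap about 11 mm. Guide 2 has its mouth at about (0.544, -0.142), yaw about -4.4°, gap about 13.6 mm. The cheek widths read 19 and 26 mm against 20 and 26 given. Next I'll go to the thin feeler.

Emit:
move_arm([
  {"grip":0,"linear":[-0.115,0,0.224],"twist":0},
  {"grip":0,"linear":[-0.115,0,0.224],"twist":0},
  {"grip":0,"linear":[-0.115,0,0.224],"twist":0},
  {"grip":0,"linear":[-0.115,0,0.224],"twist":0},
  {"grip":0,"linear":[-0.115,0,0.224],"twist":0},
])

```text
clock: 2.75
eef_pos: [0.4587, 0.1223, 0.2428]
tool_rot: [0.709, 0.008, -0.014, -0.705]
ft_force: [1.2, 1.3, -0.2]
grip_width: 0.0855
```

Emit:
move_arm([
  {"grip":0,"linear":[0,0.2,0],"twist":0.064},
  {"grip":0,"linear":[0,0.2,0],"twist":0.064},
  {"grip":0,"linear":[0,0.2,0],"twist":0},
  {"grip":0,"linear":[0,0,0],"twist":0},
  {"grip":0,"linear":[0,0,0],"twist":0},
])

```text
clock: 3.25
eef_pos: [0.4502, 0.1339, 0.1257]
tool_rot: [0.704, -0.074, 0.075, -0.703]
ft_force: [0.1, -0.3, 0.8]
grip_width: 0.085
```

```bash
cat >> h.py <<'E'
def tgt(x,y,z,yawdeg):
    "print tool-frame shift units and twist units to reach world target"
    o=bot.get_obs(); Q=R.from_quat(o["tool_rot"]).as_matrix(); e=np.array([x,y,z])-o["eef_pos"]
    yaw=np.degrees(np.arctan2(Q[1,0],Q[0,0]))
    print("clk %.2f tcp"%o["clock"],np.round(o["eef_pos"],4),"yaw %.2f"%yaw,"F",np.round(o["ft_force"],1),"gw %.4f"%o["grip_width"])
    print("shift units",(Q.T@e/0.2).round(3),"twist units %.3f"%(-np.radians(yawdeg-yaw)/2))
def brown(im,d,K,Rw,t,zlo=.04,zhi=.06,box=None):
    P=cloud(d,K,Rw,t); h=cv2.cvtColor(im,cv2.COLOR_BGR2HSV)
    m=(P[...,2]>zlo)&(P[...,2]<zhi)&(h[...,1]>110)&(h[...,0]<25)&(d>0)
    if box: m&=(P[...,0]>box[0])&(P[...,0]<box[1])&(P[...,1]>box[2])&(P[...,1]<box[3])
    m=cv2.morphologyEx(m.astype(np.uint8),cv2.MORPH_OPEN,np.ones((3,3)))
    c=max(cv2.findContours(m,cv2.RETR_EXTERNAL,cv2.CHAIN_APPROX_NONE)[0],key=cv2.contourArea)[:,0]
    q=np.array([ray(u,v,.05,K,Rw,t)[:2] for u,v in c])
    (cx,cy),(w,hh),a=cv2.minAreaRect((q*1000).astype(np.float32))
    if w>hh: a+=90   # a = direction of short side +...
    a=(a+90)%180-90
    print("crossbar centre",round(cx/1e3,4),round(cy/1e3,4),"size",round(w,1),round(hh,1),"feeler yaw %.1f"%a); return cx/1e3,cy/1e3,a
E
python3 - <<'E'
from h import *
c=cam("wrist"); cv2.imwrite("pics/w4.png",c[0])
x,y,a=brown(*c,box=(.38,.54,.05,.22)); tgt(x,y,.01,a)
E
```

```text
crossbar centre 0.4533 0.1323 size 54.8 18.6 feeler yaw -13.5
clk 3.30 tcp [0.45   0.1338 0.1257] yaw -12.14 F [-1.3 -0.4  0. ] gw 0.0851
shift units [ 0.017  0.578 -0.003] twist units 0.012
```

Emit:
move_arm([
  {"grip":0,"linear":[0.017,0.18,0],"twist":0.01},
  {"grip":0,"linear":[0,0.18,0],"twist":0},
  {"grip":0,"linear":[0,0.18,0],"twist":0},
  {"grip":0,"linear":[0,0.03,0],"twist":0},
  {"grip":0,"linear":[0,0,0],"twist":0},
])

```text
clock: 3.8
eef_pos: [0.4662, 0.1366, 0.022]
tool_rot: [-0.699, 0.073, -0.091, 0.705]
ft_force: [-0.2, -0.4, -0.2]
grip_width: 0.0855
```

Emit:
move_arm([
  {"grip":1,"linear":[0,0,0],"twist":0},
  {"grip":1,"linear":[0,0,0],"twist":0},
  {"grip":1,"linear":[0,0,0],"twist":0},
  {"grip":1,"linear":[0,0,0],"twist":0},
  {"grip":1,"linear":[0,0,0],"twist":0},
])

```text
clock: 4.3
eef_pos: [0.4718, 0.1379, 0.0299]
tool_rot: [-0.697, 0.069, -0.095, 0.707]
ft_force: [0.5, 0.7, -1.2]
grip_width: 0.0542
```

Emit:
move_arm([
  {"grip":1,"linear":[0,-0.05,0],"twist":0},
  {"grip":1,"linear":[0,-0.1,0],"twist":0},
  {"grip":1,"linear":[0,0,0],"twist":0},
  {"grip":1,"linear":[0,0,0],"twist":0},
  {"grip":1,"linear":[0,0,0],"twist":0},
])

```text
clock: 4.8
eef_pos: [0.4703, 0.1377, 0.0614]
tool_rot: [-0.697, 0.069, -0.095, 0.707]
ft_force: [0.1, 0.9, -1.2]
grip_width: 0.0545
```

```bash
python3 - <<'E'
from h import *
c=cam("wrist"); cv2.imwrite("pics/w5.png",c[0]); np.savez("w5.npz",im=c[0],d=c[1],K=c[2],Rw=c[3],t=c[4])
tgt(0.445,.053,.04,0)
E
```

```text
clk 4.85 tcp [0.4699 0.1376 0.0611] yaw -13.34 F [-0.9  0.6 -2.4] gw 0.0545
shift units [-0.027  0.097 -0.442] twist units -0.116
```

View pics/w5.png

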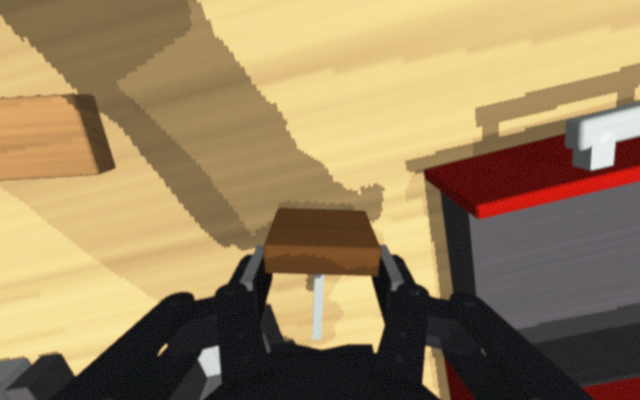

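```bash
python3 - <<'E'
from h import *
o=bot.get_obs();Q=R.from_quat(o["tool_rot"]).as_matrix();print(Q.round(3),o["joint_pos"].round(3))
z=np.load("w5.npz"); im,d,K,Rw,t=[z[k] for k in("im","d","K","Rw","t")]
P=cloud(d,K,Rw,t)
for u,v in((320,222),(320,235),(320,243),(320,252),(320,265),(318,300),(318,330),(270,242),(375,242),(320,210)): 
    p=P[v,u]; print((u,v),p.round(4),"tool",(Q.T@(p-o["eef_pos"])).round(4))
E
```

```text
[[ 0.972  0.036  0.23 ]
 [-0.231  0.009  0.973]
 [ 0.033 -0.999  0.017]] [ 0.286  0.341 -0.339  0.854 -0.002  0.518]
(320, 222) [0.4517 0.1405 0.0575] tool [-0.0185  0.003  -0.0015]
(320, 235) [0.3879 0.1537 0.2013] tool [-0.0788 -0.1429 -0.0008]
(320, 243) [0.4519 0.1401 0.0808] tool [-0.0174 -0.0203 -0.0014]
(320, 252) [0.4546 0.1394 0.0844] tool [-0.0145 -0.0238 -0.0014]
(320, 265) [0.4614 0.1378 0.0845] tool [-0.0076 -0.0237 -0.0014]
(318, 300) [0.5082 0.1257 0.0501] tool [ 0.0396  0.0123 -0.003 ]
(318, 330) [0.5318 0.1201 0.0505] tool [ 0.0638  0.0127 -0.0031]
(270, 242) [0.4453 0.1176 0.0818] tool [-0.0187 -0.0218 -0.0248]
(375, 242) [0.4592 0.1659 0.0783] tool [-0.0164 -0.0173  0.0253]
(320, 210) [0.4518 0.1407 0.0397] tool [-0.0191  0.0208 -0.0016]
```

The grip is high and 9.5 mm forward on the crossbar, so I'll set it down and regrip.

Emit:
move_arm([
  {"grip":1,"linear":[0,0.06,0],"twist":0},
  {"grip":1,"linear":[0,0.06,0],"twist":0},
  {"grip":1,"linear":[0,0.03,0],"twist":0},
  {"grip":1,"linear":[0,0,0],"twist":0},
  {"grip":1,"linear":[0,0,0],"twist":0},
])

```text
clock: 5.35
eef_pos: [0.4694, 0.1374, 0.0279]
tool_rot: [-0.698, 0.071, -0.093, 0.706]
ft_force: [0.3, -0.3, -0.7]
grip_width: 0.0547
```

```bash
python3 -c "
from h import *
tgt(.46,.14,.03,-13.3)"
```

```text
clk 5.35 tcp [0.4694 0.1374 0.0279] yaw -13.34 F [ 0.3 -0.3 -0.7] gw 0.0547
shift units [-0.048 -0.012  0.002] twist units -0.000
```

Emit:
move_arm([
  {"grip":0,"linear":[0,0,0],"twist":0},
  {"grip":0,"linear":[0,0,0],"twist":0},
  {"grip":0,"linear":[0,0,0],"twist":0},
  {"grip":0,"linear":[-0.025,0.03,0],"twist":0},
  {"grip":0,"linear":[-0.025,0.03,0],"twist":0},
])

```text
clock: 5.85
eef_pos: [0.4628, 0.1407, 0.0177]
tool_rot: [-0.697, 0.069, -0.095, 0.707]
ft_force: [0.3, -0.0, -0.1]
grip_width: 0.0856
```

```bash
python3 -c "
from h import *
c=cam('wrist')
x,y,a=brown(*c,box=(.38,.54,.05,.22)); tgt(x,y,.01,a)
Q=R.from_quat(bot.get_obs()['tool_rot']).as_matrix();print(Q[:,1])"
```

```text
crossbar centre 0.4551 0.14 size 55.0 21.1 feeler yaw -15.8
clk 5.90 tcp [0.4611 0.1406 0.0166] yaw -13.35 F [-0.9 -0.2 -1.1] gw 0.0854
shift units [-0.03   0.032 -0.011] twist units 0.021
[ 0.03608691  0.00928557 -0.99930552]
```

Emit:
move_arm([
  {"grip":0,"linear":[-0.02,0.02,0],"twist":0.01},
  {"grip":0,"linear":[0,0.01,0],"twist":0.005},
  {"grip":0,"linear":[0,0,0],"twist":0},
  {"grip":1,"linear":[0,0,0],"twist":0},
  {"grip":1,"linear":[0,0,0],"twist":0},
])

```text
clock: 6.4
eef_pos: [0.4557, 0.1416, 0.009]
tool_rot: [-0.696, 0.082, -0.105, 0.705]
ft_force: [-0.6, 0.2, 0.5]
grip_width: 0.0588
```

Emit:
move_arm([
  {"grip":1,"linear":[0,0,0],"twist":0},
  {"grip":1,"linear":[0,0,0],"twist":0},
  {"grip":1,"linear":[0,-0.04,0],"twist":0},
  {"grip":1,"linear":[0,-0.04,0],"twist":0},
  {"grip":1,"linear":[0,0,0],"twist":0},
])

```text
clock: 6.9
eef_pos: [0.4555, 0.1414, 0.0266]
tool_rot: [-0.696, 0.082, -0.105, 0.705]
ft_force: [0.2, -0.1, -0.7]
grip_width: 0.0553
```

```bash
cat >> h.py <<'E'
def held(c):
    "crossbar and blade position in tool frame"
    im,d,K,Rw,t=c; o=bot.get_obs(); Q=R.from_quat(o["tool_rot"]).as_matrix()
    T=(cloud(d,K,Rw,t)-o["eef_pos"])@Q; h=cv2.cvtColor(im,cv2.COLOR_BGR2HSV); 
    near=(d>0)&(abs(T[...,2])<.03)&(abs(T[...,0])<.12)&(abs(T[...,1])<.06)
    b=near&(h[...,1]>110)&(h[...,0]<20)&(abs(T[...,2])<.012)
    p=T[b]; 
    if len(p)<20: print("no bar"); return
    ty=np.percentile(p[:,1],5); top=p[p[:,1]<ty+.005]
    print("bar: top tool y %.4f (foot %.4f) back x %.4f front x %.4f n %d"%(ty,ty+.05,np.percentile(p[:,0],3),np.percentile(top[:,0],97),len(p)))
    s=near&(h[...,1]<70)&(h[...,2]>100)&(T[...,0]>0)&(abs(T[...,2])<.02)
    q=T[s]
    if len(q)>20: k=np.polyfit(q[:,0],q[:,2],1); print("blade: x max %.4f z=%.4f at tip, slope %.3f, y %.4f n %d"%(np.percentile(q[:,0],98),np.polyval(k,np.percentile(q[:,0],98)),k[0],np.median(q[:,1]),len(q)))
E
python3 -c "
from h import *
held(cam('wrist')); tgt(.445,.053,.04,0)"
```

```text
bar: top tool y -0.0414 (foot 0.0086) back x -0.0366 front x 0.0114 n 5682
blade: x max 0.0899 z=-0.0000 at tip, slope 0.044, y -0.0044 n 266
clk 6.95 tcp [0.4553 0.1413 0.0262] yaw -15.20 F [ 0.2 -0.8 -0.8] gw 0.0555
shift units [ 0.068 -0.074 -0.438] twist units -0.133
```

Emit:
move_arm([
  {"grip":1,"linear":[-0.08,0,0],"twist":-0.066},
  {"grip":1,"linear":[0,0,0],"twist":-0.067},
  {"grip":1,"linear":[0,0,-0.15],"twist":0},
  {"grip":1,"linear":[0,0,-0.15],"twist":0},
  {"grip":1,"linear":[0,0,-0.13],"twist":0},
])

```text
clock: 7.45
eef_pos: [0.4416, 0.0608, 0.0256]
tool_rot: [-0.703, -0.02, -0.006, 0.711]
ft_force: [0.2, -0.2, -1.2]
grip_width: 0.055
```

```bash
python3 -c "
from h import *
c=cam('wrist'); held(c); tgt(.438,.0505,.014,0)
A=ortho(*[c[0]]+list(c[2:]),.60,.10,.034,320,400,.4); B=ortho(*[c[0]]+list(c[2:]),.60,.10,.030,320,400,.4)
cv2.imwrite('pics/w6.png',np.hstack([cv2.resize(c[0][120:400,160:480],(457,400)),A]))
print(R.from_quat(bot.get_obs()['tool_rot']).as_matrix()[:,1])"
```

```text
bar: top tool y -0.0411 (foot 0.0089) back x -0.1161 front x 0.0116 n 9230
blade: x max 0.0896 z=0.0036 at tip, slope 0.051, y -0.0043 n 267
clk 7.50 tcp [0.441  0.0574 0.0253] yaw 0.93 F [ 0.3 -2.6 -1.4] gw 0.0552
shift units [-0.018  0.056 -0.035] twist units 0.008
[ 0.0360404   0.00705005 -0.99932547]
```

View pics/w6.png

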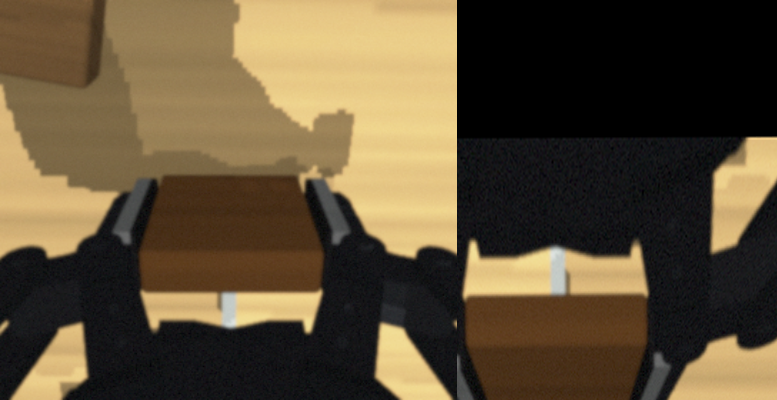

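The gripper body hides the blade tip from the wrist view, while the blade itself shows at (229,310). I'll align, lower and check with the fixed cameras before inserting.

Emit:
move_arm([
  {"grip":1,"linear":[-0.01,0,-0.02],"twist":0.01},
  {"grip":1,"linear":[0,0.03,-0.02],"twist":0.01},
  {"grip":1,"linear":[0,0.03,0],"twist":0},
  {"grip":1,"linear":[0,0,0],"twist":0},
  {"grip":1,"linear":[0,0,0],"twist":0},
])

```text
clock: 8.0
eef_pos: [0.4391, 0.0491, 0.0118]
tool_rot: [-0.704, -0.003, -0.022, 0.71]
ft_force: [0.6, -0.1, -2.0]
grip_width: 0.0553
```

```bash
python3 -c "
from h import *
tgt(.489,.0492,.011,-1.5)
out=[]
for n in('top','side'):
    im,d,K,Rw,t=cam(n)
    out.append(cv2.convertScaleAbs(ortho(im,K,Rw,t,.65,.12,.025,380,560,.45),alpha=1.4,beta=20))
cv2.imwrite('pics/t7.png',np.hstack(out))"
```

```text
clk 8.00 tcp [0.4391 0.0491 0.0118] yaw -1.62 F [ 0.6 -0.1 -2. ] gw 0.0553
shift units [0.249 0.013 0.007] twist units -0.001
```

View pics/t7.png

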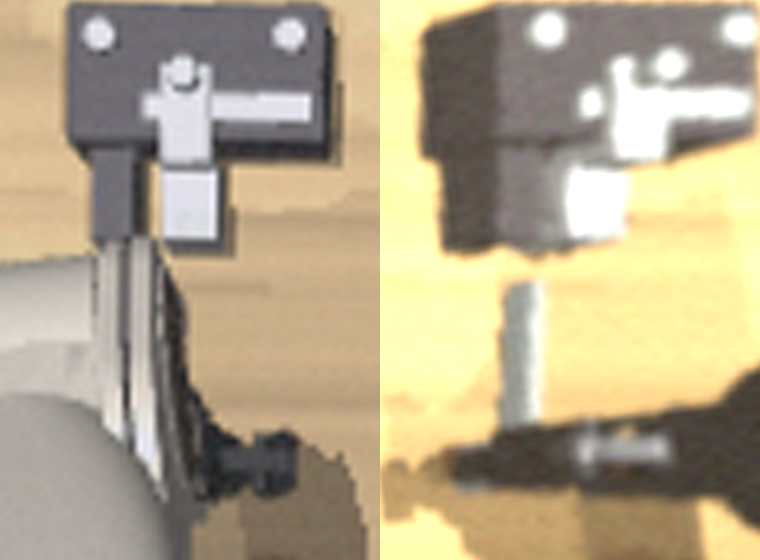

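```bash
cat >> h.py <<'E'
def prof(xs,y0,y1,z=.017,x0=None):
    "side camera: along ortho lines on plane z print colour rows"
    im,d,K,Rw,t=cam("side")
    for x in xs:
        r=[]
        for y in np.arange(y1,y0,-.0015):
            C=(np.array([x,y,z])-t)@Rw; u,v=C[:2]/C[2]*[K[0,0],K[1,1]]+[K[0,2],K[1,2]]
            p=cv2.getRectSubPix(im,(1,1),(float(u),float(v)))[0,0]; r.append("%d/%d"%(int(p.max()),int(p.max())-int(p.min())))
        print(x,"from y",y1," ".join(r))
E
python3 -c "
from h import *
im,d,K,Rw,t=cam('side'); P=cloud(d,K,Rw,t); h=cv2.cvtColor(im,cv2.COLOR_BGR2HSV)
X,Y,Z=P[...,0],P[...,1],P[...,2]
m=(X>.46)&(X<.53)&(Y>.0)&(Y<.09)&(h[...,1]<60)&(d>0)
for lo in(.465,.48,.495,.51):
    k=m&(X>=lo)&(X<lo+.015); print(lo,k.sum(),np.percentile(Y[k],[3,25,50,75,97]).round(4),np.percentile(Z[k],[3,50,97]).round(4))
m2=(X>.545)&(X<.57)&(Y>.0)&(Y<.1)&(Z>.02)&(Z<.045)
for lo in range(0,90,5):
    k=m2&(Y>=lo/1e3)&(Y<(lo+5)/1e3)
    if k.sum(): print(lo,k.sum(),np.median(Z[k]).round(4),np.median(h[...,2][k]))
prof([.48,.51],.03,.07)
prof([.55],.02,.09,.034)
"
```

```text
0.465 54 [0.0121 0.0239 0.0444 0.0493 0.0731] [0.008  0.3478 0.442 ]
0.48 23 [0.0438 0.0451 0.046  0.047  0.0521] [0.0033 0.0124 0.026 ]
0.495 23 [0.0408 0.0441 0.0462 0.0474 0.0491] [0.0059 0.0158 0.0219]
0.51 20 [0.0419 0.0434 0.045  0.046  0.0489] [0.006  0.0152 0.0209]
15 3 0.0329 196.0
20 12 0.0357 191.0
25 11 0.0355 189.0
30 6 0.0354 196.0
35 7 0.0354 197.0
40 30 0.0315 132.5
45 7 0.0302 104.0
50 1 0.034 87.0
55 6 0.0335 87.0
60 14 0.0367 81.0
65 8 0.0353 80.0
70 24 0.0291 58.0
75 18 0.0323 55.0
0.48 from y 0.07 192/89 188/87 188/87 187/87 183/85 178/82 173/79 149/58 126/37 108/20 102/14 97/9 96/5 100/4 105/4 121/5 139/7 152/8 160/15 169/23 175/39 178/58 182/78 183/83 185/87 186/90 187/91
0.51 from y 0.07 221/100 221/100 221/101 220/101 217/100 211/96 206/93 175/73 142/51 115/32 107/21 100/10 100/7 103/8 105/8 114/7 124/6 136/7 148/10 161/14 171/26 179/48 186/68 190/79 192/85 194/90 193/91
0.55 from y 0.09 50/10 50/10 51/11 52/12 52/13 50/12 47/11 50/10 54/9 60/9 69/9 78/8 81/7 80/8 77/7 78/7 80/8 81/8 81/9 81/9 81/8 82/8 83/8 86/7 90/8 93/6 96/5 98/4 105/3 117/4 128/4 150/5 174/5 195/5 190/4 184/3 179/2 177/3 176/4 175/4 175/4 175/3 175/4 174/5 172/6 171/7 171/10
```

The side-view depth agrees with a blade centred in the jaws, so the tip is about 4 mm too far right of the gap centre. I'll correct that and slide in.

Emit:
move_arm([
  {"grip":1,"linear":[0,0,0.01],"twist":-0.014},
  {"grip":1,"linear":[0.04,0.003,0],"twist":0},
  {"grip":1,"linear":[0.06,0.003,0],"twist":0},
  {"grip":1,"linear":[0,0,0],"twist":0},
  {"grip":1,"linear":[0,0,0],"twist":0},
])

```text
clock: 8.75
eef_pos: [0.4627, 0.0515, 0.0124]
tool_rot: [-0.704, -0.015, -0.013, 0.71]
ft_force: [0.5, -0.3, -1.8]
grip_width: 0.0557
```

```bash
python3 -c "
from h import *
tgt(.4925,.0505,.010,0)"
```

```text
clk 8.75 tcp [0.4627 0.0515 0.0124] yaw 0.15 F [ 0.5 -0.3 -1.8] gw 0.0557
shift units [ 0.148  0.018 -0.006] twist units 0.001
```

Emit:
move_arm([
  {"grip":1,"linear":[0.05,0.004,-0.003],"twist":0},
  {"grip":1,"linear":[0.05,0.005,0],"twist":0},
  {"grip":1,"linear":[0.05,0.005,0],"twist":0},
  {"grip":1,"linear":[0,0,0],"twist":0},
  {"grip":1,"linear":[0,0,0],"twist":0},
])

```text
clock: 9.25
eef_pos: [0.4955, 0.0507, 0.0101]
tool_rot: [-0.704, -0.014, -0.013, 0.71]
ft_force: [0.6, -0.0, -0.8]
grip_width: 0.0554
```

```bash
python3 -c "
from h import *
tgt(.4925,.0505,.010,0)
prof([.50,.52],.03,.07,.016)
prof([.55],.02,.09,.034)
"
```

```text
clk 9.25 tcp [0.4955 0.0507 0.0101] yaw 0.11 F [ 0.6 -0.  -0.8] gw 0.0554
shift units [-0.015  0.    -0.001] twist units 0.001
0.5 from y 0.07 37/13 37/13 36/11 36/11 36/11 36/11 36/10 37/10 38/11 39/12 40/13 37/12 35/13 34/13 36/13 38/12 38/11 37/12 36/12 36/11 38/10 39/9 39/10 38/10 39/10 40/10 41/10
0.52 from y 0.07 185/89 182/87 177/83 172/79 150/61 124/41 101/22 97/16 93/9 92/6 93/6 94/5 103/6 113/5 121/6 126/10 131/15 131/24 126/36 119/46 113/48 108/48 102/47 97/45 92/42 87/38 84/34
0.55 from y 0.09 50/10 50/10 50/9 50/9 51/10 50/10 49/11 51/10 53/8 58/7 68/8 78/8 82/9 81/8 81/9 80/9 78/8 78/9 78/7 78/6 79/7 80/7 81/7 83/7 84/6 85/6 88/6 90/4 97/4 108/5 118/6 136/4 157/4 176/4 176/3 176/3 176/3 174/3 173/3 172/4 172/4 171/4 171/4 172/5 171/4 170/7 170/11
```

Emit:
move_arm([
  {"grip":0,"linear":[0,0,0],"twist":0},
  {"grip":0,"linear":[0,0,0],"twist":0},
  {"grip":0,"linear":[0,0,0],"twist":0},
  {"grip":0,"linear":[0,-0.15,0],"twist":0},
  {"grip":0,"linear":[0,-0.17,0],"twist":0},
])

```text
clock: 9.85
eef_pos: [0.4882, 0.0499, 0.0717]
tool_rot: [-0.705, -0.011, -0.009, 0.709]
ft_force: [1.0, 0.1, 0.5]
grip_width: 0.0854
```

Emit:
move_arm([
  {"grip":1,"linear":[0.1,-0.02,-0.11],"twist":0},
  {"grip":1,"linear":[0.1,0,-0.11],"twist":0},
  {"grip":1,"linear":[0.1,0,-0.1],"twist":0},
  {"grip":1,"linear":[0,0,0],"twist":0},
  {"grip":1,"linear":[0,0,0],"twist":0},
])

```text
clock: 10.35
eef_pos: [0.5535, -0.015, 0.0844]
tool_rot: [-0.704, -0.016, -0.012, 0.71]
ft_force: [0.1, 0.4, -0.0]
grip_width: 0.0124
```

```bash
python3 -c "
from h import *
tgt(.556,-.012,.014,0)
print(R.from_quat(bot.get_obs()['tool_rot']).as_matrix()[:,1])"
```

```text
clk 10.35 tcp [ 0.5535 -0.015   0.0844] yaw 0.28 F [ 0.1  0.4 -0. ] gw 0.0124
shift units [-0.001  0.353  0.012] twist units 0.002
[ 0.04008024  0.00761619 -0.99916744]
```

Emit:
move_arm([
  {"grip":1,"linear":[0,0.12,0],"twist":0},
  {"grip":1,"linear":[0,0.12,0],"twist":0},
  {"grip":1,"linear":[0,0.09,0],"twist":0},
  {"grip":1,"linear":[0,0,0],"twist":0},
  {"grip":1,"linear":[0,0,0],"twist":0},
])

```text
clock: 10.85
eef_pos: [0.5531, -0.0115, 0.0175]
tool_rot: [-0.704, -0.017, -0.011, 0.71]
ft_force: [-0.3, 0.6, 0.6]
grip_width: 0.0
```

```bash
python3 -c "
from h import *
tgt(.556,-.012,.014,0)
im,d,K,Rw,t=cam('side'); c=im[150:330,200:400]
cv2.imwrite('pics/s8.png',cv2.resize(c,None,fx=3.3,fy=3.3,interpolation=cv2.INTER_CUBIC))"
```

```text
clk 10.85 tcp [ 0.5531 -0.0115  0.0175] yaw 0.47 F [-0.3  0.6  0.6] gw 0.0000
shift units [ 0.014  0.018 -0.003] twist units 0.004
```

View pics/s8.png

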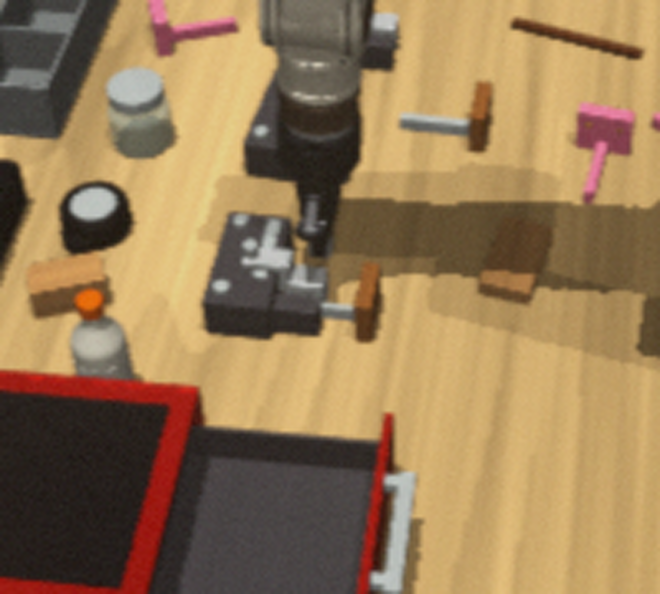

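The side view shows the thin feeler standing with its blade in guide 1, and the shut fingers just right of the sliding cheek at about (318,240) in the crop. Next I push the cheek.

Emit:
move_arm([
  {"grip":1,"linear":[0.01,0.01,0.03],"twist":0},
  {"grip":1,"linear":[0,0,0.03],"twist":0},
  {"grip":1,"linear":[0,0,0.015],"twist":0},
  {"grip":1,"linear":[0,0,0.01],"twist":0},
  {"grip":1,"linear":[0,0,0.01],"twist":0},
])

```text
clock: 11.4
eef_pos: [0.5569, 0.0083, 0.0189]
tool_rot: [-0.705, -0.018, -0.012, 0.709]
ft_force: [0.7, -3.7, -2.4]
grip_width: -0.0004
```

Emit:
move_arm([
  {"grip":1,"linear":[0,0,0.01],"twist":0},
  {"grip":1,"linear":[0,0,0.01],"twist":0},
  {"grip":1,"linear":[0,0,0],"twist":0},
  {"grip":1,"linear":[0,0,0],"twist":0},
  {"grip":1,"linear":[0,0,0],"twist":0},
])

```text
clock: 11.9
eef_pos: [0.5568, 0.0109, 0.0189]
tool_rot: [-0.706, -0.018, -0.013, 0.708]
ft_force: [0.2, -2.4, -0.8]
grip_width: -0.0001
```

Emit:
move_arm([
  {"grip":1,"linear":[0,0,0.01],"twist":0},
  {"grip":1,"linear":[0,0,0.01],"twist":0},
  {"grip":1,"linear":[0,0,0.01],"twist":0},
  {"grip":1,"linear":[0,0,0],"twist":0},
  {"grip":1,"linear":[0,0,0],"twist":0},
])

```text
clock: 12.4
eef_pos: [0.5568, 0.0114, 0.0191]
tool_rot: [0.71, 0.016, 0.015, -0.704]
ft_force: [0.6, -2.8, -1.1]
grip_width: 0.0003
```

```bash
python3 -c "
from h import *
tgt(.556,0.02,.014,0)
prof([.52],.03,.07,.016)
prof([.55],.02,.09,.034)"
```

```text
clk 12.40 tcp [0.5568 0.0114 0.0191] yaw 0.11 F [ 0.6 -2.8 -1.1] gw 0.0003
shift units [-0.005  0.025  0.043] twist units 0.001
0.52 from y 0.07 198/90 181/76 151/50 121/24 111/15 106/9 103/5 110/5 118/5 133/6 153/6 173/6 184/16 192/26 198/38 198/57 198/76 195/87 188/87 181/87 168/82 151/74 133/66 128/64 123/62 119/59 121/59
0.55 from y 0.09 48/10 48/12 48/11 49/11 49/11 46/11 44/11 47/10 51/8 57/8 67/8 76/7 81/8 81/8 81/9 78/8 75/8 71/7 65/8 59/9 57/9 59/9 61/9 69/8 78/8 87/7 97/6 106/4 111/4 112/5 113/6 111/6 108/4 106/3 104/5 102/6 102/8 102/7 103/7 102/6 101/5 100/5 101/4 102/4 101/4 87/7 73/9
```

Emit:
move_arm([
  {"grip":1,"linear":[0,0,0],"twist":0},
  {"grip":1,"linear":[0,0,0.01],"twist":0},
  {"grip":1,"linear":[0,0,0.015],"twist":0},
  {"grip":1,"linear":[0,0,0.02],"twist":0},
  {"grip":1,"linear":[0,0,0.025],"twist":0},
])

```text
clock: 13.0
eef_pos: [0.5565, 0.0136, 0.0194]
tool_rot: [0.72, 0.013, 0.018, -0.694]
ft_force: [-0.9, -13.0, 2.0]
grip_width: -0.0002
```

Emit:
move_arm([
  {"grip":1,"linear":[0,0,-0.06],"twist":0},
  {"grip":1,"linear":[0,-0.12,-0.02],"twist":0},
  {"grip":1,"linear":[0,-0.22,0],"twist":0},
  {"grip":0.5,"linear":[-0.12,-0.06,0.1],"twist":0},
  {"grip":0,"linear":[-0.12,0,0.12],"twist":0},
])

```text
clock: 13.5
eef_pos: [0.5072, 0.046, 0.0992]
tool_rot: [0.715, 0.013, 0.019, -0.698]
ft_force: [-0.5, 0.3, -0.2]
grip_width: 0.0281
```

Emit:
move_arm([
  {"grip":0,"linear":[-0.1,0,0.08],"twist":0},
  {"grip":0,"linear":[0,0,0],"twist":0},
  {"grip":0,"linear":[0,0,0],"twist":0},
  {"grip":0,"linear":[0,0,0],"twist":0},
  {"grip":0,"linear":[0,0,0],"twist":0},
])

```text
clock: 14.0
eef_pos: [0.4865, 0.0668, 0.1001]
tool_rot: [0.712, 0.016, 0.019, -0.702]
ft_force: [-0.5, -0.5, 0.5]
grip_width: 0.0852
```

```bash
python3 -c "
from h import *
c=cam('wrist')
cv2.imwrite('pics/w9.png',c[0])
x,y,a=brown(*c,box=(.44,.54,.0,.12)); tgt(x,y,.01,a)
print(R.from_quat(bot.get_obs()['tool_rot']).as_matrix()[:,1])
prof([.55],.02,.09,.034)"
```

```text
crossbar centre 0.4959 0.0575 size 55.2 19.5 feeler yaw -1.6
clk 14.05 tcp [0.4866 0.0667 0.1   ] yaw -0.19 F [ 0.2  0.4 -0.9] gw 0.0853
shift units [ 0.025  0.452 -0.039] twist units 0.013
[ 0.04873061 -0.01530419 -0.9986947 ]
0.55 from y 0.09 49/13 46/13 48/12 50/11 51/10 51/10 51/10 57/11 63/10 69/9 74/10 77/9 78/8 77/7 76/5 76/7 76/9 75/10 72/8 71/8 73/7 78/7 83/8 96/8 109/7 124/6 146/5 168/3 178/3 176/2 176/2 174/2 173/3 171/2 172/2 173/2 174/3 173/3 172/3 172/5 172/7 172/10 172/25 172/43 171/59 175/68 178/77
```

Emit:
move_arm([
  {"grip":0,"linear":[0.03,0.1,-0.039],"twist":0.012},
  {"grip":0,"linear":[0,0.12,0],"twist":0},
  {"grip":0,"linear":[0,0.12,0],"twist":0},
  {"grip":0,"linear":[0,0.07,0],"twist":0},
  {"grip":0,"linear":[0,0,0],"twist":0},
])

```text
clock: 14.6
eef_pos: [0.5005, 0.0556, 0.0161]
tool_rot: [0.712, 0.007, 0.03, -0.702]
ft_force: [-0.6, 0.3, -0.8]
grip_width: 0.0856
```

```bash
python3 -c "
from h import *
tgt(.497,.0575,.01,-1.6)"
```

```text
clk 14.60 tcp [0.5005 0.0556 0.0161] yaw -1.85 F [-0.6  0.3 -0.8] gw 0.0856
shift units [-0.019  0.03   0.009] twist units -0.002
```

Emit:
move_arm([
  {"grip":0,"linear":[-0.018,0.028,0.008],"twist":0},
  {"grip":0,"linear":[0,0,0],"twist":0},
  {"grip":1,"linear":[0,0,0],"twist":0},
  {"grip":1,"linear":[0,0,0],"twist":0},
  {"grip":1,"linear":[0,0,0],"twist":0},
])

```text
clock: 15.1
eef_pos: [0.499, 0.0574, 0.0123]
tool_rot: [0.711, 0.008, 0.031, -0.702]
ft_force: [0.3, 0.6, -1.2]
grip_width: 0.0557
```

Emit:
move_arm([
  {"grip":1,"linear":[0,0,0],"twist":0},
  {"grip":1,"linear":[0,0,0],"twist":0},
  {"grip":1,"linear":[-0.01,0,0],"twist":0},
  {"grip":1,"linear":[-0.015,0,0],"twist":0},
  {"grip":1,"linear":[-0.015,0,0],"twist":0},
])

```text
clock: 15.6
eef_pos: [0.4915, 0.0576, 0.0125]
tool_rot: [0.711, 0.009, 0.032, -0.702]
ft_force: [0.1, -0.2, -0.4]
grip_width: 0.0557
```

Emit:
move_arm([
  {"grip":1,"linear":[0,0,0],"twist":0},
  {"grip":1,"linear":[0,0,0],"twist":0},
  {"grip":1,"linear":[0,0,0],"twist":0},
  {"grip":1,"linear":[-0.01,0,0],"twist":0},
  {"grip":1,"linear":[-0.01,0,0],"twist":0},
])

```text
clock: 16.1
eef_pos: [0.4865, 0.0578, 0.0121]
tool_rot: [0.711, 0.008, 0.032, -0.702]
ft_force: [0.3, 0.4, -2.1]
grip_width: 0.0555
```

```bash
python3 -c "
from h import *
tgt(.497,.0575,.01,-1.6)
im,d,K,Rw,t=cam('side')
A=ortho(im,K,Rw,t,.62,.11,.034,400,300,.25)
cv2.imwrite('pics/s10.png',cv2.convertScaleAbs(A,alpha=1.4,beta=20))
prof([.545,.55,.555,.56],.02,.09,.034)"
```

```text
clk 16.10 tcp [0.4865 0.0578 0.0121] yaw -1.89 F [ 0.3  0.4 -2.1] gw 0.0555
shift units [0.052 0.013 0.001] twist units -0.003
0.545 from y 0.09 50/11 51/11 51/11 51/11 52/13 53/12 54/10 57/8 64/8 71/9 73/8 74/8 75/8 74/8 73/8 72/8 73/7 75/7 77/8 78/8 81/9 84/8 87/7 93/6 102/5 112/5 128/3 146/2 162/1 165/2 168/2 171/3 168/4 165/4 165/5 165/5 166/5 168/5 171/5 174/6 173/9 171/10 170/21 167/42 164/61 169/73 176/79
0.55 from y 0.09 49/11 49/10 50/10 50/9 50/9 48/9 48/10 53/9 60/8 66/7 71/7 76/8 79/9 79/8 80/9 79/10 77/10 76/10 74/8 73/7 75/6 79/6 84/6 96/5 109/5 124/5 147/5 169/4 179/4 178/4 177/4 175/3 174/3 174/4 174/4 174/4 174/4 173/3 172/4 172/6 171/8 171/11 171/26 171/43 171/60 175/70 179/79
0.555 from y 0.09 50/12 52/13 51/12 51/11 50/11 49/12 49/11 54/11 58/10 64/9 72/8 79/8 79/8 79/8 79/9 76/8 74/8 74/8 73/7 72/7 76/7 79/7 86/8 99/6 113/5 130/4 149/4 169/3 172/2 175/2 175/1 174/2 172/2 171/3 172/5 172/5 172/4 172/3 172/2 172/4 171/5 172/10 174/23 175/35 179/49 186/66 193/82
0.56 from y 0.09 49/10 49/11 49/11 49/12 49/11 50/12 52/11 55/12 58/11 66/10 75/10 80/9 80/8 79/7 77/9 74/10 70/10 70/9 70/7 72/7 75/7 79/8 87/7 96/5 106/4 121/4 137/4 152/4 164/4 175/4 177/4 175/5 174/6 173/5 173/5 172/4 172/4 172/4 172/5 173/6 173/6 175/13 178/23 182/34 186/52 190/70 194/85
```

View pics/s10.png

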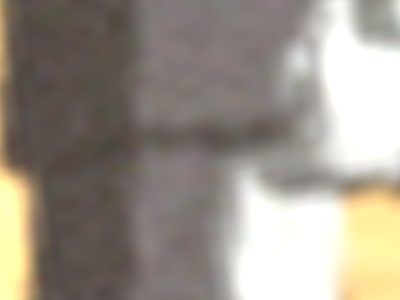

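Emit:
move_arm([
  {"grip":1,"linear":[0,0,0],"twist":0},
  {"grip":1,"linear":[0,0,0],"twist":0},
  {"grip":1,"linear":[0.015,0,0],"twist":0},
  {"grip":1,"linear":[0.015,0.002,0],"twist":0},
  {"grip":1,"linear":[0.015,0.002,0],"twist":0},
])

```text
clock: 16.7
eef_pos: [0.4938, 0.0575, 0.0119]
tool_rot: [0.711, 0.007, 0.03, -0.702]
ft_force: [-7.4, -0.1, 10.3]
grip_width: 0.0554
```

Emit:
move_arm([
  {"grip":1,"linear":[0,0,0],"twist":0},
  {"grip":1,"linear":[0,0,0],"twist":0},
  {"grip":1,"linear":[0,0,-0.01],"twist":0},
  {"grip":1,"linear":[0,0,-0.01],"twist":0},
  {"grip":1,"linear":[0,0,-0.01],"twist":0},
])

```text
clock: 17.2
eef_pos: [0.4944, 0.0554, 0.0121]
tool_rot: [0.708, 0.009, 0.029, -0.706]
ft_force: [-1.0, 4.8, -0.2]
grip_width: 0.0554
```

Emit:
move_arm([
  {"grip":1,"linear":[0,-0.003,0.005],"twist":0},
  {"grip":1,"linear":[0,0,0],"twist":0},
  {"grip":1,"linear":[-0.015,0,0],"twist":0},
  {"grip":1,"linear":[-0.02,0,0],"twist":0},
  {"grip":1,"linear":[-0.02,0,0],"twist":0},
])

```text
clock: 17.7
eef_pos: [0.485, 0.0556, 0.0124]
tool_rot: [0.709, 0.01, 0.031, -0.705]
ft_force: [-0.3, 1.1, -0.8]
grip_width: 0.0556
```

```bash
python3 -c "
from h import *
tgt(.497,.0575,.01,-1.6)
print(bot.get_obs()['joint_vel'].round(3))
prof([.55,.555],.02,.09,.034)"
```

```text
clk 17.70 tcp [0.485  0.0556 0.0124] yaw -1.69 F [-0.3  1.1 -0.8] gw 0.0556
shift units [0.059 0.015 0.011] twist units -0.001
[ 0.014 -0.061 -0.11  -0.054 -0.001  0.014]
0.55 from y 0.09 50/13 51/14 51/12 51/10 51/9 52/10 52/11 55/9 59/8 64/7 70/8 76/8 78/8 78/7 77/5 79/6 81/8 82/9 81/9 79/7 80/6 83/7 86/8 93/7 101/7 109/5 122/4 135/3 148/3 161/3 173/4 175/5 176/7 175/8 174/6 174/7 174/6 174/5 175/4 175/3 175/4 174/4 175/11 177/18 179/28 181/48 182/66
0.555 from y 0.09 51/14 51/14 51/13 51/12 51/11 51/9 53/9 55/9 57/9 63/9 71/9 79/9 80/9 80/8 81/8 82/9 82/9 82/9 81/8 81/7 81/7 82/8 85/8 92/6 100/6 108/5 118/6 128/6 144/4 161/4 173/4 173/3 173/3 172/1 171/1 170/1 171/1 172/2 173/2 173/3 173/4 174/6 175/10 177/14 182/30 188/53 192/74
```

Sideways probing eased the cheek open by about 1.5 mm and the drag is nearly nil. I'll push the blade back in, close the cheek again, and regrip with a slight bias to the fixed cheek.

Emit:
move_arm([
  {"grip":1,"linear":[0.025,0.005,0.008],"twist":0},
  {"grip":1,"linear":[0.025,0.005,0],"twist":0},
  {"grip":0,"linear":[0,0,0],"twist":0},
  {"grip":0,"linear":[0,0,0],"twist":0},
  {"grip":0,"linear":[0,0,0],"twist":0},
])

```text
clock: 18.25
eef_pos: [0.4867, 0.0551, 0.0128]
tool_rot: [0.71, 0.005, 0.026, -0.703]
ft_force: [0.6, 0.7, -1.0]
grip_width: 0.0854
```

Emit:
move_arm([
  {"grip":0,"linear":[0,-0.15,0],"twist":0},
  {"grip":0,"linear":[0,-0.2,0],"twist":0},
  {"grip":1,"linear":[0.1,0,-0.11],"twist":0},
  {"grip":1,"linear":[0.1,0,-0.11],"twist":0},
  {"grip":1,"linear":[0.08,0,-0.1],"twist":0},
])

```text
clock: 18.75
eef_pos: [0.5373, -0.0098, 0.0873]
tool_rot: [0.711, 0.006, 0.024, -0.703]
ft_force: [-0.3, -0.2, 0.9]
grip_width: 0.0441
```

```bash
python3 -c "
from h import *
tgt(.557,-.006,.014,0)
print(R.from_quat(bot.get_obs()['tool_rot']).as_matrix()[:,1])"
```

```text
clk 18.75 tcp [ 0.5373 -0.0098  0.0873] yaw -1.43 F [-0.3 -0.2  0.9] gw 0.0441
shift units [0.083 0.37  0.026] twist units -0.012
[ 0.04121772 -0.01223714 -0.99907525]
```

Emit:
move_arm([
  {"grip":1,"linear":[0.08,0,-0.01],"twist":-0.01},
  {"grip":1,"linear":[0,0.08,0],"twist":0},
  {"grip":1,"linear":[0,0.12,0],"twist":0},
  {"grip":1,"linear":[0,0.12,0],"twist":0},
  {"grip":1,"linear":[0,0.03,0],"twist":0},
])

```text
clock: 19.25
eef_pos: [0.5632, -0.0181, 0.0177]
tool_rot: [0.712, 0.014, 0.022, -0.702]
ft_force: [-1.1, -0.7, 0.1]
grip_width: -0.0001
```

Emit:
move_arm([
  {"grip":1,"linear":[0,0,0.02],"twist":0},
  {"grip":1,"linear":[0,0,0.02],"twist":0},
  {"grip":1,"linear":[0,0,0.01],"twist":0},
  {"grip":1,"linear":[0,0,0.01],"twist":0},
  {"grip":1,"linear":[0,0,0.01],"twist":0},
])

```text
clock: 19.75
eef_pos: [0.5647, -0.0028, 0.0197]
tool_rot: [0.712, 0.015, 0.023, -0.702]
ft_force: [-0.2, 0.7, -0.1]
grip_width: -0.0003
```

Emit:
move_arm([
  {"grip":1,"linear":[-0.03,0.01,0.02],"twist":0},
  {"grip":1,"linear":[0,0,0.02],"twist":0},
  {"grip":1,"linear":[0,0,0.015],"twist":0},
  {"grip":1,"linear":[0,0,0.01],"twist":0},
  {"grip":1,"linear":[0,0,0.01],"twist":0},
])

```text
clock: 20.25
eef_pos: [0.559, 0.0125, 0.0184]
tool_rot: [0.713, 0.016, 0.023, -0.7]
ft_force: [0.3, -5.7, 0.7]
grip_width: 0.0001
```

Emit:
move_arm([
  {"grip":1,"linear":[0,0,0.015],"twist":0},
  {"grip":1,"linear":[0,0,0.015],"twist":0},
  {"grip":1,"linear":[0,0,0.015],"twist":0},
  {"grip":1,"linear":[0,0,0.015],"twist":0},
  {"grip":1,"linear":[0,0,0.015],"twist":0},
])

```text
clock: 20.75
eef_pos: [0.5589, 0.0134, 0.0188]
tool_rot: [0.724, 0.011, 0.027, -0.69]
ft_force: [-0.4, -8.7, 2.9]
grip_width: -0.0002
```

Emit:
move_arm([
  {"grip":1,"linear":[0,0,-0.06],"twist":0},
  {"grip":1,"linear":[0,-0.12,-0.02],"twist":0},
  {"grip":1,"linear":[0,-0.22,0],"twist":0},
  {"grip":0.5,"linear":[-0.12,-0.06,0.1],"twist":0},
  {"grip":0,"linear":[-0.12,0,0.1],"twist":0},
])

```text
clock: 21.25
eef_pos: [0.509, 0.0404, 0.0968]
tool_rot: [0.722, 0.009, 0.03, -0.692]
ft_force: [-0.1, 0.2, -0.1]
grip_width: 0.0282
```

Emit:
move_arm([
  {"grip":0,"linear":[-0.1,0,0.06],"twist":0},
  {"grip":0,"linear":[0,0,0],"twist":0},
  {"grip":0,"linear":[0,0,0],"twist":0},
  {"grip":0,"linear":[0,0,0],"twist":0},
  {"grip":0,"linear":[0,0,0],"twist":0},
])

```text
clock: 21.75
eef_pos: [0.4889, 0.0545, 0.0966]
tool_rot: [0.72, 0.011, 0.03, -0.693]
ft_force: [0.7, 0.8, 0.4]
grip_width: 0.0853
```

```bash
cat >> h.py <<'E'
def bar(c,y0,x0,w=.1):
    "save ortho at z=.05 for looking, and edges by saturation along y at bar middle / along x"
    im,d,K,Rw,t=c
    x,y,a=brown(*c,box=(x0-w/2,x0+w/2,y0-w/2,y0+w/2))
    q=ortho(im,K,Rw,t,x+.03,y+.04,.05,160,120,.5); return x,y,a,q
E
python3 -c "
from h import *
c=cam('wrist')
x,y,a,q=bar(c,.057,.487)
cv2.imwrite('pics/q11.png',cv2.resize(q,None,fx=4,fy=4)); tgt(x,y,.01,a)
print(R.from_quat(bot.get_obs()['tool_rot']).as_matrix()[:,1])
prof([.55,.56],.02,.09,.034)"
```

```text
crossbar centre 0.4849 0.0577 size 55.3 18.9 feeler yaw -1.8
clk 21.80 tcp [0.4889 0.0544 0.0965] yaw -1.47 F [ 0.2 -0.3  0.3] gw 0.0852
shift units [-0.045  0.43   0.032] twist units 0.003
[ 0.05715095 -0.03848632 -0.99762346]
0.55 from y 0.09 49/10 49/10 50/10 52/10 52/10 51/9 50/8 55/9 61/10 67/10 71/8 75/6 77/6 78/7 79/8 79/9 79/10 79/10 81/11 81/10 81/9 82/8 83/6 95/5 109/6 124/6 145/5 167/5 177/4 176/4 175/2 174/3 173/4 173/5 173/4 173/3 173/2 173/3 174/5 173/6 173/8 173/11 172/26 171/42 171/58 176/69 179/78
0.56 from y 0.09 48/10 49/11 49/12 49/12 49/13 49/13 51/12 53/9 57/7 66/8 76/9 80/8 79/8 78/8 78/9 78/9 78/9 81/10 83/9 85/9 86/8 88/7 95/7 103/7 112/6 126/5 141/4 155/4 164/4 172/4 175/4 175/5 175/5 174/5 173/5 173/5 173/4 173/4 173/4 175/6 176/7 177/14 178/24 180/34 185/52 190/70 194/85
```

View pics/q11.png

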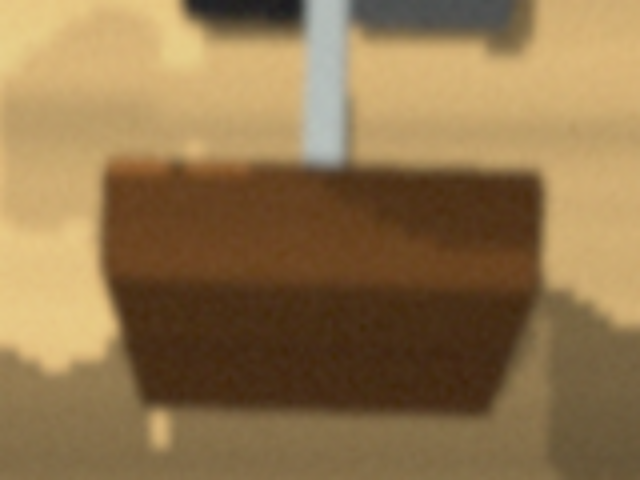

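The bar's top face is centred at about (0.4866, 0.0573), and the cheeks touch the blade on both sides at columns 305 and 345 of the crop. Now I descend and grip.

Emit:
move_arm([
  {"grip":0,"linear":[-0.035,0.1,0.035],"twist":0.002},
  {"grip":0,"linear":[0,0.12,0],"twist":0},
  {"grip":0,"linear":[0,0.12,0],"twist":0},
  {"grip":0,"linear":[0,0.06,0],"twist":0},
  {"grip":0,"linear":[0,0,0],"twist":0},
])

```text
clock: 22.35
eef_pos: [0.4904, 0.0575, 0.0139]
tool_rot: [0.72, 0.01, 0.034, -0.694]
ft_force: [-0.2, -0.5, 0.7]
grip_width: 0.0857
```

```bash
python3 -c "
from h import *
tgt(.4866,.058,.012,-1.6)"
```

```text
clk 22.35 tcp [0.4904 0.0575 0.0139] yaw -1.89 F [-0.2 -0.5  0.7] gw 0.0857
shift units [-0.02   0.008  0.002] twist units -0.003
```

Emit:
move_arm([
  {"grip":0,"linear":[-0.018,0.005,0],"twist":0},
  {"grip":1,"linear":[0,0,0],"twist":0},
  {"grip":1,"linear":[0,0,0],"twist":0},
  {"grip":1,"linear":[0,0,0],"twist":0},
  {"grip":1,"linear":[0,0,0],"twist":0},
])

```text
clock: 22.85
eef_pos: [0.4879, 0.0576, 0.0147]
tool_rot: [0.719, 0.01, 0.035, -0.694]
ft_force: [-0.1, 0.2, -2.6]
grip_width: 0.0558
```

Emit:
move_arm([
  {"grip":1,"linear":[0,0,0],"twist":0},
  {"grip":1,"linear":[0,0,0],"twist":0},
  {"grip":1,"linear":[0,0,0],"twist":0},
  {"grip":1,"linear":[-0.01,0,0],"twist":0},
  {"grip":1,"linear":[-0.015,0,0],"twist":0},
])

```text
clock: 23.35
eef_pos: [0.4849, 0.0577, 0.0151]
tool_rot: [0.719, 0.011, 0.036, -0.694]
ft_force: [2.0, -0.3, -1.9]
grip_width: 0.0553
```

Emit:
move_arm([
  {"grip":1,"linear":[-0.01,0,0],"twist":0},
  {"grip":1,"linear":[-0.01,0,0],"twist":0},
  {"grip":1,"linear":[-0.015,0,0],"twist":0},
  {"grip":1,"linear":[-0.015,0,0],"twist":0},
  {"grip":1,"linear":[-0.015,0,0],"twist":0},
])

```text
clock: 23.85
eef_pos: [0.4714, 0.0581, 0.0148]
tool_rot: [0.719, 0.012, 0.037, -0.694]
ft_force: [0.2, 0.8, -0.5]
grip_width: 0.0552
```

Emit:
move_arm([
  {"grip":1,"linear":[0.02,-0.004,0],"twist":0},
  {"grip":1,"linear":[0.02,0,0],"twist":0},
  {"grip":1,"linear":[0.02,0,0],"twist":0},
  {"grip":1,"linear":[0.02,0,0],"twist":0},
  {"grip":1,"linear":[0,0,0],"twist":0},
])

```text
clock: 24.35
eef_pos: [0.4845, 0.0576, 0.0153]
tool_rot: [0.719, 0.01, 0.034, -0.694]
ft_force: [0.3, 0.4, -0.9]
grip_width: 0.0551
```

```bash
python3 -c "
from h import *
tgt(.4866,.058,.012,-1.6)
prof([.55,.56],.02,.09,.034)
prof([.52],.03,.07,.016)
im,d,K,Rw,t=cam('top')
for x in(.55,.56):
    r=[]
    for y in np.arange(.08,.02,-.0015):
        C=(np.array([x,y,.034])-t)@Rw; u,v=C[:2]/C[2]*[K[0,0],K[1,1]]+[K[0,2],K[1,2]]
        p=cv2.getRectSubPix(im,(1,1),(float(u),float(v)))[0,0]; r.append(int(p.max()))
    print('top',x,r)
"
```

```text
clk 24.35 tcp [0.4845 0.0576 0.0153] yaw -1.93 F [ 0.3  0.4 -0.9] gw 0.0551
shift units [0.009 0.017 0.003] twist units -0.003
0.55 from y 0.09 50/10 49/10 50/10 50/10 51/11 52/12 52/13 56/12 61/11 66/10 72/10 77/9 77/9 74/9 70/9 69/8 68/7 68/6 70/6 72/7 75/7 79/7 84/7 97/6 111/5 126/3 148/2 170/1 180/2 178/2 176/2 174/3 173/4 172/4 173/3 174/2 174/1 173/3 172/6 170/7 169/8 169/11 170/26 170/43 170/59 174/68 179/78
0.56 from y 0.09 50/12 49/12 48/12 47/11 48/11 49/10 50/9 52/9 54/8 62/6 71/5 76/6 75/7 73/9 71/8 69/7 68/7 70/7 73/8 76/8 77/7 78/6 86/5 96/5 108/6 123/4 140/4 154/2 164/3 172/3 174/4 173/5 172/6 172/6 172/5 173/5 173/4 173/2 173/2 173/4 174/7 175/14 176/23 177/33 183/51 190/71 195/86
0.52 from y 0.07 122/41 108/27 103/18 98/8 98/6 100/6 102/5 111/4 121/3 134/5 148/8 163/12 171/31 177/52 183/72 183/78 183/84 183/87 183/87 184/88 184/88 184/87 184/87 184/87 184/87 184/88 183/88
top 0.55 [104, 113, 67, 37, 30, 26, 27, 31, 39, 46, 53, 51, 45, 48, 58, 84, 118, 137, 149, 151, 150, 149, 148, 148, 148, 149, 149, 149, 149, 149, 148, 148, 146, 111, 79, 67, 60, 67, 77, 103]
top 0.56 [72, 72, 49, 32, 28, 26, 27, 31, 40, 48, 56, 57, 50, 47, 48, 68, 100, 125, 144, 150, 149, 148, 145, 145, 146, 147, 148, 147, 146, 147, 147, 147, 148, 121, 94, 73, 56, 66, 78, 106]
```

The side profile shows the gap unchanged from the closed state. I'll draw out while leaning lightly on the fixed cheek, so that the blade certainly rubs.

Emit:
move_arm([
  {"grip":1,"linear":[0,0,0.008],"twist":0},
  {"grip":1,"linear":[-0.005,0,0.008],"twist":0},
  {"grip":1,"linear":[-0.005,0,0.008],"twist":0},
  {"grip":1,"linear":[-0.005,0,0.008],"twist":0},
  {"grip":1,"linear":[-0.01,0,0.008],"twist":0},
])

```text
clock: 25.0
eef_pos: [0.4845, 0.0586, 0.0155]
tool_rot: [0.725, 0.01, 0.041, -0.688]
ft_force: [5.3, -5.9, -6.3]
grip_width: 0.0549
```

Emit:
move_arm([
  {"grip":1,"linear":[-0.02,0,0],"twist":0},
  {"grip":1,"linear":[-0.04,0,0],"twist":0},
  {"grip":1,"linear":[-0.06,0,0],"twist":0},
  {"grip":1,"linear":[-0.1,0,0],"twist":0},
  {"grip":1,"linear":[-0.1,0,0],"twist":0},
])

```text
clock: 25.5
eef_pos: [0.4317, 0.0619, 0.0145]
tool_rot: [0.724, 0.017, 0.052, -0.688]
ft_force: [5.2, -1.9, 8.7]
grip_width: 0.0555
```

```bash
python3 -c "
from h import *
tgt(.42,.0,.06,-4.4)
print(R.from_quat(bot.get_obs()['tool_rot']).as_matrix()[:,1])
prof([.55,.56],.02,.09,.034)
held(cam('wrist'))
"
```

```text
clk 25.50 tcp [0.4317 0.0619 0.0145] yaw -2.64 F [ 5.2 -1.9  8.7] gw 0.0555
shift units [-0.021 -0.215 -0.323] twist units 0.015
[ 0.09600678 -0.05368266 -0.99393202]
0.55 from y 0.09 51/11 50/9 51/11 53/14 54/15 54/14 54/13 58/12 63/11 68/10 72/9 76/9 78/9 80/9 82/8 80/7 78/6 78/7 79/7 81/8 84/8 89/8 94/7 107/7 121/6 137/5 163/3 190/2 203/2 203/3 203/2 202/3 200/3 198/3 199/3 199/2 199/2 199/2 200/3 199/4 198/7 197/10 197/26 198/46 198/65 201/76 205/87
0.56 from y 0.09 53/12 52/11 51/10 51/9 51/9 51/9 53/9 55/9 58/10 66/9 75/9 80/8 81/10 81/10 82/11 83/11 83/11 83/11 83/10 84/9 87/8 90/7 97/7 106/6 116/5 133/5 150/4 166/3 181/3 195/2 200/2 200/3 200/4 199/4 198/3 198/3 199/3 199/3 198/3 198/5 199/7 202/15 205/23 209/33 214/54 218/75 222/93
bar: top tool y -0.0362 (foot 0.0138) back x -0.1148 front x 0.0083 n 10298
blade: x max 0.0683 z=0.0002 at tip, slope 0.001, y 0.0023 n 378
```

Step 1 rubbed well, with about 5 N drag, and the gap is unchanged. The tool has tilted about 6° through contact, so I'll test whether fast lifts relieve it.

Emit:
move_arm([
  {"grip":1,"linear":[0,-0.25,0],"twist":0},
  {"grip":1,"linear":[0,-0.25,0],"twist":0},
  {"grip":1,"linear":[0,-0.25,0],"twist":0},
  {"grip":1,"linear":[0,-0.25,0],"twist":0},
  {"grip":1,"linear":[0,0,0],"twist":0},
])

```text
clock: 26.1
eef_pos: [0.4013, 0.075, 0.2138]
tool_rot: [0.723, 0.012, 0.042, -0.69]
ft_force: [2.2, 0.7, -1.9]
grip_width: 0.0556
```

```bash
cat >> h.py <<'E'
def tilt():
    q=R.from_quat(bot.get_obs()['tool_rot']).as_matrix()[:,1]; print("tool y",q.round(4))
E
python3 -c "
from h import *
tilt(); tgt(.42,0,.06,-4.4); held(cam('wrist'))"
```

```text
tool y [ 0.0755 -0.0482 -0.996 ]
clk 26.10 tcp [0.4013 0.075  0.2138] yaw -2.28 F [ 2.2  0.7 -1.9] gw 0.0556
shift units [ 0.048  0.791 -0.335] twist units 0.019
bar: top tool y -0.0395 (foot 0.0105) back x -0.0068 front x 0.0097 n 3948
blade: x max 0.0698 z=0.0017 at tip, slope 0.081, y -0.0007 n 378
```

Emit:
move_arm([
  {"grip":1,"linear":[0.06,0,-0.24],"twist":0.009},
  {"grip":1,"linear":[0.06,0,-0.24],"twist":0.009},
  {"grip":1,"linear":[0.04,0,-0.24],"twist":0},
  {"grip":1,"linear":[0.02,0,-0.24],"twist":0},
  {"grip":1,"linear":[0,0,0],"twist":0},
])

```text
clock: 26.65
eef_pos: [0.419, -0.1187, 0.214]
tool_rot: [0.72, -0.0, 0.044, -0.692]
ft_force: [-0.9, 0.8, -1.0]
grip_width: 0.0549
```

```bash
python3 -c "
from h import *
tilt(); tgt(.455,-.1402,.040,-4.4)"
```

```text
tool y [ 0.0607 -0.0411 -0.9973]
clk 26.65 tcp [ 0.419  -0.1187  0.214 ] yaw -3.55 F [-0.9  0.8 -1. ] gw 0.0549
shift units [ 0.131  0.883 -0.063] twist units 0.007
```

Emit:
move_arm([
  {"grip":1,"linear":[0.04,0.2,-0.02],"twist":0.004},
  {"grip":1,"linear":[0.04,0.2,-0.02],"twist":0.003},
  {"grip":1,"linear":[0.04,0.2,-0.02],"twist":0},
  {"grip":1,"linear":[0,0.17,0],"twist":0},
  {"grip":1,"linear":[0,0.08,0],"twist":0},
])

```text
clock: 27.15
eef_pos: [0.4471, -0.1369, 0.036]
tool_rot: [0.717, -0.009, 0.049, -0.695]
ft_force: [0.5, 0.3, -0.4]
grip_width: 0.0553
```

```bash
python3 -c "
from h import *
tilt(); tgt(.455,-.1402,.018,-4.4); held(cam('wrist'))
im,d,K,Rw,t=cam('side'); P=cloud(d,K,Rw,t); h=cv2.cvtColor(im,cv2.COLOR_BGR2HSV)
X,Y,Z=P[...,0],P[...,1],P[...,2]
m=(X>.46)&(X<.54)&(Y>-.19)&(Y<-.11)&(h[...,1]<60)&(d>0)&(Z<.08)
for lo in np.arange(.465,.54,.012):
    k=m&(X>=lo)&(X<lo+.012)
    if k.sum()>5: print(round(lo,3),k.sum(),np.percentile(Y[k],[3,25,50,75,97]).round(4),np.percentile(Z[k],[3,50,97]).round(4))
prof([.55,.56],-.20,-.11,.034)"
```

```text
tool y [ 0.0551 -0.0338 -0.9979]
clk 27.15 tcp [ 0.4471 -0.1369  0.036 ] yaw -4.64 F [ 0.5  0.3 -0.4] gw 0.0553
shift units [ 0.035  0.092 -0.01 ] twist units -0.002
bar: top tool y -0.0381 (foot 0.0119) back x -0.1154 front x 0.0100 n 8632
blade: x max 0.0984 z=-0.0038 at tip, slope -0.076, y 0.0006 n 399
0.465 12 [-0.1416 -0.1383 -0.1373 -0.1362 -0.1318] [0.0217 0.0321 0.0381]
0.477 18 [-0.144  -0.1414 -0.1395 -0.137  -0.1344] [0.0216 0.033  0.0379]
0.489 14 [-0.1433 -0.1408 -0.1389 -0.1374 -0.1341] [0.0208 0.0318 0.0402]
0.501 16 [-0.1445 -0.1434 -0.1412 -0.1392 -0.1364] [0.0205 0.0327 0.0392]
0.513 15 [-0.1433 -0.1422 -0.1409 -0.1373 -0.1354] [0.0231 0.0326 0.0402]
0.55 from y -0.11 50/12 50/12 50/13 49/13 48/13 48/13 50/13 51/11 53/11 58/11 63/12 68/12 70/12 71/10 73/10 74/9 75/8 76/7 77/7 78/8 79/9 80/9 82/8 84/6 87/6 92/6 97/6 101/6 107/6 114/7 119/6 132/6 149/5 167/4 178/4 176/3 175/3 173/2 172/2 170/2 169/3 169/3 170/3 171/3 171/5 170/7 170/10 169/14 170/29 169/42 169/57 172/66 174/73 177/81 178/84 179/85 179/85 180/86 180/86 180/86 181/88
0.56 from y -0.11 51/13 52/14 53/14 54/14 55/14 54/14 53/14 52/14 54/13 58/13 62/13 67/13 72/11 77/10 79/9 79/9 79/8 79/8 80/9 80/10 80/9 82/9 83/8 85/8 88/8 92/9 96/9 99/9 102/9 104/8 109/6 119/5 130/5 141/4 151/4 161/4 170/3 171/3 172/4 172/5 172/4 174/5 174/5 175/5 174/5 174/6 173/6 180/14 185/21 191/30 196/44 202/62 209/79 213/90 214/93 215/95 216/97 216/98 215/98 215/99 215/99
```

Emit:
move_arm([
  {"grip":1,"linear":[0,0.04,-0.02],"twist":0},
  {"grip":1,"linear":[0.035,0.045,0],"twist":0},
  {"grip":1,"linear":[0,0,0],"twist":0},
  {"grip":1,"linear":[0.05,0.002,0],"twist":0},
  {"grip":1,"linear":[0.04,0.002,0],"twist":0},
])

```text
clock: 27.8
eef_pos: [0.4776, -0.144, 0.0246]
tool_rot: [0.718, -0.006, 0.051, -0.694]
ft_force: [0.7, -0.6, -0.2]
grip_width: 0.0551
```

```bash
python3 -c "
from h import *
tilt(); tgt(.4987,-.1449,.016,-4.4)"
```

```text
tool y [ 0.0633 -0.0357 -0.9974]
clk 27.80 tcp [ 0.4776 -0.144   0.0246] yaw -4.56 F [ 0.7 -0.6 -0.2] gw 0.0551
shift units [0.102 0.05  0.005] twist units -0.001
```

Emit:
move_arm([
  {"grip":1,"linear":[0.05,0.015,0.003],"twist":0},
  {"grip":1,"linear":[0.045,0.015,0.002],"twist":0},
  {"grip":1,"linear":[0,0.012,0],"twist":0},
  {"grip":1,"linear":[0,0.005,0],"twist":0},
  {"grip":1,"linear":[0,0,0],"twist":0},
])

```text
clock: 28.3
eef_pos: [0.5027, -0.1453, 0.0169]
tool_rot: [0.718, -0.004, 0.053, -0.694]
ft_force: [-0.3, -1.3, -1.3]
grip_width: 0.0552
```

```bash
python3 -c "
from h import *
tilt(); tgt(.4987,-.1449,.015,-4.4)
prof([.52],-.18,-.12,.016)
prof([.55],-.20,-.11,.034)"
```

```text
tool y [ 0.0676 -0.0366 -0.997 ]
clk 28.30 tcp [ 0.5027 -0.1453  0.0169] yaw -4.50 F [-0.3 -1.3 -1.3] gw 0.0552
shift units [-0.021  0.008  0.001] twist units -0.001
0.52 from y -0.12 177/82 174/80 169/77 164/75 159/71 153/65 148/60 140/52 123/40 107/28 92/18 87/14 82/10 78/8 70/9 60/10 50/10 46/12 44/11 43/11 42/11 40/12 39/14 37/14 37/14 37/14 36/13 37/14 38/14 38/14 39/14 39/12 39/11 40/11 40/11 39/10 39/10 43/11 46/11 50/13
0.55 from y -0.11 50/12 51/12 51/12 50/12 49/12 49/12 50/12 51/12 52/12 56/11 60/10 63/9 67/9 71/10 75/11 76/10 75/8 75/7 75/7 75/8 75/9 76/9 79/9 82/8 85/6 90/6 95/7 99/6 104/5 110/5 116/6 129/5 148/5 167/4 179/4 177/3 176/3 175/3 173/3 172/4 171/5 171/5 171/4 171/4 170/4 170/6 169/8 169/13 167/26 166/41 164/55 166/64 169/71 172/79 174/83 174/84 175/85 176/86 176/85 176/83 176/82
```

Emit:
move_arm([
  {"grip":0,"linear":[0,0,0],"twist":0},
  {"grip":0,"linear":[0,0,0],"twist":0},
  {"grip":0,"linear":[0,0,0],"twist":0},
  {"grip":0,"linear":[0,-0.17,0],"twist":0},
  {"grip":0,"linear":[0,-0.22,0],"twist":0},
])

```text
clock: 28.9
eef_pos: [0.4918, -0.1413, 0.0911]
tool_rot: [0.717, -0.009, 0.048, -0.695]
ft_force: [0.8, 0.2, 0.5]
grip_width: 0.0853
```

Emit:
move_arm([
  {"grip":1,"linear":[0.1,0,-0.12],"twist":0},
  {"grip":1,"linear":[0.1,0,-0.12],"twist":0},
  {"grip":1,"linear":[0.1,0,-0.12],"twist":0},
  {"grip":1,"linear":[0,0,0],"twist":0},
  {"grip":1,"linear":[0,0,0],"twist":0},
])

```text
clock: 29.4
eef_pos: [0.5516, -0.2212, 0.1069]
tool_rot: [0.718, -0.003, 0.053, -0.694]
ft_force: [0.4, 0.8, -1.7]
grip_width: 0.0126
```

```bash
python3 -c "
from h import *
tilt(); tgt(.558,-.222,.016,-4.4)"
```

```text
tool y [ 0.0701 -0.038  -0.9968]
clk 29.40 tcp [ 0.5516 -0.2212  0.1069] yaw -4.45 F [ 0.4  0.8 -1.7] gw 0.0126
shift units [-0.001  0.455  0.013] twist units -0.000
```

Emit:
move_arm([
  {"grip":1,"linear":[0,0.12,0],"twist":0},
  {"grip":1,"linear":[0,0.13,0],"twist":0},
  {"grip":1,"linear":[0,0.12,0],"twist":0},
  {"grip":1,"linear":[0,0.06,0],"twist":0},
  {"grip":1,"linear":[0,0,0],"twist":0},
])

```text
clock: 29.9
eef_pos: [0.5558, -0.2215, 0.0195]
tool_rot: [0.718, -0.002, 0.052, -0.694]
ft_force: [-0.8, -0.7, -0.7]
grip_width: -0.0
```

Emit:
move_arm([
  {"grip":1,"linear":[-0.01,0,0.03],"twist":0},
  {"grip":1,"linear":[-0.01,0,0.03],"twist":0},
  {"grip":1,"linear":[0,0,0.03],"twist":0},
  {"grip":1,"linear":[0,0,0.03],"twist":0},
  {"grip":1,"linear":[0,0,0.01],"twist":0},
])

```text
clock: 30.4
eef_pos: [0.555, -0.1936, 0.0222]
tool_rot: [0.719, -0.0, 0.054, -0.693]
ft_force: [-1.1, -4.1, -2.2]
grip_width: 0.0
```

Emit:
move_arm([
  {"grip":1,"linear":[0,0.005,0.015],"twist":0},
  {"grip":1,"linear":[0,0.003,0.015],"twist":0},
  {"grip":1,"linear":[0,0,0.015],"twist":0},
  {"grip":1,"linear":[0,0,0.015],"twist":0},
  {"grip":1,"linear":[0,0,0.015],"twist":0},
])

```text
clock: 30.9
eef_pos: [0.5553, -0.1889, 0.0226]
tool_rot: [0.727, -0.003, 0.056, -0.684]
ft_force: [-1.1, -9.3, -1.3]
grip_width: -0.0001
```

Emit:
move_arm([
  {"grip":1,"linear":[0,0,-0.07],"twist":0},
  {"grip":1,"linear":[0,-0.15,-0.02],"twist":0},
  {"grip":1,"linear":[0,-0.24,0],"twist":0},
  {"grip":0.5,"linear":[-0.11,-0.05,0.11],"twist":0},
  {"grip":0,"linear":[-0.11,0,0.12],"twist":0},
])

```text
clock: 31.4
eef_pos: [0.5106, -0.1549, 0.1089]
tool_rot: [0.726, -0.003, 0.06, -0.685]
ft_force: [-0.5, 1.0, -0.1]
grip_width: 0.0282
```

Emit:
move_arm([
  {"grip":0,"linear":[-0.08,0,0.1],"twist":0},
  {"grip":0,"linear":[0,0,0],"twist":0},
  {"grip":0,"linear":[0,0,0],"twist":0},
  {"grip":0,"linear":[0,0,0],"twist":0},
  {"grip":0,"linear":[0,0,0],"twist":0},
])

```text
clock: 31.9
eef_pos: [0.497, -0.1324, 0.1092]
tool_rot: [0.724, -0.0, 0.061, -0.687]
ft_force: [0.2, -1.4, 0.5]
grip_width: 0.0857
```

```bash
cat >> h.py <<'E'
def barfit(c,x,y):
    "refine bar centre on the z=.05 plane: the y edges by brown mask of top face rows, x back edge by brightness step"
    im,d,K,Rw,t=c; q=ortho(im,K,Rw,t,x+.03,y+.045,.05,180,120,.5); h=cv2.cvtColor(q,cv2.COLOR_BGR2HSV)
    # mid column brightness profile along x, and row profile along y
    mid=h[:,80:100]; print("V along x (2mm)",[int(v) for v in mid[...,2].mean(1)[::4]],"S",[int(v) for v in mid[...,1].mean(1)[::4]])
    r=h[56:62]; print("S along y (2.5mm)",[int(v) for v in r[...,1].mean(0)[::5]]); 
    return q
E
python3 -c "
from h import *
tilt(); c=cam('wrist')
x,y,a=brown(*c,box=(.44,.55,-.2,-.09)); q=barfit(c,x,y); cv2.imwrite('pics/q14.png',cv2.resize(q,None,fx=4,fy=4)); tgt(x,y,.012,a)
prof([.55],-.20,-.11,.034)"
```

```text
tool y [ 0.0837 -0.0569 -0.9949]
crossbar centre 0.4997 -0.1417 size 55.3 19.3 feeler yaw -3.9
V along x (2mm) [118, 119, 122, 128, 134, 137, 146, 172, 188, 191, 155, 86, 83, 83, 85, 88, 89, 88, 76, 70, 71, 69, 66, 68, 67, 68, 74, 115, 121, 116] S [9, 12, 8, 8, 8, 8, 20, 46, 50, 51, 64, 159, 173, 170, 173, 177, 175, 172, 174, 179, 166, 181, 180, 173, 175, 175, 155, 117, 113, 112]
S along y (2.5mm) [111, 111, 112, 112, 111, 112, 111, 136, 177, 175, 171, 178, 175, 174, 176, 170, 178, 176, 173, 177, 178, 179, 174, 178, 188, 170, 175, 181, 176, 126, 112, 111, 111, 112, 112, 113]
clk 31.95 tcp [ 0.497  -0.1325  0.1092] yaw -4.90 F [-0.3 -0.8 -0.6] gw 0.0854
shift units [-0.025  0.487 -0.021] twist units -0.008
0.55 from y -0.11 50/11 49/12 48/12 50/12 50/10 51/9 52/11 54/13 55/14 59/13 62/12 66/11 67/11 67/11 67/10 67/10 67/10 68/11 69/11 70/11 71/10 73/10 76/8 80/8 85/8 96/7 107/6 118/6 133/5 147/3 161/3 166/2 167/3 168/4 169/3 170/3 171/3 172/4 170/3 169/3 168/4 169/6 171/9 173/11 173/21 170/37 168/54 167/68 170/74 172/79 174/84 174/84 174/84 174/84 175/85 176/86 178/87 180/87 187/89 193/91 198/92
```

```bash
python3 -c "
from h import *
c=cam('wrist'); im,d,K,Rw,t=c
A=ortho(im,K,Rw,t,.575,-.105,.034,360,300,.25); B=ortho(im,K,Rw,t,.575,-.105,.050,360,300,.25)
cv2.imwrite('pics/q15.png',cv2.convertScaleAbs(np.hstack([A,B]),alpha=1.3,beta=25)); tilt()"
```

```text
tool y [ 0.0829 -0.0568 -0.9949]
```

View pics/q15.png

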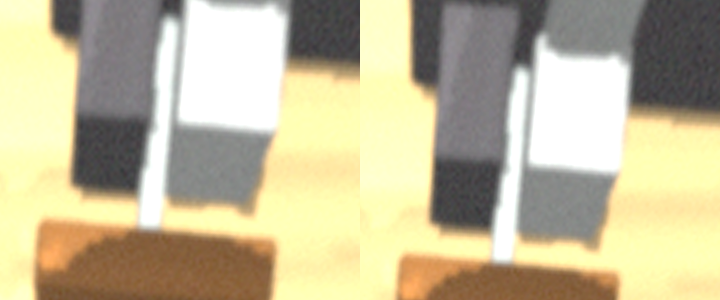

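The wrist view shows both cheeks against the blade, at columns 150 and 177 of the left panel. Before gripping I'll take out the tool roll by leaning the shut fingers against the outside of guide 2's fixed cheek.

Emit:
move_arm([
  {"grip":1,"linear":[0.1,0,0.07],"twist":0},
  {"grip":1,"linear":[0.1,0,0.07],"twist":0},
  {"grip":1,"linear":[0.09,0,0.07],"twist":0},
  {"grip":1,"linear":[0,0,0],"twist":0},
  {"grip":1,"linear":[0,0,0],"twist":0},
])

```text
clock: 32.55
eef_pos: [0.5595, -0.0963, 0.1103]
tool_rot: [0.724, -0.003, 0.061, -0.687]
ft_force: [0.5, 0.0, 0.2]
grip_width: 0.0121
```

Emit:
move_arm([
  {"grip":1,"linear":[-0.02,0.12,0],"twist":0},
  {"grip":1,"linear":[-0.02,0.13,0],"twist":0},
  {"grip":1,"linear":[0,0.12,0],"twist":0},
  {"grip":1,"linear":[0,0.05,0],"twist":0},
  {"grip":1,"linear":[0,0,0],"twist":0},
])

```text
clock: 33.05
eef_pos: [0.5556, -0.1033, 0.0242]
tool_rot: [0.725, -0.005, 0.062, -0.686]
ft_force: [-0.8, 0.6, 0.5]
grip_width: -0.0
```

```bash
python3 -c "
from h import *
tilt(); tgt(.556,-.108,.022,-4.4)"
```

```text
tool y [ 0.079  -0.0579 -0.9952]
clk 33.05 tcp [ 0.5556 -0.1033  0.0242] yaw -5.31 F [-0.8  0.6  0.5] gw -0.0000
shift units [ 0.003  0.012 -0.022] twist units -0.008
```

Emit:
move_arm([
  {"grip":1,"linear":[0,0,-0.02],"twist":0},
  {"grip":1,"linear":[0,0,-0.015],"twist":0},
  {"grip":1,"linear":[0,0,-0.015],"twist":0},
  {"grip":1,"linear":[0,0,-0.015],"twist":0},
  {"grip":1,"linear":[0,0,-0.015],"twist":0},
])

```text
clock: 33.55
eef_pos: [0.5552, -0.1162, 0.0283]
tool_rot: [0.721, -0.002, 0.063, -0.69]
ft_force: [-0.1, -0.5, 0.0]
grip_width: -0.0002
```

Emit:
move_arm([
  {"grip":1,"linear":[0,0,-0.015],"twist":0},
  {"grip":1,"linear":[0,0,-0.015],"twist":0},
  {"grip":1,"linear":[0,0,-0.015],"twist":0},
  {"grip":1,"linear":[0,0,-0.015],"twist":0},
  {"grip":1,"linear":[0,0,-0.015],"twist":0},
])

```text
clock: 34.05
eef_pos: [0.5544, -0.1181, 0.0287]
tool_rot: [0.71, 0.002, 0.059, -0.701]
ft_force: [1.2, 8.8, -1.6]
grip_width: -0.0001
```

```bash
python3 -c "
from h import *
tilt(); tgt(.556,-.108,.022,-4.4)"
```

```text
tool y [ 0.0861 -0.016  -0.9962]
clk 34.05 tcp [ 0.5544 -0.1181  0.0287] yaw -4.63 F [ 1.2  8.8 -1.6] gw -0.0001
shift units [0.001 0.033 0.051] twist units -0.002
```

Emit:
move_arm([
  {"grip":1,"linear":[0,0,-0.015],"twist":0},
  {"grip":1,"linear":[0,0,-0.015],"twist":0},
  {"grip":1,"linear":[0,0,0.06],"twist":0},
  {"grip":1,"linear":[0,-0.15,0],"twist":0},
  {"grip":1,"linear":[0,-0.25,0],"twist":0},
])

```text
clock: 34.55
eef_pos: [0.5437, -0.1049, 0.1041]
tool_rot: [-0.706, 0.001, -0.053, 0.706]
ft_force: [1.0, -0.4, -0.5]
grip_width: 0.0001
```

Emit:
move_arm([
  {"grip":0.5,"linear":[-0.09,0,-0.1],"twist":0},
  {"grip":0,"linear":[-0.09,0,-0.1],"twist":0},
  {"grip":0,"linear":[-0.05,0,0],"twist":0},
  {"grip":0,"linear":[0,0,0],"twist":0},
  {"grip":0,"linear":[0,0,0],"twist":0},
])

```text
clock: 35.05
eef_pos: [0.5018, -0.144, 0.112]
tool_rot: [0.709, 0.007, 0.061, -0.702]
ft_force: [0.1, -0.4, 0.1]
grip_width: 0.0722
```

```bash
python3 -c "
from h import *
tilt(); c=cam('wrist')
x,y,a=brown(*c,box=(.44,.55,-.2,-.09)); q=barfit(c,x,y); tgt(x+.0015,y,.014,a)
im,d,K,Rw,t=c
for X in (.548,.556):
    r=[]
    for yy in np.arange(-.115,-.19,-.001):
        C=(np.array([X,yy,.034])-t)@Rw; u,v=C[:2]/C[2]*[K[0,0],K[1,1]]+[K[0,2],K[1,2]]
        r.append(int(cv2.getRectSubPix(im,(1,1),(float(u),float(v)))[0,0].max()))
    print(X,r)"
```

```text
tool y [ 0.0964 -0.0133 -0.9953]
crossbar centre 0.4987 -0.1443 size 55.4 19.1 feeler yaw -4.3
V along x (2mm) [112, 113, 109, 116, 127, 138, 168, 198, 202, 201, 150, 112, 92, 86, 89, 91, 92, 90, 76, 73, 72, 71, 70, 71, 71, 72, 109, 125, 121, 114] S [10, 10, 14, 10, 11, 30, 49, 53, 51, 52, 76, 169, 172, 173, 176, 170, 173, 173, 171, 172, 173, 178, 174, 171, 168, 169, 120, 113, 111, 111]
S along y (2.5mm) [104, 105, 105, 104, 105, 104, 106, 128, 166, 173, 167, 171, 175, 172, 172, 170, 170, 174, 172, 174, 182, 178, 173, 177, 175, 175, 170, 182, 175, 128, 112, 111, 111, 112, 111, 112]
clk 35.10 tcp [ 0.5017 -0.1438  0.1119] yaw -4.33 F [-0.1  0.3  0.3] gw 0.0789
shift units [-0.054  0.486 -0.   ] twist units -0.001
0.548 [237, 235, 235, 235, 236, 236, 236, 235, 234, 220, 172, 118, 95, 91, 86, 82, 82, 84, 85, 84, 86, 84, 82, 84, 83, 82, 84, 82, 78, 77, 103, 153, 183, 197, 196, 186, 172, 189, 206, 215, 217, 215, 212, 211, 208, 204, 202, 203, 206, 209, 210, 208, 210, 209, 205, 205, 208, 207, 205, 203, 199, 190, 198, 212, 217, 219, 220, 219, 219, 219, 218, 219, 219, 218, 219]
0.556 [232, 232, 230, 232, 231, 232, 232, 232, 232, 230, 213, 148, 102, 96, 96, 96, 96, 94, 90, 92, 91, 92, 93, 93, 92, 90, 85, 84, 81, 76, 75, 97, 143, 192, 212, 199, 174, 176, 196, 209, 214, 214, 212, 209, 206, 202, 200, 199, 201, 205, 206, 205, 207, 206, 206, 205, 205, 204, 202, 200, 198, 190, 181, 181, 189, 199, 203, 203, 204, 202, 203, 202, 201, 201, 200]
```

Guide 2's gap reads about 6.2 mm in the wrist profile. Descending to grip.

Emit:
move_arm([
  {"grip":0,"linear":[-0.05,0.1,0.003],"twist":0},
  {"grip":0,"linear":[0,0.12,0],"twist":0},
  {"grip":0,"linear":[0,0.12,0],"twist":0},
  {"grip":0,"linear":[-0.01,0.1,0],"twist":0},
  {"grip":0,"linear":[0,0.02,0],"twist":0},
])

```text
clock: 35.6
eef_pos: [0.5044, -0.1416, 0.0173]
tool_rot: [0.71, 0.011, 0.061, -0.702]
ft_force: [0.1, 0.5, 0.5]
grip_width: 0.0851
```

```bash
python3 -c "
from h import *
tilt(); tgt(.5015,-.1437,.014,-4.4)"
```

```text
tool y [ 0.1016 -0.0145 -0.9947]
clk 35.60 tcp [ 0.5044 -0.1416  0.0173] yaw -4.05 F [0.1 0.5 0.5] gw 0.0851
shift units [-0.015  0.015 -0.011] twist units 0.003
```

Align, close, then a short pull leaning to +y.

Emit:
move_arm([
  {"grip":0,"linear":[-0.014,0.012,-0.011],"twist":0.003},
  {"grip":1,"linear":[0,0,0],"twist":0},
  {"grip":1,"linear":[0,0,0],"twist":0},
  {"grip":1,"linear":[0,0,0],"twist":0},
  {"grip":1,"linear":[0,0,0],"twist":0},
])

```text
clock: 36.1
eef_pos: [0.5029, -0.1435, 0.0156]
tool_rot: [0.71, 0.009, 0.063, -0.702]
ft_force: [0.9, 1.0, -6.1]
grip_width: 0.0553
```

Emit:
move_arm([
  {"grip":1,"linear":[0,0,0],"twist":0},
  {"grip":1,"linear":[0,0,0],"twist":0},
  {"grip":1,"linear":[-0.004,0,0.006],"twist":0},
  {"grip":1,"linear":[-0.006,0,0.008],"twist":0},
  {"grip":1,"linear":[-0.008,0,0.008],"twist":0},
])

```text
clock: 36.6
eef_pos: [0.5027, -0.1432, 0.0159]
tool_rot: [0.713, 0.01, 0.067, -0.698]
ft_force: [3.9, -4.7, -6.1]
grip_width: 0.0553
```

Emit:
move_arm([
  {"grip":1,"linear":[-0.012,0,0.006],"twist":0},
  {"grip":1,"linear":[-0.015,0,0.004],"twist":0},
  {"grip":1,"linear":[-0.02,0,0.003],"twist":0},
  {"grip":1,"linear":[-0.03,0,0],"twist":0},
  {"grip":1,"linear":[-0.05,0,0],"twist":0},
])

```text
clock: 37.1
eef_pos: [0.4887, -0.1421, 0.0175]
tool_rot: [0.714, 0.018, 0.075, -0.695]
ft_force: [1.0, -0.3, -0.9]
grip_width: 0.0551
```

Emit:
move_arm([
  {"grip":1,"linear":[-0.08,0,0],"twist":0},
  {"grip":1,"linear":[-0.12,-0.01,0],"twist":0},
  {"grip":1,"linear":[-0.05,-0.25,0],"twist":0},
  {"grip":1,"linear":[0,-0.25,0],"twist":0},
  {"grip":1,"linear":[0,-0.25,-0.1],"twist":0},
])

```text
clock: 37.6
eef_pos: [0.405, -0.1469, 0.1529]
tool_rot: [0.712, 0.01, 0.066, -0.699]
ft_force: [1.8, -0.0, -0.7]
grip_width: 0.0552
```

```bash
python3 -c "
from h import *
tilt(); tgt(.45,-.32,.2,0); c=cam('wrist'); held(c); im,d,K,Rw,t=c
for X in (.548,.556):
    r=[]
    for yy in np.arange(-.115,-.19,-.001):
        C=(np.array([X,yy,.034])-t)@Rw; u,v=C[:2]/C[2]*[K[0,0],K[1,1]]+[K[0,2],K[1,2]]
        r.append(int(cv2.getRectSubPix(im,(1,1),(float(u),float(v)))[0,0].max()))
    print(X,r)
prof([.55],-.20,-.11,.034)
np.savez('w16.npz',im=im,d=d,K=K,Rw=Rw,t=t)"
```

```text
tool y [ 0.1065 -0.0222 -0.9941]
clk 37.60 tcp [ 0.405  -0.1469  0.1529] yaw -4.48 F [ 1.8 -0.  -0.7] gw 0.0552
shift units [ 0.316 -0.191 -0.848] twist units -0.039
bar: top tool y -0.0281 (foot 0.0219) back x -0.0154 front x 0.0036 n 3986
blade: x max 0.0676 z=0.0038 at tip, slope 0.022, y 0.0140 n 376
0.548 [87, 86, 85, 83, 84, 84, 83, 83, 84, 84, 82, 85, 86, 85, 85, 84, 82, 82, 84, 83, 82, 83, 84, 84, 83, 83, 85, 84, 83, 83, 83, 83, 83, 81, 82, 84, 84, 81, 82, 83, 82, 82, 82, 83, 83, 82, 83, 85, 86, 83, 82, 84, 84, 80, 81, 82, 82, 82, 81, 83, 81, 81, 82, 83, 82, 80, 79, 78, 82, 83, 81, 80, 80, 83, 82]
0.556 [80, 82, 81, 81, 82, 81, 79, 80, 82, 84, 83, 82, 83, 82, 82, 83, 83, 81, 81, 83, 84, 85, 85, 83, 83, 83, 83, 82, 79, 78, 80, 83, 79, 80, 80, 81, 80, 79, 81, 83, 80, 80, 82, 81, 80, 80, 82, 82, 82, 80, 81, 81, 81, 82, 83, 81, 81, 80, 79, 81, 81, 80, 80, 83, 84, 83, 81, 79, 82, 81, 81, 78, 78, 80, 79]
0.55 from y -0.11 53/13 54/12 56/13 55/13 54/13 53/13 54/14 54/13 54/13 55/12 56/12 57/12 62/11 69/11 75/10 78/11 78/11 79/12 79/11 80/10 80/8 83/8 87/8 93/9 98/9 107/8 116/7 124/5 143/5 164/4 185/4 193/3 195/4 197/4 198/4 196/3 195/4 194/4 194/4 195/4 195/3 195/5 195/8 196/12 196/19 197/34 198/48 199/62 199/71 199/81 199/90 200/93 200/93 199/92 200/93 201/93 202/92 203/93 201/93 199/93 198/94
```

Guide 2 is done: drag about 4 N, and the gap held. I'll measure guide 3 from the earlier wrist picture.

```bash
python3 -c "
from h import *
z=np.load('w2.npz'); im,d,K,Rw,t=[z[k] for k in('im','d','K','Rw','t')]
def pr(pts):
    r=[]
    for p in pts:
        C=(np.array(p)-t)@Rw; u,v=C[:2]/C[2]*[K[0,0],K[1,1]]+[K[0,2],K[1,2]]
        r.append(int(cv2.getRectSubPix(im,(1,1),(float(u),float(v)))[0,0].max()))
    return r
for X in (.535,.545,.555): print(X,'from y -.285',pr([(X,yy,.034) for yy in np.arange(-.285,-.365,-.001)]))
for Y in (-.305,-.31,-.335,-.34,-.345): print('y',Y,'from x .57',pr([(xx,Y,.034) for xx in np.arange(.57,.50,-.0015)]))
A=ortho(im,K,Rw,t,.60,-.27,.034,400,400,.25)
cv2.imwrite('pics/q17.png',cv2.convertScaleAbs(A,alpha=1.3,beta=20))
tgt(.44,-.30,.12,0)"
```

```text
0.535 from y -.285 [40, 31, 29, 28, 31, 27, 28, 29, 30, 29, 31, 30, 32, 42, 57, 71, 84, 83, 84, 84, 82, 82, 80, 81, 81, 80, 81, 83, 84, 83, 82, 81, 79, 78, 76, 72, 72, 74, 74, 72, 72, 71, 73, 78, 89, 121, 157, 186, 203, 209, 211, 214, 212, 208, 205, 203, 201, 201, 203, 206, 209, 209, 206, 206, 206, 206, 205, 204, 201, 200, 195, 194, 195, 200, 203, 202, 204, 205, 203, 202, 201]
0.545 from y -.285 [37, 32, 30, 30, 28, 31, 31, 30, 28, 29, 31, 28, 34, 45, 58, 72, 80, 82, 82, 83, 81, 84, 82, 81, 80, 80, 84, 84, 82, 81, 81, 80, 79, 77, 73, 72, 73, 72, 73, 73, 73, 73, 74, 82, 101, 131, 163, 190, 206, 210, 211, 210, 208, 205, 203, 200, 202, 202, 202, 205, 207, 206, 206, 205, 204, 205, 204, 202, 200, 197, 197, 200, 208, 213, 216, 217, 217, 218, 217, 218, 219]
0.555 from y -.285 [33, 30, 32, 31, 30, 29, 30, 29, 25, 27, 28, 30, 37, 50, 62, 74, 82, 84, 82, 83, 81, 81, 82, 82, 81, 82, 81, 83, 83, 83, 84, 83, 79, 76, 74, 72, 73, 72, 72, 73, 72, 70, 74, 83, 104, 135, 170, 191, 201, 204, 204, 199, 198, 196, 193, 193, 194, 196, 199, 201, 203, 204, 204, 201, 201, 201, 202, 200, 197, 192, 194, 199, 206
[... 672 characters left out ...]
, 218, 218, 219, 223, 224, 223, 223, 223, 222, 222, 223, 219, 213, 207]
y -0.34 from x .57 [59, 66, 67, 69, 72, 72, 77, 92, 132, 171, 193, 199, 196, 197, 200, 200, 199, 201, 200, 201, 201, 201, 202, 203, 205, 204, 202, 189, 157, 168, 200, 210, 214, 217, 219, 222, 223, 223, 223, 222, 223, 223, 222, 223, 218, 212, 208]
y -0.345 from x .57 [90, 89, 85, 81, 85, 84, 86, 114, 164, 196, 203, 206, 204, 205, 204, 205, 206, 207, 207, 207, 207, 207, 208, 209, 208, 207, 205, 190, 171, 185, 204, 211, 216, 215, 219, 221, 223, 224, 223, 223, 223, 223, 223, 222, 219, 213, 207]
clk 37.70 tcp [ 0.4105 -0.1511  0.1587] yaw -4.68 F [ 0.6 -0.9 -0.9] gw 0.0554
shift units [ 0.183  0.232 -0.725] twist units -0.041
```

View pics/q17.png

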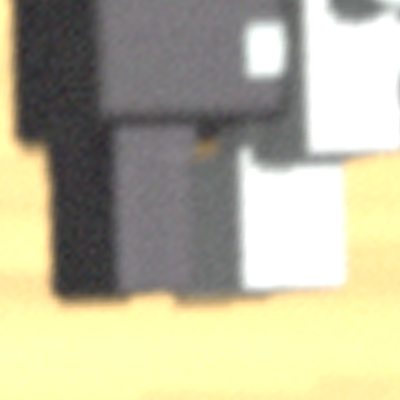

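Guide 3 has its mouth at about (0.527, -0.319), yaw about +2°, gap about 11.3 mm. Moving there.

Emit:
move_arm([
  {"grip":1,"linear":[0.03,0.03,-0.21],"twist":-0.03},
  {"grip":1,"linear":[0.03,0.03,-0.21],"twist":-0.028},
  {"grip":1,"linear":[0.03,0.03,-0.21],"twist":0},
  {"grip":1,"linear":[0.03,0.03,-0.21],"twist":0},
  {"grip":1,"linear":[0,0,0],"twist":0},
])

```text
clock: 38.2
eef_pos: [0.4318, -0.3201, 0.1404]
tool_rot: [0.715, 0.057, 0.027, -0.696]
ft_force: [-0.5, 0.2, -1.5]
grip_width: 0.0547
```

```bash
python3 -c "
from h import *
tilt(); tgt(.442,-.3264,.032,2); held(cam('wrist'))"
```

```text
tool y [ 0.1184 -0.0245 -0.9927]
clk 38.20 tcp [ 0.4318 -0.3201  0.1404] yaw 2.56 F [-0.5  0.2 -1.5] gw 0.0547
shift units [-0.014  0.545 -0.018] twist units 0.005
bar: top tool y -0.0358 (foot 0.0142) back x -0.0092 front x 0.0093 n 3994
blade: x max 0.0737 z=-0.0022 at tip, slope 0.105, y 0.0055 n 400
```

Emit:
move_arm([
  {"grip":1,"linear":[-0.03,0.15,-0.018],"twist":0.004},
  {"grip":1,"linear":[-0.02,0.15,0],"twist":0},
  {"grip":1,"linear":[-0.02,0.15,0],"twist":0},
  {"grip":1,"linear":[0,0.08,0],"twist":0},
  {"grip":1,"linear":[0,0.02,0],"twist":0},
])

```text
clock: 38.75
eef_pos: [0.424, -0.3153, 0.0241]
tool_rot: [0.711, 0.052, 0.026, -0.701]
ft_force: [-0.5, 0.8, -0.6]
grip_width: 0.0552
```

```bash
python3 -c "
from h import *
tilt(); tgt(.437,-.3264,.022,2); held(cam('wrist'))
im,d,K,Rw,t=cam('side'); P=cloud(d,K,Rw,t); h=cv2.cvtColor(im,cv2.COLOR_BGR2HSV)
X,Y,Z=P[...,0],P[...,1],P[...,2]
m=(X>.44)&(X<.525)&(Y>-.36)&(Y<-.29)&(h[...,1]<60)&(d>0)&(Z<.06)
for lo in np.arange(.45,.525,.012):
    k=m&(X>=lo)&(X<lo+.012)
    if k.sum()>4: print(round(lo,3),k.sum(),np.percentile(Y[k],[3,25,50,75,97]).round(4),np.percentile(Z[k],[3,50,97]).round(4))
prof([.535,.55],-.38,-.29,.034)"
```

```text
tool y [ 0.1098 -0.013  -0.9939]
clk 38.75 tcp [ 0.424  -0.3153  0.0241] yaw 2.21 F [-0.5  0.8 -0.6] gw 0.0552
shift units [ 0.061  0.018 -0.058] twist units 0.002
bar: top tool y -0.0353 (foot 0.0147) back x -0.1162 front x 0.0087 n 9049
blade: x max 0.0740 z=-0.0015 at tip, slope -0.008, y 0.0059 n 396
0.45 12 [-0.3202 -0.3159 -0.314  -0.3133 -0.3085] [0.0137 0.0208 0.0292]
0.462 16 [-0.3173 -0.3149 -0.3128 -0.3111 -0.3104] [0.0127 0.0192 0.0299]
0.474 12 [-0.3151 -0.3133 -0.3105 -0.3089 -0.3063] [0.0113 0.0207 0.0303]
0.486 14 [-0.3219 -0.3148 -0.3132 -0.312  -0.3094] [0.0122 0.0213 0.0272]
0.498 7 [-0.3186 -0.3165 -0.3143 -0.3128 -0.3101] [0.0118 0.0222 0.0273]
0.535 from y -0.29 53/12 54/12 53/11 53/12 52/12 53/11 56/11 60/11 63/10 67/10 71/10 75/10 78/10 78/9 78/8 78/8 78/7 78/7 78/8 78/8 80/8 82/7 85/7 88/7 99/7 109/6 119/5 132/5 150/5 168/4 186/3 194/4 195/4 195/3 196/4 195/3 195/4 194/4 192/4 193/4 193/4 193/4 193/5 193/11 194/17 194/23 195/34 197/51 198/66 200/81 201/89 200/90 200/92 200/94 200/94 200/94 200/93 200/92 199/93 198/93 197/94
0.55 from y -0.29 51/13 51/13 51/12 51/11 53/11 55/11 56/10 58/11 63/10 68/9 74/9 77/8 77/8 78/9 78/8 79/8 79/8 80/8 81/8 83/8 85/8 86/8 89/7 95/6 101/5 109/5 117/4 127/4 137/4 147/3 159/4 171/5 182/5 191/5 191/5 191/5 190/4 190/4 190/3 191/3 192/4 192/5 192/8 191/10 190/13 190/25 191/43 191/59 192/76 195/82 199/87 202/91 205/96 204/96 204/97 203/96 203/97 203/97 204/98 204/98 204/97
```

Emit:
move_arm([
  {"grip":1,"linear":[0.02,0,-0.035],"twist":0.001},
  {"grip":1,"linear":[0.04,0,-0.034],"twist":0},
  {"grip":1,"linear":[0,0,0],"twist":0},
  {"grip":1,"linear":[0.05,0.004,0],"twist":0},
  {"grip":1,"linear":[0.05,0.005,0],"twist":0},
])

```text
clock: 39.4
eef_pos: [0.4482, -0.3317, 0.0315]
tool_rot: [0.714, 0.042, 0.022, -0.698]
ft_force: [-32.4, -1.4, 18.3]
grip_width: 0.0552
```

```bash
python3 -c "
from h import *
tilt(); tgt(.483,-.3265,.017,2)"
```

```text
tool y [ 0.0904 -0.0212 -0.9957]
clk 39.40 tcp [ 0.4482 -0.3317  0.0315] yaw 1.72 F [-32.4  -1.4  18.3] gw 0.0552
shift units [0.168 0.087 0.023] twist units -0.002
```

The blade tip met a cheek with 32 N because y overshot by 3 mm. Backing off and checking the hold and the guide.

Emit:
move_arm([
  {"grip":1,"linear":[-0.1,0,0],"twist":0},
  {"grip":1,"linear":[-0.05,0,0],"twist":0},
  {"grip":1,"linear":[0,0,0.015],"twist":0},
  {"grip":1,"linear":[0,0,0],"twist":0},
  {"grip":1,"linear":[0,0,0],"twist":0},
])

```text
clock: 39.9
eef_pos: [0.4196, -0.3306, 0.0303]
tool_rot: [0.715, 0.043, 0.023, -0.698]
ft_force: [0.4, 0.1, -0.3]
grip_width: 0.055
```

```bash
python3 -c "
from h import *
tilt(); tgt(.437,-.3275,.022,2); held(cam('wrist'))
im,d,K,Rw,t=cam('side'); P=cloud(d,K,Rw,t); h=cv2.cvtColor(im,cv2.COLOR_BGR2HSV)
X,Y,Z=P[...,0],P[...,1],P[...,2]
m=(X>.43)&(X<.525)&(Y>-.36)&(Y<-.29)&(h[...,1]<60)&(d>0)&(Z<.06)
for lo in np.arange(.44,.525,.012):
    k=m&(X>=lo)&(X<lo+.012)
    if k.sum()>4: print(round(lo,3),k.sum(),np.percentile(Y[k],[3,25,50,75,97]).round(4),np.percentile(Z[k],[3,50,97]).round(4))
prof([.535,.55],-.38,-.29,.034)
cv2.imwrite('pics/s18.png',np.hstack([cv2.resize(im[130:230,250:400],None,fx=2.7,fy=2.7,interpolation=cv2.INTER_CUBIC),cv2.convertScaleAbs(ortho(im,K,Rw,t,.57,-.27,.02,390,270,.35),alpha=1.2)]))"
```

```text
tool y [ 0.0926 -0.0228 -0.9954]
clk 39.90 tcp [ 0.4196 -0.3306  0.0303] yaw 1.68 F [ 0.4  0.1 -0.3] gw 0.0550
shift units [0.083 0.049 0.014] twist units -0.003
bar: top tool y -0.0353 (foot 0.0147) back x -0.1166 front x 0.0080 n 9151
blade: x max 0.0702 z=-0.0009 at tip, slope -0.001, y 0.0044 n 384
0.44 12 [-0.3331 -0.3316 -0.3291 -0.3269 -0.3214] [0.0184 0.0269 0.0394]
0.452 11 [-0.3366 -0.3332 -0.3307 -0.3292 -0.3265] [0.0154 0.0272 0.0331]
0.464 15 [-0.3347 -0.3313 -0.3297 -0.3257 -0.3233] [0.0217 0.0302 0.0358]
0.476 12 [-0.3368 -0.3314 -0.3286 -0.3273 -0.324 ] [0.0154 0.031  0.0365]
0.488 14 [-0.3362 -0.3307 -0.3285 -0.3277 -0.324 ] [0.0168 0.0284 0.0365]
0.535 from y -0.29 52/11 52/11 52/10 53/9 54/9 56/9 60/9 64/9 67/9 69/9 72/10 74/10 76/11 76/10 76/9 77/8 77/7 79/7 82/7 84/6 88/7 90/6 93/6 96/6 105/6 113/6 121/6 132/5 149/5 165/5 182/5 188/5 187/5 187/4 188/5 188/4 189/4 191/4 192/3 192/4 191/6 190/7 190/11 191/18 192/26 193/33 194/43 196/57 197/70 199/84 199/89 199/90 199/91 199/92 198/93 198/94 197/94 197/95 196/94 196/95 196/94
0.55 from y -0.29 51/11 52/12 52/13 53/14 53/13 54/13 55/12 57/12 63/12 69/11 75/11 78/10 79/10 79/9 79/9 80/10 80/9 80/9 80/8 82/8 84/7 87/8 91/8 96/6 102/6 107/5 117/5 129/3 142/2 156/3 165/3 175/4 183/4 192/5 192/4 193/4 194/3 195/3 194/3 194/3 193/3 192/4 191/7 190/9 190/13 190/26 191/44 191/60 192/78 196/85 199/89 202/93 205/97 204/95 204/95 204/95 203/95 204/96 204/96 205/98 205/98
```

View pics/s18.png

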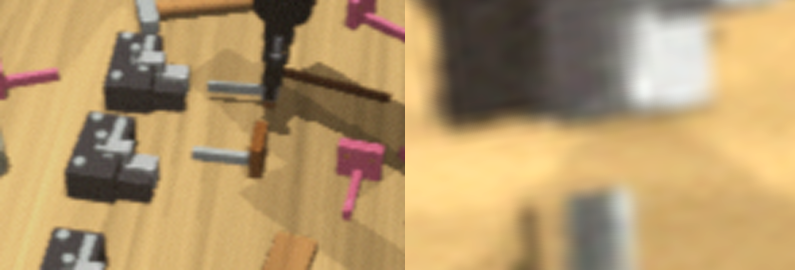

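The tip is clear again and guide 3 is essentially unmoved. It lay about 4 mm too far right, which agrees with the wrist measurement. I'll correct stepwise.

Emit:
move_arm([
  {"grip":1,"linear":[0.03,0.02,0.012],"twist":-0.003},
  {"grip":1,"linear":[0.04,0.02,0],"twist":0},
  {"grip":1,"linear":[0,0,0],"twist":0},
  {"grip":1,"linear":[0,0,0],"twist":0},
  {"grip":1,"linear":[0,0,0],"twist":0},
])

```text
clock: 40.55
eef_pos: [0.4368, -0.3272, 0.0224]
tool_rot: [0.715, 0.046, 0.02, -0.698]
ft_force: [0.3, 0.3, -1.1]
grip_width: 0.0551
```

```bash
python3 -c "
from h import *
tilt(); tgt(.460,-.3267,.020,2)"
```

```text
tool y [ 0.0926 -0.0224 -0.9954]
clk 40.55 tcp [ 0.4368 -0.3272  0.0224] yaw 2.16 F [ 0.3  0.3 -1.1] gw 0.0551
shift units [ 0.114  0.023 -0.001] twist units 0.001
```

Emit:
move_arm([
  {"grip":1,"linear":[0.035,0.005,0],"twist":0},
  {"grip":1,"linear":[0.035,0.005,0],"twist":0},
  {"grip":1,"linear":[0.035,0.005,0],"twist":0},
  {"grip":1,"linear":[0,0,0],"twist":0},
  {"grip":1,"linear":[0,0,0],"twist":0},
])

```text
clock: 41.05
eef_pos: [0.4602, -0.3267, 0.0215]
tool_rot: [0.715, 0.046, 0.02, -0.698]
ft_force: [-0.2, 1.0, -2.0]
grip_width: 0.0551
```

```bash
python3 -c "
from h import *
tilt(); tgt(.483,-.3258,.017,2)"
```

```text
tool y [ 0.0932 -0.0228 -0.9954]
clk 41.05 tcp [ 0.4602 -0.3267  0.0215] yaw 2.15 F [-0.2  1.  -2. ] gw 0.0551
shift units [0.112 0.033 0.001] twist units 0.001
```

Emit:
move_arm([
  {"grip":1,"linear":[0.035,0.008,0],"twist":0},
  {"grip":1,"linear":[0.035,0.008,0],"twist":0},
  {"grip":1,"linear":[0.035,0.008,0],"twist":0},
  {"grip":1,"linear":[0,0.01,0],"twist":0},
  {"grip":1,"linear":[0,0,0],"twist":0},
])

```text
clock: 41.55
eef_pos: [0.4836, -0.326, 0.0161]
tool_rot: [0.715, 0.046, 0.02, -0.698]
ft_force: [-0.1, -0.4, -1.0]
grip_width: 0.0548
```

Emit:
move_arm([
  {"grip":0,"linear":[0,0,0],"twist":0},
  {"grip":0,"linear":[0,0,0],"twist":0},
  {"grip":0,"linear":[0,0,0],"twist":0},
  {"grip":0,"linear":[0,-0.2,0],"twist":0},
  {"grip":0,"linear":[0,-0.25,0],"twist":0},
])

```text
clock: 42.05
eef_pos: [0.4702, -0.3207, 0.0999]
tool_rot: [0.712, 0.041, 0.015, -0.701]
ft_force: [0.8, -0.5, 0.7]
grip_width: 0.0853
```

```bash
python3 -c "
from h import *
tilt(); c=cam('wrist'); brown(*c,box=(.42,.54,-.38,-.27)); tgt(.545,-.398,.105,2)"
```

```text
tool y [ 0.0796 -0.0132 -0.9967]
crossbar centre 0.4798 -0.327 size 19.9 55.2 feeler yaw 2.4
clk 42.10 tcp [ 0.4739 -0.3236  0.1097] yaw 2.11 F [ 0.7 -0.3  4.9] gw 0.0855
shift units [ 0.338  0.063 -0.384] twist units 0.001
```

Emit:
move_arm([
  {"grip":1,"linear":[0.11,0,-0.128],"twist":0},
  {"grip":1,"linear":[0.11,0,-0.128],"twist":0},
  {"grip":1,"linear":[0.1,0,-0.12],"twist":0},
  {"grip":1,"linear":[0,0,0],"twist":0},
  {"grip":1,"linear":[0,0,0],"twist":0},
])

```text
clock: 42.6
eef_pos: [0.5423, -0.3996, 0.1234]
tool_rot: [0.716, 0.047, 0.022, -0.696]
ft_force: [0.3, 0.6, -0.1]
grip_width: 0.0123
```

```bash
python3 -c "
from h import *
tilt(); tgt(.543,-.396,.019,2)"
```

```text
tool y [ 0.0979 -0.0265 -0.9948]
clk 42.60 tcp [ 0.5423 -0.3996  0.1234] yaw 2.10 F [ 0.3  0.6 -0.1] gw 0.0123
shift units [-0.047  0.519  0.034] twist units 0.001
```

Emit:
move_arm([
  {"grip":1,"linear":[-0.03,0.15,0],"twist":0},
  {"grip":1,"linear":[-0.03,0.15,0],"twist":0},
  {"grip":1,"linear":[0,0.14,0],"twist":0},
  {"grip":1,"linear":[0,0.05,0],"twist":0},
  {"grip":1,"linear":[0,0,0],"twist":0},
])

```text
clock: 43.1
eef_pos: [0.5379, -0.4006, 0.0237]
tool_rot: [0.716, 0.047, 0.022, -0.696]
ft_force: [0.4, -0.6, 0.3]
grip_width: -0.0001
```

Emit:
move_arm([
  {"grip":1,"linear":[0,0,0.03],"twist":0},
  {"grip":1,"linear":[0,0,0.03],"twist":0},
  {"grip":1,"linear":[0,0,0.03],"twist":0},
  {"grip":1,"linear":[0,0,0.02],"twist":0},
  {"grip":1,"linear":[0,0,0.02],"twist":0},
])

```text
clock: 43.6
eef_pos: [0.5393, -0.3737, 0.0288]
tool_rot: [0.718, 0.05, 0.024, -0.694]
ft_force: [0.5, -0.0, -0.7]
grip_width: -0.0002
```

Emit:
move_arm([
  {"grip":1,"linear":[0,0.03,0],"twist":0},
  {"grip":1,"linear":[0,0,0.015],"twist":0},
  {"grip":1,"linear":[0,0,0.015],"twist":0},
  {"grip":1,"linear":[0,0,0.015],"twist":0},
  {"grip":1,"linear":[0,0,0.015],"twist":0},
])

```text
clock: 44.1
eef_pos: [0.5406, -0.3651, 0.0238]
tool_rot: [0.721, 0.05, 0.026, -0.691]
ft_force: [-1.4, -5.7, -1.3]
grip_width: 0.0
```

Emit:
move_arm([
  {"grip":1,"linear":[0,0,0.015],"twist":0},
  {"grip":1,"linear":[0,0,0.015],"twist":0},
  {"grip":1,"linear":[0,0,0.015],"twist":0},
  {"grip":1,"linear":[0,0,0.015],"twist":0},
  {"grip":1,"linear":[0,0,0.015],"twist":0},
])

```text
clock: 44.6
eef_pos: [0.5406, -0.3627, 0.0251]
tool_rot: [0.729, 0.047, 0.03, -0.682]
ft_force: [-0.9, -9.2, -2.6]
grip_width: 0.0001
```

Emit:
move_arm([
  {"grip":1,"linear":[0,0,-0.06],"twist":0},
  {"grip":1,"linear":[0,-0.2,0],"twist":0},
  {"grip":1,"linear":[0,-0.25,0],"twist":0},
  {"grip":1,"linear":[0,0,0.18],"twist":0},
  {"grip":1,"linear":[0,0,0.18],"twist":0},
])

```text
clock: 45.1
eef_pos: [0.5279, -0.2964, 0.1102]
tool_rot: [0.725, 0.044, 0.03, -0.686]
ft_force: [0.6, 0.8, -0.1]
grip_width: 0.0002
```

Emit:
move_arm([
  {"grip":1,"linear":[0,0,0.17],"twist":0},
  {"grip":1,"linear":[0,0,0],"twist":0},
  {"grip":1,"linear":[0,0,0],"twist":0},
  {"grip":1,"linear":[0,0,0],"twist":0},
  {"grip":1,"linear":[0,0,0],"twist":0},
])

```text
clock: 45.6
eef_pos: [0.5271, -0.2565, 0.1088]
tool_rot: [0.722, 0.046, 0.029, -0.689]
ft_force: [-0.2, -0.6, -0.6]
grip_width: -0.0001
```

```bash
python3 -c "
from h import *
tilt(); tgt(.541,-.272,.022,2); c=cam('wrist'); im,d,K,Rw,t=c
for X in (.532,.54,.55):
    r=[]
    for yy in np.arange(-.285,-.37,-.001):
        C=(np.array([X,yy,.034])-t)@Rw; u,v=C[:2]/C[2]*[K[0,0],K[1,1]]+[K[0,2],K[1,2]]
        r.append(int(cv2.getRectSubPix(im,(1,1),(float(u),float(v)))[0,0].max()))
    print(X,r)"
```

```text
tool y [ 0.1063 -0.0456 -0.9933]
clk 45.60 tcp [ 0.5271 -0.2565  0.1088] yaw 1.57 F [-0.2 -0.6 -0.6] gw -0.0001
shift units [ 0.021  0.442 -0.058] twist units -0.004
0.532 [203, 204, 206, 205, 205, 205, 198, 161, 95, 41, 32, 34, 30, 45, 62, 76, 81, 79, 78, 77, 76, 76, 77, 78, 77, 78, 79, 78, 79, 80, 78, 75, 86, 106, 98, 82, 75, 76, 86, 119, 170, 206, 222, 223, 225, 222, 220, 219, 217, 213, 212, 211, 214, 214, 215, 220, 220, 219, 219, 219, 219, 219, 217, 216, 213, 218, 228, 230, 231, 231, 230, 231, 231, 230, 231, 231, 230, 229, 230, 231, 231, 232, 231, 228, 230, 232]
0.54 [201, 199, 199, 201, 201, 200, 190, 152, 88, 40, 30, 32, 30, 44, 67, 79, 82, 81, 82, 80, 80, 80, 80, 80, 79, 79, 80, 81, 84, 83, 81, 81, 87, 99, 93, 80, 73, 75, 87, 119, 164, 192, 203, 210, 216, 223, 226, 225, 222, 220, 220, 220, 223, 225, 225, 225, 224, 224, 222, 223, 222, 222, 221, 219, 212, 213, 221, 225, 225, 225, 225, 225, 226, 225, 226, 226, 225, 225, 225, 225, 224, 226, 226, 225, 226, 225]
0.55 [210, 210, 209, 206, 197, 174, 153, 113, 62, 37, 34, 30, 35, 46, 65, 79, 82, 83, 80, 81, 79, 79, 78, 79, 77, 79, 82, 80, 82, 79, 81, 80, 90, 99, 89, 79, 76, 74, 81, 118, 166, 191, 200, 204, 206, 202, 200, 196, 193, 193, 193, 195, 209, 220, 223, 223, 222, 221, 221, 222, 222, 220, 219, 215, 204, 198, 203, 206, 207, 210, 211, 209, 211, 214, 205, 197, 192, 192, 194, 195, 197, 199, 200, 199, 202, 203]
```

Guide 3's gap reads about 6 mm. I'll do the roll fix against its fixed cheek.

Emit:
move_arm([
  {"grip":1,"linear":[0.01,0.13,-0.05],"twist":0},
  {"grip":1,"linear":[0,0.13,0],"twist":0},
  {"grip":1,"linear":[0,0.13,0],"twist":0},
  {"grip":1,"linear":[0,0.03,0],"twist":0},
  {"grip":1,"linear":[0,0,-0.02],"twist":0},
])

```text
clock: 46.15
eef_pos: [0.54, -0.2796, 0.0248]
tool_rot: [0.723, 0.045, 0.032, -0.689]
ft_force: [-0.1, -0.2, 0.5]
grip_width: -0.0001
```

Emit:
move_arm([
  {"grip":1,"linear":[0,0,-0.02],"twist":0},
  {"grip":1,"linear":[0,0,-0.02],"twist":0},
  {"grip":1,"linear":[0,0,-0.015],"twist":0},
  {"grip":1,"linear":[0,0,-0.015],"twist":0},
  {"grip":1,"linear":[0,0,-0.015],"twist":0},
])

```text
clock: 46.65
eef_pos: [0.5398, -0.2872, 0.0268]
tool_rot: [0.714, 0.048, 0.03, -0.698]
ft_force: [0.4, 8.2, -2.1]
grip_width: 0.0
```

```bash
python3 -c "
from h import *
tilt(); tgt(.541,-.284,.022,2)"
```

```text
tool y [ 0.1104 -0.0221 -0.9936]
clk 46.65 tcp [ 0.5398 -0.2872  0.0268] yaw 1.52 F [ 0.4  8.2 -2.1] gw 0.0000
shift units [0.004 0.024 0.016] twist units -0.004
```

Emit:
move_arm([
  {"grip":1,"linear":[0,0,-0.015],"twist":0},
  {"grip":1,"linear":[0,0,-0.015],"twist":0},
  {"grip":1,"linear":[0,0,-0.015],"twist":0},
  {"grip":1,"linear":[0,0,0.06],"twist":0},
  {"grip":1,"linear":[0,-0.2,0],"twist":0},
])

```text
clock: 47.15
eef_pos: [0.5325, -0.2756, 0.0649]
tool_rot: [0.708, 0.047, 0.027, -0.704]
ft_force: [-0.1, -0.4, -0.2]
grip_width: -0.0002
```

Emit:
move_arm([
  {"grip":1,"linear":[0,-0.25,0],"twist":0},
  {"grip":0.4,"linear":[-0.12,0,-0.15],"twist":0},
  {"grip":0,"linear":[-0.12,0,-0.15],"twist":0},
  {"grip":0,"linear":[0,0,0],"twist":0},
  {"grip":0,"linear":[0,0,0],"twist":0},
])

```text
clock: 47.65
eef_pos: [0.4863, -0.3402, 0.1248]
tool_rot: [0.713, 0.055, 0.032, -0.698]
ft_force: [-0.0, -0.3, 0.2]
grip_width: 0.0582
```

```bash
python3 -c "
from h import *
tilt(); c=cam('wrist')
x,y,a=brown(*c,box=(.42,.54,-.38,-.27)); q=barfit(c,x,y); tgt(x+.003,y+.0006,.015,2 if abs(a)>20 else a)"
```

```text
tool y [ 0.1232 -0.0193 -0.9922]
crossbar centre 0.4803 -0.3229 size 18.8 55.3 feeler yaw 0.4
V along x (2mm) [120, 126, 123, 129, 150, 178, 198, 201, 203, 205, 176, 138, 129, 123, 91, 88, 90, 89, 78, 72, 73, 71, 68, 70, 71, 73, 104, 112, 114, 117] S [14, 13, 11, 26, 48, 55, 56, 58, 57, 57, 77, 168, 173, 175, 175, 172, 171, 171, 175, 174, 169, 172, 178, 175, 179, 159, 116, 114, 113, 112]
S along y (2.5mm) [105, 107, 105, 105, 105, 106, 107, 127, 172, 169, 176, 172, 172, 170, 170, 172, 172, 176, 171, 170, 175, 169, 171, 171, 179, 175, 178, 177, 174, 125, 110, 113, 112, 111, 112, 112]
clk 47.70 tcp [ 0.4865 -0.3402  0.1249] yaw 1.98 F [0.6 0.1 0.3] gw 0.0650
shift units [-0.08   0.541  0.103] twist units 0.014
```

Emit:
move_arm([
  {"grip":0,"linear":[-0.07,0.05,0.1],"twist":0.012},
  {"grip":0,"linear":[-0.005,0.15,0],"twist":0},
  {"grip":0,"linear":[-0.005,0.15,0],"twist":0},
  {"grip":0,"linear":[0,0.14,0],"twist":0},
  {"grip":0,"linear":[0,0.03,0],"twist":0},
])

```text
clock: 48.2
eef_pos: [0.4882, -0.3192, 0.0199]
tool_rot: [0.714, 0.051, 0.041, -0.697]
ft_force: [-1.1, 0.9, -0.4]
grip_width: 0.0854
```

```bash
python3 -c "
from h import *
tilt(); tgt(.483,-.3223,.015,.5)"
```

```text
tool y [ 0.1303 -0.0232 -0.9912]
clk 48.20 tcp [ 0.4882 -0.3192  0.0199] yaw 0.92 F [-1.1  0.9 -0.4] gw 0.0854
shift units [-0.029  0.021 -0.015] twist units 0.004
```

Emit:
move_arm([
  {"grip":0,"linear":[-0.028,0.018,-0.015],"twist":0.003},
  {"grip":1,"linear":[0,0,0],"twist":0},
  {"grip":1,"linear":[0,0,0],"twist":0},
  {"grip":1,"linear":[0,0,0],"twist":0},
  {"grip":1,"linear":[0,0,0],"twist":0},
])

```text
clock: 48.7
eef_pos: [0.4844, -0.3219, 0.0182]
tool_rot: [0.714, 0.05, 0.043, -0.697]
ft_force: [-0.2, 1.2, -2.3]
grip_width: 0.0554
```

Emit:
move_arm([
  {"grip":1,"linear":[0,0,0],"twist":0},
  {"grip":1,"linear":[0,0,0],"twist":0},
  {"grip":1,"linear":[-0.004,0,0.006],"twist":0},
  {"grip":1,"linear":[-0.006,0,0.008],"twist":0},
  {"grip":1,"linear":[-0.008,0,0.008],"twist":0},
])

```text
clock: 49.2
eef_pos: [0.4841, -0.3215, 0.0193]
tool_rot: [0.717, 0.052, 0.046, -0.694]
ft_force: [4.6, -5.1, -5.9]
grip_width: 0.0552
```

Emit:
move_arm([
  {"grip":1,"linear":[-0.008,0,0.008],"twist":0},
  {"grip":1,"linear":[-0.008,0,0.008],"twist":0},
  {"grip":1,"linear":[-0.008,0,0.006],"twist":0},
  {"grip":1,"linear":[-0.01,0,0.005],"twist":0},
  {"grip":1,"linear":[-0.012,0,0.004],"twist":0},
])

```text
clock: 49.7
eef_pos: [0.4826, -0.3215, 0.0199]
tool_rot: [0.721, 0.057, 0.052, -0.689]
ft_force: [4.0, -2.0, -5.1]
grip_width: 0.055
```

The lean-and-draw forces were about 4 to 5 N, so guide 3 is rubbed. I'll draw fully out, lift, and measure the drawer from the first top picture.

Emit:
move_arm([
  {"grip":1,"linear":[-0.03,0,0],"twist":0},
  {"grip":1,"linear":[-0.05,0,0],"twist":0},
  {"grip":1,"linear":[-0.09,0,0],"twist":0},
  {"grip":1,"linear":[-0.12,-0.01,0],"twist":0},
  {"grip":1,"linear":[0,-0.25,0],"twist":0},
])

```text
clock: 50.2
eef_pos: [0.4173, -0.3169, 0.059]
tool_rot: [0.718, 0.061, 0.052, -0.691]
ft_force: [0.3, -0.2, -1.4]
grip_width: 0.0549
```

Emit:
move_arm([
  {"grip":1,"linear":[0,-0.25,0],"twist":0},
  {"grip":1,"linear":[0,-0.25,0],"twist":0},
  {"grip":1,"linear":[0,-0.25,0],"twist":0},
  {"grip":1,"linear":[0,0,0],"twist":0},
  {"grip":1,"linear":[0,0,0],"twist":0},
])

```text
clock: 50.7
eef_pos: [0.3859, -0.3101, 0.2148]
tool_rot: [0.719, 0.059, 0.053, -0.69]
ft_force: [0.4, 0.9, -2.0]
grip_width: 0.0553
```

```bash
python3 -c "
from h import *
z=np.load('top0.npz'); im,d,K,Rw,t=[z[k] for k in('im','d','K','Rw','t')]
P=cloud(d,K,Rw,t); h=cv2.cvtColor(im,cv2.COLOR_BGR2HSV); X,Y,Z=P[...,0],P[...,1],P[...,2]
red=((h[...,0]<8)|(h[...,0]>172))&(h[...,1]>150)&(Z>.072)&(Z<.1)
f=red&(X<.50)&(Y>.15); ys=Y[f]; k=np.polyfit(Y[f],X[f],1); print('panel top x at y=.31',np.polyval(k,.31),'slope',k[0],'y range',np.percentile(ys,[1,99]),f.sum(),np.median(Z[f]))
g=red&(X>.54); print('chest x',np.percentile(X[g],[1,99]),'y',np.percentile(Y[g],[1,99]))
fl=(abs(Z-.016)<.012)&(h[...,1]<60)&(X>.44)&(X<.60)&(Y>.19)&(Y<.44); print('floor x',np.percentile(X[fl],[1,99]),'y',np.percentile(Y[fl],[1,99]),fl.sum())
pl=(Z>.06)&(Z<.08)&(h[...,1]<60)&(X<.455)&(Y>.2)&(X>.38); print('pull',np.percentile(X[pl],[3,97]),np.percentile(Y[pl],[3,97]))
tilt(); tgt(.50,.27,.2,0); held(cam('wrist'))
prof([.535,.55],-.38,-.29,.034)"
```

```text
panel top x at y=.31 0.4502227776115041 slope -0.06514308063362237 y range [0.21761931 0.42487572] 218 0.08178685016308118
chest x [0.60748447 0.79741667] y [0.21791685 0.43407983]
floor x [0.46549934 0.59861739] y [0.22751745 0.41690401] 2759
pull [0.42273976 0.44470302] [0.26924023 0.372017  ]
tool y [ 0.1578 -0.0404 -0.9867]
clk 50.70 tcp [ 0.3859 -0.3101  0.2148] yaw 0.62 F [ 0.4  0.9 -2. ] gw 0.0553
shift units [0.583 0.046 2.899] twist units 0.005
bar: top tool y -0.0340 (foot 0.0160) back x -0.0110 front x 0.0086 n 3946
blade: x max 0.0763 z=-0.0001 at tip, slope 0.016, y 0.0096 n 350
0.535 from y -0.29 53/15 53/15 53/14 54/13 55/12 57/11 60/11 62/11 64/11 68/12 71/11 74/11 77/11 78/11 78/10 78/9 79/9 81/10 82/10 84/10 91/10 98/9 106/8 115/7 132/6 149/5 166/5 177/4 179/4 180/3 182/3 183/4 183/4 185/5 187/6 188/6 190/6 192/6 195/7 197/13 198/19 199/25 199/33 199/49 199/64 199/78 200/87 201/89 202/91 203/92 203/93 201/93 200/93 199/94 198/94 198/95 197/94 197/94 198/94 198/93 198/93
0.55 from y -0.29 52/14 52/14 52/13 52/13 53/13 54/12 55/11 56/10 62/10 68/10 74/10 78/10 78/9 79/10 79/9 80/10 80/9 81/10 81/9 84/8 87/8 90/7 96/6 109/6 122/6 136/6 149/5 162/5 175/4 188/4 191/5 192/4 192/3 193/4 193/4 192/3 192/4 191/4 190/6 189/9 189/12 186/21 182/36 179/52 176/68 180/77 187/83 194/89 201/95 203/96 204/96 205/96 206/97 206/97 206/97 206/97 206/96 205/97 205/98 204/99 204/100
```

Panel centre is about (0.450, 0.31), chest yaw about +3.7°, floor from x 0.454 to 0.607, y 0.2275 to 0.417. Carrying the thin feeler there, to its right half.

Emit:
move_arm([
  {"grip":1,"linear":[0.05,-0.01,0.24],"twist":-0.013},
  {"grip":1,"linear":[0.05,-0.01,0.24],"twist":-0.013},
  {"grip":1,"linear":[0.05,-0.01,0.24],"twist":0},
  {"grip":1,"linear":[0.05,-0.01,0.24],"twist":0},
  {"grip":1,"linear":[0.05,-0.01,0.24],"twist":0},
])

```text
clock: 51.3
eef_pos: [0.4201, -0.0663, 0.2095]
tool_rot: [0.719, 0.065, 0.033, -0.691]
ft_force: [1.2, -0.0, -1.9]
grip_width: 0.0552
```

Emit:
move_arm([
  {"grip":1,"linear":[0.05,-0.01,0.24],"twist":0},
  {"grip":1,"linear":[0.05,-0.01,0.24],"twist":0},
  {"grip":1,"linear":[0.05,-0.01,0.24],"twist":0},
  {"grip":1,"linear":[0.05,-0.01,0.24],"twist":0},
  {"grip":1,"linear":[0,-0.01,0.24],"twist":0},
])

```text
clock: 51.8
eef_pos: [0.4413, 0.1819, 0.2032]
tool_rot: [0.721, 0.059, 0.026, -0.69]
ft_force: [0.8, -0.7, -1.2]
grip_width: 0.0547
```

Emit:
move_arm([
  {"grip":1,"linear":[0,0,0.24],"twist":0},
  {"grip":1,"linear":[0,0,0.15],"twist":0},
  {"grip":1,"linear":[0,0,0],"twist":0},
  {"grip":1,"linear":[0,0,0],"twist":0},
  {"grip":1,"linear":[0,0,0],"twist":0},
])

```text
clock: 52.3
eef_pos: [0.431, 0.2663, 0.187]
tool_rot: [0.725, 0.057, 0.015, -0.686]
ft_force: [0.2, -0.8, -0.3]
grip_width: 0.055
```

```bash
python3 -c "
from h import *
tilt(); tgt(.494,.279,.036,3.7); held(cam('wrist'))
im,d,K,Rw,t=cam('top'); P=cloud(d,K,Rw,t); h=cv2.cvtColor(im,cv2.COLOR_BGR2HSV); X,Y,Z=P[...,0],P[...,1],P[...,2]
m=(Z>.035)&(Z<.062)&(h[...,0]<25)&(h[...,1]>110)&(X>.35)&(X<.5)&(Y<-.1)&(Y>-.33)
print('thick bar',m.sum(),X[m].mean(),Y[m].mean(),np.percentile(Y[m],[3,97]),np.polyfit(Y[m],X[m],1))"
```

```text
tool y [ 0.1036 -0.0512 -0.9933]
clk 52.30 tcp [0.431  0.2663 0.187 ] yaw 3.55 F [ 0.2 -0.8 -0.3] gw 0.0550
shift units [0.241 0.779 0.089] twist units -0.001
bar: top tool y -0.0340 (foot 0.0160) back x -0.0103 front x 0.0095 n 3921
blade: x max 0.0766 z=-0.0002 at tip, slope -0.004, y 0.0094 n 347
thick bar 114 0.4219269811253631 -0.2097292926226756 [-0.23643777 -0.18377594] [0.01280821 0.42461324]
```

Emit:
move_arm([
  {"grip":1,"linear":[0.12,0,0.045],"twist":0},
  {"grip":1,"linear":[0.11,0,0.04],"twist":0},
  {"grip":1,"linear":[0,0.18,0],"twist":0},
  {"grip":1,"linear":[0,0.18,0],"twist":0},
  {"grip":1,"linear":[0,0.14,0],"twist":0},
])

```text
clock: 52.9
eef_pos: [0.4946, 0.277, 0.0966]
tool_rot: [0.722, 0.058, 0.025, -0.689]
ft_force: [0.8, 0.3, -1.4]
grip_width: 0.0549
```

```bash
python3 -c "
from h import *
tilt(); tgt(.494,.279,.037,3.7)"
```

```text
tool y [ 0.117  -0.0443 -0.9921]
clk 52.90 tcp [0.4946 0.277  0.0966] yaw 2.85 F [ 0.8  0.3 -1.4] gw 0.0549
shift units [-0.037  0.295  0.025] twist units -0.007
```

Emit:
move_arm([
  {"grip":1,"linear":[-0.03,0.1,0.02],"twist":-0.006},
  {"grip":1,"linear":[-0.005,0.1,0],"twist":0},
  {"grip":1,"linear":[0,0.06,0],"twist":0},
  {"grip":1,"linear":[0,0.02,0],"twist":0},
  {"grip":1,"linear":[0,0,0],"twist":0},
])

```text
clock: 53.4
eef_pos: [0.4939, 0.2701, 0.035]
tool_rot: [0.724, 0.056, 0.022, -0.687]
ft_force: [0.4, -0.5, -1.1]
grip_width: 0.0552
```

Emit:
move_arm([
  {"grip":0.22,"linear":[0,0,0],"twist":0},
  {"grip":0.22,"linear":[0,0,0],"twist":0},
  {"grip":0.22,"linear":[0,0,0],"twist":0},
  {"grip":0.22,"linear":[0,0,0],"twist":0},
  {"grip":0.22,"linear":[0,-0.03,0],"twist":0},
])

```text
clock: 53.9
eef_pos: [0.4963, 0.2744, 0.0459]
tool_rot: [0.72, 0.059, 0.024, -0.691]
ft_force: [0.5, -0.5, -0.9]
grip_width: 0.0669
```

Emit:
move_arm([
  {"grip":0.22,"linear":[0,-0.1,0],"twist":0},
  {"grip":0.22,"linear":[0,-0.25,0],"twist":0},
  {"grip":0.2,"linear":[0,-0.25,0],"twist":0},
  {"grip":0,"linear":[0,-0.2,0],"twist":0},
  {"grip":0,"linear":[0,0,0],"twist":0},
])

```text
clock: 54.4
eef_pos: [0.4765, 0.2801, 0.2135]
tool_rot: [0.721, 0.059, 0.025, -0.69]
ft_force: [0.7, 0.4, 0.1]
grip_width: 0.0851
```

```bash
python3 -c "
from h import *
tilt(); c=cam('wrist'); cv2.imwrite('pics/w20.png',c[0]); brown(*c,zlo=.05,zhi=.08,box=(.44,.58,.22,.42)); tgt(.423,-.2097,.14,-.7)"
```

```text
tool y [ 0.1194 -0.0396 -0.9921]
crossbar centre 0.4952 0.268 size 21.4 57.4 feeler yaw 3.5
clk 54.45 tcp [0.4757 0.2794 0.211 ] yaw 2.89 F [-0.1  0.7  0.1] gw 0.0853
shift units [-0.424  0.423 -2.412] twist units 0.031
```

Emit:
move_arm([
  {"grip":0,"linear":[-0.03,0.01,-0.24],"twist":0.015},
  {"grip":0,"linear":[-0.03,0.01,-0.24],"twist":0.015},
  {"grip":0,"linear":[-0.04,0.01,-0.24],"twist":0},
  {"grip":0,"linear":[-0.04,0.01,-0.24],"twist":0},
  {"grip":0,"linear":[-0.04,0.01,-0.24],"twist":0},
])

```text
clock: 54.95
eef_pos: [0.4408, 0.0377, 0.2028]
tool_rot: [0.72, 0.04, 0.041, -0.691]
ft_force: [2.1, -0.7, -0.3]
grip_width: 0.0854
```

Emit:
move_arm([
  {"grip":0,"linear":[-0.04,0.05,-0.24],"twist":0},
  {"grip":0,"linear":[-0.04,0.05,-0.24],"twist":0},
  {"grip":0,"linear":[-0.04,0.05,-0.24],"twist":0},
  {"grip":0,"linear":[-0.04,0.05,-0.24],"twist":0},
  {"grip":0,"linear":[-0.04,0.05,-0.18],"twist":0},
])

```text
clock: 55.45
eef_pos: [0.4006, -0.1946, 0.155]
tool_rot: [0.72, 0.039, 0.041, -0.691]
ft_force: [0.3, 0.1, 0.3]
grip_width: 0.0855
```

Emit:
move_arm([
  {"grip":0,"linear":[0,0.05,0],"twist":0},
  {"grip":0,"linear":[0,0,0],"twist":0},
  {"grip":0,"linear":[0,0,0],"twist":0},
  {"grip":0,"linear":[0,0,0],"twist":0},
  {"grip":0,"linear":[0,0,0],"twist":0},
])

```text
clock: 55.95
eef_pos: [0.3977, -0.196, 0.141]
tool_rot: [0.719, 0.034, 0.04, -0.692]
ft_force: [-0.3, -0.0, -0.7]
grip_width: 0.0852
```

```bash
python3 -c "
from h import *
tilt(); c=cam('wrist'); x,y,a=brown(*c,box=(.34,.50,-.30,-.13)); barfit(c,x,y); tgt(x+.0015,y,.016,a if abs(a)<30 else -.7)"
```

```text
tool y [ 0.105  -0.0386 -0.9937]
crossbar centre 0.4196 -0.2127 size 55.3 19.7 feeler yaw -1.8
V along x (2mm) [168, 168, 169, 169, 169, 169, 170, 173, 173, 166, 139, 130, 132, 133, 136, 141, 140, 119, 74, 62, 61, 62, 59, 59, 59, 60, 60, 75, 117, 170] S [22, 24, 24, 25, 26, 26, 27, 28, 29, 29, 84, 172, 174, 175, 175, 174, 177, 175, 180, 179, 187, 179, 174, 179, 184, 180, 183, 136, 115, 115]
S along y (2.5mm) [112, 114, 113, 114, 114, 113, 114, 136, 173, 173, 172, 174, 172, 178, 177, 175, 177, 176, 171, 176, 175, 176, 179, 174, 177, 181, 179, 177, 177, 134, 114, 114, 114, 114, 115, 113]
clk 56.00 tcp [ 0.3978 -0.1959  0.1411] yaw -0.39 F [-0.5  0.4  0. ] gw 0.0853
shift units [ 0.051  0.637 -0.059] twist units 0.012
```

Emit:
move_arm([
  {"grip":0,"linear":[0.045,0.05,-0.06],"twist":0.01},
  {"grip":0,"linear":[-0.005,0.17,0],"twist":0},
  {"grip":0,"linear":[-0.005,0.17,0],"twist":0},
  {"grip":0,"linear":[0,0.17,0],"twist":0},
  {"grip":0,"linear":[0,0.06,0],"twist":0},
])

```text
clock: 56.5
eef_pos: [0.4266, -0.212, 0.0219]
tool_rot: [0.721, 0.036, 0.05, -0.69]
ft_force: [-0.1, 0.9, -0.0]
grip_width: 0.0852
```

Emit:
move_arm([
  {"grip":0,"linear":[0,0,0],"twist":0},
  {"grip":1,"linear":[0,0,0],"twist":0},
  {"grip":1,"linear":[0,0,0],"twist":0},
  {"grip":1,"linear":[0,0,0],"twist":0},
  {"grip":1,"linear":[0,0,0],"twist":0},
])

```text
clock: 57.0
eef_pos: [0.4284, -0.2106, 0.0239]
tool_rot: [0.721, 0.038, 0.049, -0.69]
ft_force: [-0.3, -0.6, -1.2]
grip_width: 0.0546
```

Emit:
move_arm([
  {"grip":1,"linear":[0,0,0],"twist":0},
  {"grip":1,"linear":[0,-0.1,0],"twist":0},
  {"grip":1,"linear":[0,-0.25,0],"twist":0},
  {"grip":1,"linear":[0,-0.25,0],"twist":0},
  {"grip":1,"linear":[0,-0.25,0],"twist":0},
])

```text
clock: 57.5
eef_pos: [0.4021, -0.2001, 0.1903]
tool_rot: [0.719, 0.033, 0.044, -0.693]
ft_force: [1.3, -0.3, -1.1]
grip_width: 0.0552
```

Emit:
move_arm([
  {"grip":1,"linear":[0,-0.1,0],"twist":0},
  {"grip":1,"linear":[0,0,0],"twist":0},
  {"grip":1,"linear":[0,0,0],"twist":0},
  {"grip":1,"linear":[0,0,0],"twist":0},
  {"grip":1,"linear":[0,0,0],"twist":0},
])

```text
clock: 58.0
eef_pos: [0.4016, -0.2004, 0.216]
tool_rot: [0.721, 0.036, 0.047, -0.691]
ft_force: [-0.6, -0.8, -2.1]
grip_width: 0.0548
```

```bash
python3 -c "
from h import *
tilt(); held(cam('wrist')); tgt(.489,.366,.2,3.7)"
```

```text
tool y [ 0.1174 -0.043  -0.9921]
bar: top tool y -0.0293 (foot 0.0207) back x -0.0138 front x 0.0054 n 3613
blade: x max 0.0767 z=-0.0040 at tip, slope -0.093, y 0.0137 n 728
clk 58.05 tcp [ 0.4014 -0.2003  0.2157] yaw -0.79 F [-0.4 -0.1 -2.5] gw 0.0545
shift units [0.387 0.009 2.84 ] twist units -0.039
```

Emit:
move_arm([
  {"grip":1,"linear":[0.06,-0.01,0.24],"twist":-0.02},
  {"grip":1,"linear":[0.06,-0.01,0.24],"twist":-0.019},
  {"grip":1,"linear":[0.07,-0.01,0.24],"twist":0},
  {"grip":1,"linear":[0.07,-0.01,0.23],"twist":0},
  {"grip":1,"linear":[0.07,-0.01,0.23],"twist":0},
])

```text
clock: 58.55
eef_pos: [0.4568, 0.0382, 0.2146]
tool_rot: [0.723, 0.052, 0.021, -0.689]
ft_force: [0.8, -1.3, -0.8]
grip_width: 0.0549
```

Emit:
move_arm([
  {"grip":1,"linear":[0.07,-0.01,0.23],"twist":0},
  {"grip":1,"linear":[0.07,-0.01,0.23],"twist":0},
  {"grip":1,"linear":[0.07,-0.01,0.23],"twist":0},
  {"grip":1,"linear":[0.07,-0.01,0.23],"twist":0},
  {"grip":1,"linear":[0.07,-0.01,0.23],"twist":0},
])

```text
clock: 59.05
eef_pos: [0.5132, 0.2813, 0.2114]
tool_rot: [0.725, 0.049, 0.016, -0.687]
ft_force: [1.2, -0.7, -1.9]
grip_width: 0.0551
```

Emit:
move_arm([
  {"grip":1,"linear":[0.04,0,0.2],"twist":0},
  {"grip":1,"linear":[0.04,0,0.15],"twist":0},
  {"grip":1,"linear":[0,0,0],"twist":0},
  {"grip":1,"linear":[0,0,0],"twist":0},
  {"grip":1,"linear":[0,0,0],"twist":0},
])

```text
clock: 59.55
eef_pos: [0.5234, 0.3609, 0.1967]
tool_rot: [0.727, 0.048, 0.008, -0.685]
ft_force: [0.1, -0.9, -2.2]
grip_width: 0.0549
```

```bash
python3 -c "
from h import *
tilt(); tgt(.4915,.3645,.041,3.7)
im,d,K,Rw,t=cam('top'); P=cloud(d,K,Rw,t); h=cv2.cvtColor(im,cv2.COLOR_BGR2HSV); X,Y,Z=P[...,0],P[...,1],P[...,2]
m=(Z>.055)&(Z<.076)&(h[...,0]<25)&(h[...,1]>90)&(X>.46)&(X<.6)&(Y<.33)&(Y>.22); print('thin bar',m.sum(),X[m].mean() if m.any() else 0,Y[m].mean() if m.any() else 0)"
```

```text
tool y [ 0.0802 -0.0574 -0.9951]
clk 59.55 tcp [0.5234 0.3609 0.1967] yaw 3.39 F [ 0.1 -0.9 -2.2] gw 0.0549
shift units [-0.217  0.761  0.075] twist units -0.003
thin bar 117 0.4917172681217284 0.2688613891801353
```

Emit:
move_arm([
  {"grip":1,"linear":[-0.11,0,0.04],"twist":-0.003},
  {"grip":1,"linear":[-0.11,0,0.035],"twist":0},
  {"grip":1,"linear":[0,0.18,0],"twist":0},
  {"grip":1,"linear":[0,0.18,0],"twist":0},
  {"grip":1,"linear":[0,0.12,0],"twist":0},
])

```text
clock: 60.1
eef_pos: [0.4893, 0.3631, 0.1016]
tool_rot: [0.725, 0.05, 0.013, -0.687]
ft_force: [-0.0, 0.1, -1.9]
grip_width: 0.0549
```

```bash
python3 -c "
from h import *
tilt(); tgt(.4915,.3645,.041,3.7)"
```

```text
tool y [ 0.0897 -0.0507 -0.9947]
clk 60.10 tcp [0.4893 0.3631 0.1016] yaw 3.17 F [-0.   0.1 -1.9] gw 0.0549
shift units [-0.015  0.302  0.023] twist units -0.005
```

Emit:
move_arm([
  {"grip":1,"linear":[-0.01,0.1,0.012],"twist":-0.005},
  {"grip":1,"linear":[-0.005,0.1,0.005],"twist":0},
  {"grip":1,"linear":[0,0.06,0],"twist":0},
  {"grip":1,"linear":[0,0.03,0],"twist":0},
  {"grip":1,"linear":[0,0,0],"twist":0},
])

```text
clock: 60.6
eef_pos: [0.4909, 0.3559, 0.0408]
tool_rot: [0.726, 0.05, 0.011, -0.686]
ft_force: [-0.1, 0.5, -0.0]
grip_width: 0.0552
```

Emit:
move_arm([
  {"grip":0.22,"linear":[0,0,0],"twist":0},
  {"grip":0.22,"linear":[0,0,0],"twist":0},
  {"grip":0.22,"linear":[0,0,0],"twist":0},
  {"grip":0.22,"linear":[0,0,0],"twist":0},
  {"grip":0.22,"linear":[0,-0.03,0],"twist":0},
])

```text
clock: 61.1
eef_pos: [0.4929, 0.3571, 0.051]
tool_rot: [0.724, 0.051, 0.013, -0.687]
ft_force: [0.0, 0.1, 0.4]
grip_width: 0.0665
```

Emit:
move_arm([
  {"grip":0.22,"linear":[0,-0.1,0],"twist":0},
  {"grip":0.22,"linear":[0,-0.25,0],"twist":0},
  {"grip":0.22,"linear":[0,-0.25,0],"twist":0},
  {"grip":0.5,"linear":[0,-0.2,0],"twist":0},
  {"grip":1,"linear":[-0.15,0,0],"twist":0},
])

```text
clock: 61.6
eef_pos: [0.4495, 0.3642, 0.2154]
tool_rot: [0.724, 0.051, 0.015, -0.688]
ft_force: [0.1, 1.3, -0.3]
grip_width: 0.0389
```

Emit:
move_arm([
  {"grip":1,"linear":[-0.2,0,-0.07],"twist":0},
  {"grip":1,"linear":[-0.2,0,-0.07],"twist":0},
  {"grip":1,"linear":[0,0,0],"twist":0},
  {"grip":1,"linear":[0,0,0],"twist":0},
  {"grip":1,"linear":[0,0,0],"twist":0},
])

```text
clock: 62.1
eef_pos: [0.3663, 0.3315, 0.2139]
tool_rot: [0.722, 0.053, 0.015, -0.689]
ft_force: [-0.7, 0.5, 0.0]
grip_width: 0.0003
```

```bash
cat >> h.py <<'E'
def drawer():
    im,d,K,Rw,t=cam('top'); P=cloud(d,K,Rw,t); h=cv2.cvtColor(im,cv2.COLOR_BGR2HSV); X,Y,Z=P[...,0],P[...,1],P[...,2]
    b=(Z>.05)&(Z<.078)&(h[...,0]<25)&(h[...,1]>90)&(h[...,2]>40)&(X>.455)&(X<.6)
    for n,lo,hi in(('thin',.22,.318),('thick',.322,.42)):
        m=b&(Y>lo)&(Y<hi); print(n,m.sum(),X[m].mean().round(4) if m.any() else 0,Y[m].mean().round(4) if m.any() else 0,np.percentile(Z[m],[5,50,95]).round(3) if m.any() else 0)
    pl=(Z>.06)&(Z<.08)&(h[...,1]<60)&(Y>.22)&(Y<.42)&(X>.35)&(X<.66)&(h[...,2]>90)
    if pl.any(): print('pull',np.percentile(X[pl],[3,97]).round(4),np.percentile(Y[pl],[3,97]).round(4),pl.sum())
    red=((h[...,0]<8)|(h[...,0]>172))&(h[...,1]>150)&(Z>.072)&(Z<.1)&(Y>.25)&(Y<.39)
    for lo in np.arange(.43,.66,.01):
        k=red&(X>=lo)&(X<lo+.01)
        if k.sum()>8: print('red x',round(lo,2),k.sum(),np.median(Z[k]).round(3),end='; ')
    print()
E
python3 -c "
from h import *
tilt(); tgt(.385,.318,.064,3.7); drawer()"
```

```text
tool y [ 0.0981 -0.0441 -0.9942]
clk 62.10 tcp [0.3663 0.3315 0.2139] yaw 3.23 F [-0.7  0.5  0. ] gw 0.0003
shift units [ 0.017  0.757 -0.035] twist units -0.004
thin 103 0.4922 0.2689 [0.061 0.066 0.071]
thick 119 0.485 0.3566 [0.055 0.066 0.07 ]
pull [0.4235 0.4444] [0.2694 0.3722] 192
red x 0.44 69 0.082; red x 0.45 73 0.082; red x 0.6 39 0.092; red x 0.61 175 0.092; red x 0.62 153 0.092;
```

Both feelers stand upright in the drawer, tops at z = 0.066. Next I lower the shut fingers in front of the pull and push gently.

Emit:
move_arm([
  {"grip":1,"linear":[-0.02,0.19,-0.03],"twist":-0.004},
  {"grip":1,"linear":[0,0.19,0],"twist":0},
  {"grip":1,"linear":[0,0.19,0],"twist":0},
  {"grip":1,"linear":[0,0.15,0],"twist":0},
  {"grip":1,"linear":[0,0,0],"twist":0},
])

```text
clock: 62.65
eef_pos: [0.3865, 0.3249, 0.0696]
tool_rot: [0.719, 0.058, 0.017, -0.692]
ft_force: [-0.8, -1.2, 0.3]
grip_width: 0.0002
```

Emit:
move_arm([
  {"grip":1,"linear":[0.05,0.005,0],"twist":0},
  {"grip":1,"linear":[0.05,0.005,0],"twist":0},
  {"grip":1,"linear":[0.05,0.005,0],"twist":0},
  {"grip":1,"linear":[0.05,0.005,0],"twist":0},
  {"grip":1,"linear":[0.05,0.005,0],"twist":0},
])

```text
clock: 63.15
eef_pos: [0.4415, 0.3297, 0.0739]
tool_rot: [0.718, 0.058, 0.017, -0.693]
ft_force: [-4.0, -0.2, -0.3]
grip_width: 0.0002
```

```bash
python3 -c "
from h import *
tilt(); tgt(.57,.325,.064,3.7)"
```

```text
tool y [ 0.1075 -0.0327 -0.9937]
clk 63.15 tcp [0.4415 0.3297 0.0739] yaw 3.49 F [-4.  -0.2 -0.3] gw 0.0002
shift units [ 0.631  0.119 -0.058] twist units -0.002
```

Emit:
move_arm([
  {"grip":1,"linear":[-0.02,0,0],"twist":0},
  {"grip":1,"linear":[0,0.07,0],"twist":0},
  {"grip":1,"linear":[0.03,0.005,0],"twist":0},
  {"grip":1,"linear":[0.05,0.008,0],"twist":0},
  {"grip":1,"linear":[0.05,0.008,0],"twist":0},
])

```text
clock: 63.65
eef_pos: [0.4683, 0.3319, 0.0612]
tool_rot: [0.717, 0.06, 0.018, -0.694]
ft_force: [-3.7, -0.7, 1.2]
grip_width: -0.0002
```

Emit:
move_arm([
  {"grip":1,"linear":[0.06,0.009,0],"twist":0},
  {"grip":1,"linear":[0.06,0.009,0],"twist":0},
  {"grip":1,"linear":[0.06,0.009,0],"twist":0},
  {"grip":1,"linear":[0.06,0.009,0],"twist":0},
  {"grip":1,"linear":[0.05,0.009,0],"twist":0},
])

```text
clock: 64.15
eef_pos: [0.534, 0.3338, 0.0608]
tool_rot: [0.718, 0.06, 0.02, -0.693]
ft_force: [-3.3, -1.6, 2.1]
grip_width: -0.0
```

Emit:
move_arm([
  {"grip":1,"linear":[0.05,0.008,0],"twist":0},
  {"grip":1,"linear":[0.05,0.008,0],"twist":0},
  {"grip":1,"linear":[0.04,0.006,0],"twist":0},
  {"grip":1,"linear":[0.03,0.005,0],"twist":0},
  {"grip":1,"linear":[0.03,0.005,0],"twist":0},
])

```text
clock: 64.65
eef_pos: [0.566, 0.3352, 0.0572]
tool_rot: [0.718, 0.052, 0.009, -0.694]
ft_force: [-19.8, -1.9, 11.9]
grip_width: -0.0003
```

```bash
python3 -c "
from h import *
tilt(); tgt(.57,.333,.064,3.7); drawer()"
```

```text
tool y [ 0.0879 -0.0324 -0.9956]
clk 64.65 tcp [0.566  0.3352 0.0572] yaw 3.57 F [-19.8  -1.9  11.9] gw -0.0003
shift units [ 0.022 -0.032 -0.013] twist units -0.001
thin 0 0 0 0
thick 0 0 0 0
pull [0.5792 0.5998] [0.2714 0.3112] 50
red x 0.6 134 0.083; red x 0.61 145 0.093; red x 0.62 146 0.092;
```

The drawer met its stop at about 20 N after 0.156 m of travel. I'll back off and do the final checks.

Emit:
move_arm([
  {"grip":1,"linear":[0.01,0,0],"twist":0},
  {"grip":1,"linear":[-0.1,0,0],"twist":0},
  {"grip":1,"linear":[-0.2,0,0],"twist":0},
  {"grip":1,"linear":[-0.2,-0.1,0],"twist":0},
  {"grip":1,"linear":[-0.1,-0.2,0],"twist":0},
])

```text
clock: 65.2
eef_pos: [0.4424, 0.3292, 0.1019]
tool_rot: [0.719, 0.05, 0.009, -0.693]
ft_force: [-0.1, 0.2, 0.4]
grip_width: 0.0003
```

Emit:
move_arm([
  {"grip":1,"linear":[-0.1,-0.2,0],"twist":0},
  {"grip":1,"linear":[-0.05,-0.2,0],"twist":0},
  {"grip":1,"linear":[0,0,0],"twist":0},
  {"grip":1,"linear":[0,0,0],"twist":0},
  {"grip":1,"linear":[0,0,0],"twist":0},
])

```text
clock: 65.7
eef_pos: [0.409, 0.3358, 0.1892]
tool_rot: [0.715, 0.057, 0.014, -0.697]
ft_force: [0.8, -0.6, 0.9]
grip_width: 0.0002
```

```bash
python3 -c "
from h import *
tgt(.57,.333,.064,3.7); drawer()
im,d,K,Rw,t=cam('top'); cv2.imwrite('pics/end.png',im)
z=np.load('top0.npz'); 
for n,I in(('t0',z['im']),('end',im)):
  for X,y0 in((.555,.085),(.56,-.11),(.545,-.285)):
    r=[]
    for yy in np.arange(y0,y0-.085,-.0015):
        C=(np.array([X,yy,.034])-t)@Rw; u,v=C[:2]/C[2]*[K[0,0],K[1,1]]+[K[0,2],K[1,2]]
        r.append(int(cv2.getRectSubPix(I,(1,1),(float(u),float(v)))[0,0].max()))
    print(n,X,r)
dd=cv2.absdiff(z['im'],im).max(2)>45; print('changed px columns/rows:')
k,l,s,c=cv2.connectedComponentsWithStats(cv2.morphologyEx(dd.astype(np.uint8),cv2.MORPH_OPEN,np.ones((2,2))))
for i in range(1,k):
    if s[i,4]>12: print(s[i],c[i].round())
prof([.55],.02,.09,.034); prof([.555],-.20,-.11,.034); prof([.55],-.38,-.29,.034)"
```

```text
clk 65.70 tcp [0.409  0.3358 0.1892] yaw 3.65 F [ 0.8 -0.6  0.9] gw 0.0002
shift units [ 0.736  0.704 -0.045] twist units -0.000
thin 2 0.5999 0.3047 [0.054 0.059 0.063]
thick 11 0.5992 0.3686 [0.056 0.07  0.078]
pull [0.5766 0.5971] [0.2735 0.3741] 174
red x 0.59 25 0.079; red x 0.6 179 0.084; red x 0.61 173 0.092; red x 0.62 153 0.092; 
t0 0.555 [139, 139, 138, 126, 112, 91, 72, 71, 70, 68, 67, 67, 67, 67, 67, 67, 63, 45, 32, 32, 40, 62, 87, 119, 137, 135, 136, 141, 150, 151, 151, 150, 150, 150, 150, 150, 150, 149, 150, 150, 150, 151, 106, 51, 55, 69, 83, 99, 118, 136, 137, 137, 138, 138, 139, 140, 141]
t0 0.56 [143, 143, 143, 143, 143, 142, 143, 142, 105, 72, 69, 67, 65, 64, 65, 66, 67, 68, 66, 67, 71, 73, 75, 90, 124, 142, 143, 139, 131, 125, 120, 131, 145, 150, 150, 150, 150, 150, 150, 150, 150, 150, 151, 151, 151, 151, 150, 113, 85, 116, 143, 142, 142, 142, 142, 142, 142]
t0 0.545 [134, 133, 134, 132, 104, 76, 48, 30, 47, 60, 63, 65, 64, 64, 64, 65, 64, 64, 64, 64, 63, 83, 121, 135, 135, 108, 67, 55, 52, 92, 142, 148, 149, 150, 150, 149, 149, 151, 152, 150, 149, 150, 150, 149, 
[... 2434 characters left out ...]
/10 62/10 70/9 77/9 77/8 77/7 77/6 77/6 78/7 78/7 80/7 81/4 83/3 89/3 98/3 107/4 118/3 137/4 155/4 174/4 182/4 188/4 194/4 196/4 196/5 196/5 195/5 193/4 192/3 191/3 193/5 193/5 194/6 195/15 197/26 199/38 200/51 202/67 203/82 204/92 204/93 204/94 204/94 205/95 204/95 204/95 204/94 205/94 206/94 207/94
0.55 from y -0.29 49/7 49/8 49/8 49/8 51/9 53/10 54/10 56/11 62/11 67/10 73/10 76/10 76/10 77/11 77/11 77/11 77/12 77/13 77/14 78/13 79/13 80/13 80/13 80/14 79/14 78/14 80/16 82/15 85/16 87/16 88/16 88/15 89/15 90/16 91/16 92/16 93/17 94/17 96/18 97/17 99/18 100/18 101/18 103/19 103/19 104/19 104/19 104/19 104/20 105/20 106/20 107/20 107/20 106/19 105/19 104/18 103/17 104/18 107/18 111/20 114/20
```

Bystanders are unmoved, and all three gaps read about 6.2 to 6.4 mm in the top view. The last check is whether the drawer is really flush.

```bash
python3 -c "
from h import *
D=[cam('top') for _ in range(8)]; d=np.median([x[1] for x in D],0); im=np.mean([x[0] for x in D],0); im,_,K,Rw,t=im,0,*D[0][2:]
P=cloud(d.astype(float),K,Rw,t)
for u in range(158,208,8): print(u,[ (int(1000*P[v,u,0]),int(1000*P[v,u,2]),int(im[v,u,2]),int(im[v,u,1])) for v in range(158,175)])
z=np.load('top0.npz'); P0=cloud(z['d'],z['K'],z['Rw'],z['t'])
for u in (166,182,198): print('t0',u,[ (int(1000*P0[v,u,0]),int(1000*P0[v,u,2]),int(z['im'][v,u,2])) for v in list(range(160,170))+list(range(212,226))])
"
```

```text
158 [(621, 92, 108, 26), (619, 91, 109, 27), (616, 92, 110, 27), (613, 92, 110, 28), (610, 92, 107, 27), (607, 92, 85, 24), (621, 17, 58, 24), (604, 80, 115, 30), (600, 83, 113, 26), (598, 81, 43, 14), (598, 67, 40, 16), (597, 57, 40, 14), (598, 41, 39, 14), (598, 27, 44, 24), (597, 16, 68, 54), (598, 0, 92, 82), (594, 1, 95, 84)]
166 [(621, 92, 111, 27), (618, 91, 111, 28), (615, 92, 111, 27), (612, 93, 112, 27), (609, 94, 106, 25), (607, 91, 53, 20), (606, 81, 90, 27), (603, 81, 117, 27), (600, 84, 114, 29), (598, 76, 40, 13), (599, 62, 40, 14), (598, 50, 36, 12), (598, 38, 64, 59), (587, 76, 129, 131), (584, 77, 134, 137), (581, 76, 136, 139), (578, 75, 137, 138)]
174 [(621, 89, 114, 29), (618, 91, 113, 28), (614, 93, 112, 27), (612, 92, 112, 27), (609, 92, 102, 26), (623, 16, 58, 22), (605, 83, 118, 29), (602, 83, 114, 28), (599, 83, 66, 18), (599, 70, 40, 14), (599, 58, 41, 13), (599, 46, 41, 16), (599, 32, 71, 64), (586, 74, 135, 138), (583, 75, 137, 140), (581, 74, 141, 143), (578, 75, 134, 133)]
182 [(620, 92, 114, 28), (616, 93, 114, 29), (614, 93, 114, 28), (610, 96, 111, 2
[... 1690 characters left out ...]
 93, 66), (624, 12, 29), (620, 15, 38), (617, 15, 36), (613, 17, 33), (611, 16, 37), (606, 22, 36), (605, 15, 42), (475, 20, 63), (472, 16, 62), (470, 12, 64), (466, 18, 58), (463, 16, 70), (453, 82, 119), (450, 82, 116), (447, 82, 86), (447, 61, 41), (446, 35, 44), (447, -1, 53), (444, 0, 79), (433, 78, 140), (431, 77, 140)]
t0 198 [(614, 88, 115), (610, 92, 92), (624, 18, 33), (622, 12, 37), (619, 14, 38), (616, 12, 39), (613, 14, 36), (610, 11, 36), (606, 15, 42), (603, 18, 62), (473, 20, 65), (303, 1398, 63), (468, 16, 56), (465, 15, 65), (455, 80, 101), (452, 81, 117), (449, 80, 117), (447, 71, 40), (447, 42, 42), (447, 19, 54), (446, 2, 65), (443, -2, 60), (433, 69, 81), (431, 65, 91)]
```

The panel's inner face is at x ≈ 0.607 and the chest front edge is at about 0.607, so the drawer is flush to about 1 mm. The arm is clear, so I'm handing in.

```bash
python3 -c "
from workcell import bot
print(bot.job_done(), bot.get_obs()['clock'])"
```

```text
the job is handed in; nothing more can be done
the job is handed in; nothing more can be done
```

The job is handed in at about 66 s of the 210 s allowed. No verdict was reported, so what follows rests on my own checks.

**What was done:** The thin feeler went through guides 1, 2 and 3 in order. In each one I slid the blade about 30–40 mm in, closed the cheek on it with about 9 N and regripped the crossbar. I then drew the blade out while leaning lightly on the fixed cheek. Both feelers were then stood in the drawer, and the drawer was pushed home.

| Check | Reading |
|---|---|
| Drag on drawing out | about 5 N (guide 1), 4 N (guide 2), 4–4.5 N (guide 3) |
| Gap, final top view | about 6.4 mm, 6.2 mm, 6.4 mm (target 5–7) |
| Feelers | both upright in the drawer just before it was closed |
| Drawer | met its stop at about 20 N; flush to about 1 mm |
| Bystanders | none seen to move in the before/after top pictures |

**What went wrong or disagreed:**
- **Guide 1 needed two closings.** The first draw gave almost no drag, and my sideways probing then eased the cheek open by about 1.5 mm. I closed it again and redid the draw.
- **Guide 3 was bumped once.** The blade tip hit its sliding cheek with about 32 N while being inserted. The guide hardly moved, and I backed off and realigned.
- **The tool tilted up to 9° under contact.** I took out the sideways part by pushing against the outer fixed cheeks of guides 2 and 3, which shifted guide 2 by 2–3 mm. Guide 1 had already slid about 3 mm while its cheek was being closed.
- **The cameras disagreed by 1–4 mm** on absolute cheek positions. The side camera read the gaps nearer 5–5.3 mm, which is close to the lower limit.
- **The feelers could not be seen** once the drawer was shut.

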